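# Take down the tool pots and stand the screwdrivers and awls in them

## Robot

A 6-joint arm with a two-finger parallel gripper is mounted at the origin on the work surface. World frame = base frame: x ahead of the robot, y to its left, z up, the work surface at z = 0. Lengths are in m, angles in rad, forces in N, time in s.
With the tool pointing down it reaches from about 0.35 to 0.975 m from the base axis. Payload 4.9 kg.
Tool frame: the origin (TCP) lies at the very end of the fingers, on their centre line; the grasp point (between the pads) lies 19 mm behind it (manip.hold_point_z is the distance from the TCP to the grasp point, in m); z points along the fingers, y is the direction in which the jaws open and shut (so a half turn about z gives the same grasp; the last joint's range is limited). The gripper opens to 85 mm and grips with 20 to 120 N. Pads are 22 mm wide; open, the fingers measure 114 mm over their backs; the gripper's body (76 mm by 85 mm) begins 54 mm behind the grasp point. The pads swing forward as they close: fully open they stand 13 mm farther back than shut.
Start: joints at [1.059, 0.053, 1.613, -0, 1.476, -0.119], TCP at [0.239, 0.577, 0.231] pointing down, gripper open.
Joint ranges: [-3.01, 3.01], [-1.01, 2.22], [0.06, 2.58], [-1.02, 4.17], [0.09, 2.62], [-3.14, 3.14]. Speed limits (rad/s): [2.57, 2.57, 3.14, 3.14, 3.14, 3.14].

## Interface

Orientations are given as a unit quaternion [w, x, y, z].
In Python, from plant import monitor, grab_frame, camera_params, ticket, manip gives the robot as it stands.
- The arm moves only by the tool play_rows, never from a script. Its argument "commands" is a list of rows, each an object of numbers: "dx", "dy", "dz": the shift along the tool's x, y, z in cm; "rx", "ry", "rz": the turn, a rotation vector about the tool's x, y, z in rad; "claw": the closure, from 0 (fully open) to 1 (shut). In form: [{"dx": .., "dy": .., "dz": .., "rx": .., "ry": .., "rz": .., "claw": ..}, ...]. A call has 1 to 5 rows; each row is the pose to reach, as a shift and turn from the pose measured when the call began, along the tool's axes at that moment; what a row does not reach only later rows make up. A row lasts 1/10 s, in which the tool goes at most 50 mm and 8.59 degrees, less where a joint would pass 70% of its speed; a pose out of reach is approached as far as the arm can. A call with a gripper value outside its range is refused whole. The fingers move at their own pace and stop on an object; the grip force is fixed at half the most. Time passes only in rows, so rows that repeat a pose let the fingers close. It gives the time, the measured TCP pose, the force and the opening at its end, in the units of the state.
- monitor.state(): the state, without advancing time (a new reading comes with each control period).
- grab_frame(name): name is "scene" or "top" or "wrist"; returns the picture (480x640x3 uint8, blue, green, red); there is no depth.
- camera_params(name): a dict with "fx", "fy", "cx", "cy" (pixels), "rvec" (rotation vector, rad) and "tvec" (3), from world to camera coordinates, as OpenCV has them; the wrist camera has in their place "tool_from_camera" (4x4, takes a point from camera to tool coordinates, whose origin is the TCP and whose axes are the flange's). Camera axes: x right, y down, z forward; pixel columns grow to the right and rows downward; lengths in m; the calibration is good to about 2 mm. A picture is of the moment at which its call begins: read the wrist's pose just before it. camera_params takes no time and is no camera call.
- ticket.job_done(): hands the job in, once; it reports no verdict.
The state is a dict: "time": time; "joint_pos": joint angles; "joint_vel": joint speeds; "joint_efforts": joint torques, N m; "tool_pos": TCP position; "tool_rot": TCP orientation; "contact_force": force on the tool from outside, world axes, zero at the start; "ft_torque": the same for the moment, N m; "gripper_width": opening from 0.0 (shut) to 1.0 (fully open).
Only numpy, scipy, OpenCV 4.12 (cv2) and the standard library are available. Lean on these libraries where they do the work, as an engineer would, in place of code of your own. Each camera call takes 0.05 s, during which the arm holds its last target.

## Task

Take both tool pots off their screws on the tool board - lift each until the round part of its keyhole is over the screw head, then draw it straight off without wrenching it - and stand them upright on the black mat. Then put every screwdriver and awl lying on the bench into the pots, point down and handle up (which pot does not matter, and they may lean on the rim), leaving the mallet, tape measure and square where they are.

Things in the scene. Friction and masses are not known exactly. Their poses are not given: they have to be found in the camera images.
- board: upright plywood tool board standing on the bench on two feet behind it, fixed: 360 mm wide, 215 mm high, 18 mm thick. Origin at the middle of its underside; its x axis points into the board and out of its back (the face with the screws looks along -x), y runs along the board, z up. Its position differs from start to start.
- mat_top (a point): black rubber mat glued to the bench, 280 mm (its x) by 150 mm (its y), 4 mm thick; the point is the centre of its top face, z up. Its position differs from start to start.
- screw1 (a point): middle of the head of a round-head screw fixed in the board's front face, 199 mm above the bench; axes as the board's. Head 12 mm across and 4 mm thick, shank 5 mm; 6.5 mm between the board's face and the head. pot1 hangs on it at the start; the other screw is 150 mm along the board.
- pot1_mid (a point): tool pot: open-topped grey sheet-steel box, 4 mm walls, 6 mm floor, 66 mm wide (its y), 80 mm deep (its x), 120 mm high, about 0.85 kg. Its back (+x side) is a bare 4 mm steel plate as wide as the pot, 163 mm high, so 43 mm above the rim. Inside 58 mm wide, 72 mm deep. The point is the centre of the box, 60 mm above its underside; z up. Hanging, the plate lies on the board, underside 50 mm above the bench.
- pot1_hole (a point): keyhole in pot1's back plate: the point is the centre of the round hole, 18 mm across, 132 mm above the pot's underside. A 7 mm wide slot runs up from the hole, its upper end 19 mm above this point. Hanging, the slot's upper end rests on the screw's shank, so the screw head is about 16.5 mm above this point; the pot comes off along the board's -x only with the round hole over the head.
- screw2 (a point): middle of the head of a round-head screw fixed in the board's front face, 199 mm above the bench; axes as the board's. Head 12 mm across and 4 mm thick, shank 5 mm; 6.5 mm between the board's face and the head. pot2 hangs on it at the start; the other screw is 150 mm along the board.
- pot2_mid (a point): tool pot: open-topped grey sheet-steel box, 4 mm walls, 6 mm floor, 66 mm wide (its y), 80 mm deep (its x), 120 mm high, about 0.85 kg. Its back (+x side) is a bare 4 mm steel plate as wide as the pot, 163 mm high, so 43 mm above the rim. Inside 58 mm wide, 72 mm deep. The point is the centre of the box, 60 mm above its underside; z up. Hanging, the plate lies on the board, underside 50 mm above the bench.
- pot2_hole (a point): keyhole in pot2's back plate: the point is the centre of the round hole, 18 mm across, 132 mm above the pot's underside. A 7 mm wide slot runs up from the hole, its upper end 19 mm above this point. Hanging, the slot's upper end rests on the screw's shank, so the screw head is about 16.5 mm above this point; the pot comes off along the board's -x only with the round hole over the head.
- driver1_grip (a point): large screwdriver lying on the bench, about 60 g: square wooden handle with well-rounded edges, 95 mm long and 25 mm thick, with a thin steel shank of 125 mm; the point is the centre of the handle; the centre of mass lies just inside the handle's front end. Its x axis runs from the handle's butt to the point of the tool, z up as it lies. May be absent (None).
- driver1_tip (a point): the point of driver1 (flat steel blade), 172.5 mm from the centre of its handle along its x axis.
- driver2_grip (a point): small screwdriver lying on the bench, about 60 g: square wooden handle with well-rounded edges, 85 mm long and 22 mm thick, with a thin steel shank of 120 mm; the point is the centre of the handle; the centre of mass lies just inside the handle's front end. Its x axis runs from the handle's butt to the point of the tool, z up as it lies. May be absent (None).
- driver2_tip (a point): the point of driver2 (flat steel blade), 162.5 mm from the centre of its handle along its x axis.
- awl1_grip (a point): awl lying on the bench, about 45 g: square wooden handle with well-rounded edges, 75 mm long and 23 mm thick, with a thin steel shank of 115 mm; the point is the centre of the handle; the centre of mass lies just inside the handle's front end. Its x axis runs from the handle's butt to the point of the tool, z up as it lies. May be absent (None).
- awl1_tip (a point): the point of awl1 (3 mm steel point), 152.5 mm from the centre of its handle along its x axis.
- awl2_grip (a point): awl lying on the bench, about 45 g: square wooden handle with well-rounded edges, 75 mm long and 23 mm thick, with a thin steel shank of 115 mm; the point is the centre of the handle; the centre of mass lies just inside the handle's front end. Its x axis runs from the handle's butt to the point of the tool, z up as it lies. May be absent (None).
- awl2_tip (a point): the point of awl2 (3 mm steel point), 152.5 mm from the centre of its handle along its x axis.
- awl3_grip (a point): awl lying on the bench, about 45 g: square wooden handle with well-rounded edges, 75 mm long and 23 mm thick, with a thin steel shank of 115 mm; the point is the centre of the handle; the centre of mass lies just inside the handle's front end. Its x axis runs from the handle's butt to the point of the tool, z up as it lies. May be absent (None).
- awl3_tip (a point): the point of awl3 (3 mm steel point), 152.5 mm from the centre of its handle along its x axis.
- mallet: wooden mallet lying on the bench, head 75 x 130 x 80 mm, handle along its -y to 300 mm; a bystander. Origin at its underside.
- tape: red tape measure, 70 x 75 x 38 mm; a bystander. Origin at its underside.
- square: aluminium carpenter's triangle lying flat, 120 mm legs, 18 mm thick fence; a bystander. Origin at its underside.

How it is judged:
By the outcome, as a careful person would: the job done as asked, in the order asked, and still so for the second after the job is handed in, with the robot touching nothing.
Of driver1, driver2, awl1, awl2, awl3 only 3 to 5 are there at a start; the rules pass over those that are not, and their reading is None.
At some moment in a run one of driver1, driver2, awl1, awl2, awl3 may be knocked a few centimetres aside while the robot is not near it.
It also fails if it takes over 210 s, if anything falls off the work surface, if the arm or the gripper's body presses on something with over 40 N, if the wrist force passes 120 N, or if a joint passes its speed limit or range.

## Working session

There is one attempt and no reset: what is moved stays moved. The work goes in short steps, Python scripts to look and compute and a tool call to move; the robot and the scene stay as the last step left them, time stands still between calls to the robot, and variables do not carry over. Pictures are saved under pics/ and viewed, and the job is handed in when it is done.

Besides the shell and the picture viewer there is one more tool, called after "Emit:" as name([rows], argument=value, ...), one row to a line, values as JSON. play_rows: Moves the arm, as the interface text tells. Its arguments: {"type":"object","properties":{"commands":{"type":"array"}},"required":["commands"]}

```bash
ls; mkdir -p pics; python3 - <<'E'
from plant import monitor, grab_frame, camera_params, ticket, manip
import cv2
print(monitor.state()); print(manip.hold_point_z, [a for a in dir(manip) if a[0]!='_'])
for n in ("scene","top","wrist"):
    print(n,camera_params(n)); cv2.imwrite(f"pics/{n}0.png",grab_frame(n))
E
```

```text
pics
{'time': 0.0, 'joint_pos': array([ 1.05902912e+00,  5.33343830e-02,  1.61430860e+00,  1.19800250e-05,
        1.47599177e+00, -1.19015853e-01]), 'joint_vel': array([-2.28502464e-04,  7.79117457e-05,  1.03412017e-04,  2.89117620e-03,
       -1.01162702e-03,  1.10946209e-03]), 'joint_efforts': array([-2.21793540e-03, -3.93666101e+01, -3.70184398e+01, -2.65634244e-04,
        6.73033472e-03, -2.60067935e-06]), 'tool_pos': array([0.23890401, 0.57685975, 0.23006823]), 'tool_rot': array([-3.22387228e-04,  1.95116418e-01,  9.80779558e-01, -9.68839075e-04]), 'contact_force': array([0.29863887, 0.96945761, 0.10633315]), 'ft_torque': array([0.03597367, 0.06907159, 0.0184695 ]), 'gripper_width': 1.001557220121383}
0.0187 ['IKError', 'hold_point_z']
scene {'fx': 530.0426031275102, 'fy': 530.0426031275102, 'cx': 325.7593365716798, 'cy': 236.79345238320005, 'rvec': array([ 2.41682835,  0.86863921, -0.28524617]), 'tvec': array([-0.4505884 , -0.20936531,  1.42447728])}
top {'fx': 486.97070283800343, 'fy': 486.97070283800343, 'cx': 320.7532290530831, 'cy': 239.8902967484503, 'rvec': array([ 2.1838087 , -2.18961116,  0.06954003]), 'tvec': array([0.01935117, 0.60551015, 1.24645645])}
wrist {'fx': 431.9473399300171, 'fy': 431.9473399300171, 'cx': 322.25892052131616, 'cy': 240.9841327992346, 'tool_from_camera': array([[-4.69003910e-05, -9.58499233e-01, -2.85095105e-01,
         7.21179898e-02],
       [ 9.99997774e-01,  5.56373641e-04, -2.03505421e-03,
        -9.57042318e-05],
       [ 2.10921730e-03, -2.85094566e-01,  9.58497073e-01,
        -1.42932225e-01],
       [ 0.00000000e+00,  0.00000000e+00,  0.00000000e+00,
         1.00000000e+00]])}
```

```bash
cat > h.py <<'E'
import numpy as np, cv2, json
from scipy.spatial.transform import Rotation as R
from plant import monitor, grab_frame, camera_params, ticket, manip
def q2R(q): return R.from_quat([q[1],q[2],q[3],q[0]]).as_matrix()
def cam(name, st=None):
    c=camera_params(name); K=np.array([[c['fx'],0,c['cx']],[0,c['fy'],c['cy']],[0,0,1]])
    if name=='wrist':
        st=st or monitor.state(); T=np.eye(4); T[:3,:3]=q2R(st['tool_rot']); T[:3,3]=st['tool_pos']
        W=T@c['tool_from_camera']; Rw=W[:3,:3].T; return K,Rw,-Rw@W[:3,3]
    return K,cv2.Rodrigues(c['rvec'])[0],c['tvec']
def ray(cm,uv):
    K,Rm,t=cm; d=Rm.T@np.linalg.inv(K)@np.array([uv[0],uv[1],1.]); return -Rm.T@t,d/np.linalg.norm(d)
def onz(cm,uv,z):
    o,d=ray(cm,uv); return o+d*(z-o[2])/d[2]
def proj(cm,P):
    K,Rm,t=cm; p=K@(Rm@np.asarray(P)+t); return p[:2]/p[2]
def tri(obs):
    A=np.zeros((3,3));b=np.zeros(3)
    rs=[ray(c,u) for c,u in obs]
    for o,d in rs:
        M=np.eye(3)-np.outer(d,d);A+=M;b+=M@o
    P=np.linalg.solve(A,b); return P,[np.linalg.norm((np.eye(3)-np.outer(d,d))@(P-o)) for o,d in rs]
def delta(p,Rt,st=None):
    """tool-frame shift (cm), rotvec to reach world TCP p, R"""
    st=st or monitor.state(); R0=q2R(st['tool_rot'])
    return np.round(R0.T@(np.asarray(p)-st['tool_pos'])*100,2), np.round(R.from_matrix(R0.T@Rt).as_rotvec(),3)
E
python3 - <<'E'
import cv2
s=cv2.imread('pics/scene0.png');t=cv2.imread('pics/top0.png')
cv2.imwrite('pics/s_pots.png',cv2.resize(s[70:200,310:510],None,fx=4,fy=4,interpolation=cv2.INTER_CUBIC))
cv2.imwrite('pics/t_pots.png',cv2.resize(t[195:365,105:235],None,fx=4,fy=3.5*4/3.5,interpolation=cv2.INTER_CUBIC)[:600*2])
E
python3 -c "
import cv2
a=cv2.imread('pics/t_pots.png');print(a.shape);cv2.imwrite('pics/t_pots.png',cv2.resize(a,None,fx=.87,fy=.87))"
```

```text
(680, 520, 3)
```

```bash
python3 - <<'E'
from h import *
T=cam('top');S=cam('scene')
t=lambda u,v:(105+(u+.5)/3.48-.5,195+(v+.5)/3.48-.5)
s=lambda u,v:(310+(u+.5)/4-.5,70+(v+.5)/4-.5)
def show(n,uT,uS,z):
    a=onz(T,t(*uT),z);b=onz(S,s(*uS),z) if uS else None
    print(n,a.round(4),b.round(4) if uS else '',tri([(T,t(*uT)),(S,s(*uS))])[0].round(4) if uS else '')
show('board front top hi',(68,33),(707,192),.215)
show('board front top lo',(276,550),(97,84),.215)
for nm,A in {'hi':[((247,93),(545,322)),((283,182),(432,303)),((113,130),(576,180)),((155,227),(464,157))],
 'lo':[((333,300),(281,271)),((368,388),(177,250)),((203,347),(318,130)),((243,445),(209,108))]}.items():
    for k,(a,b) in enumerate(A): show(nm+str(k),a,b,.170 if k<2 else .213)
# mat
img=cv2.imread('pics/top0.png'); m=(img.max(2)<45).astype(np.uint8); m[:,:250]=0;m[:220]=0;m[360:]=0;m[:,340:]=0
c=max(cv2.findContours(m,0,2)[0],key=cv2.contourArea);r=cv2.minAreaRect(c);print('mat',r)
bx=[onz(T,p,.004) for p in cv2.boxPoints(r)];print(np.round(bx,4),np.mean(bx,0))
E
```

```text
board front top hi [0.6732 0.452  0.215 ] [0.6792 0.4571 0.215 ] [0.6763 0.4551 0.2137]
board front top lo [0.3484 0.3145 0.215 ] [0.3551 0.312  0.215 ] [0.3484 0.3177 0.2074]
hi0 [0.6392 0.351  0.17  ] [0.6455 0.3568 0.17  ] [0.6425 0.354  0.1693]
hi1 [0.5803 0.3263 0.17  ] [0.5877 0.3289 0.17  ] [0.5833 0.33   0.1654]
hi2 [0.6114 0.4227 0.213 ] [0.6161 0.4214 0.213 ] [0.6129 0.4257 0.2076]
hi3 [0.5498 0.3948 0.213 ] [0.5564 0.3974 0.213 ] [0.5524 0.3984 0.2092]
lo0 [0.5028 0.2923 0.17  ] [0.506  0.2952 0.17  ] [0.5044 0.2938 0.1696]
lo1 [0.4454 0.2686 0.17  ] [0.4489 0.2708 0.17  ] [0.4468 0.2703 0.1688]
lo2 [0.4743 0.363  0.213 ] [0.4783 0.3634 0.213 ] [0.4753 0.3652 0.2098]
lo3 [0.4131 0.3368 0.213 ] [0.4178 0.3387 0.213 ] [0.4146 0.3391 0.2106]
mat ((297.32696533203125, 290.55548095703125), (54.5251350402832, 104.56780242919922), 0.6585432291030884)
[[0.3397 0.1517 0.004 ]
 [0.6121 0.1497 0.004 ]
 [0.61   0.0061 0.004 ]
 [0.3378 0.0101 0.004 ]] [0.47491674 0.07940725 0.004     ]
```

Emit:
play_rows([
  {"dz": -5},
  {"dz": -10},
  {"dz": -15},
  {"dz": -17},
  {"dz": -17},
])

```text
invalid input
```

```bash
cat >> h.py <<'E'
xb=np.array([-.389,.921,0]);xb/=np.linalg.norm(xb)
def Rtool(x_dir, tilt):
    """x_dir: horizontal dir of tool x at tilt 0; tilt about tool y so z leans toward x_dir"""
    x=np.array([x_dir[0],x_dir[1],0.]);x/=np.linalg.norm(x);z=np.array([0,0,-1.]);y=np.cross(z,x)
    z2=np.cos(tilt)*z+np.sin(tilt)*x; x2=np.cross(y,z2); return np.column_stack([x2,y,z2])
potlo=np.array([.4595,.319,.170]);pothi=np.array([.597,.379,.170]) # rim centres
def pr():
    st=monitor.state();print('t',round(st['time'],2),'J',st['joint_pos'].round(3),'p',st['tool_pos'].round(4),'F',st['contact_force'].round(1),'M',st['ft_torque'].round(2),'g',round(st['gripper_width'],3))
    print(q2R(st['tool_rot']).round(3).tolist()); open('log.txt','a').write(json.dumps([list(st['joint_pos']),list(st['tool_pos']),list(st['tool_rot'])])+'\n')
E
python3 - <<'E'
from h import *
pr()
t=np.radians(30);Rt=Rtool(xb,t)
# TCP 170 mm back along z from pot rim center-ish
p=potlo+[0,0,-.02]-Rt[:,2]*.17
print(p,delta(p,Rt)); print('upright',delta([.46,.32,.4],Rtool(xb,0)))
E
```

```text
t 0.15 J [ 1.059  0.053  1.614 -0.     1.476 -0.119] p [0.239  0.577  0.2303] F [-0.6  0.6  0.3] M [-0.   -0.02  0.06] g 0.997
[[-0.924, 0.383, -0.001], [0.383, 0.924, -0.001], [0.0, -0.002, -1.0]]
[0.49257224 0.24069785 0.29722432] (array([-36.3 , -21.37,  -6.66]), array([-0.205,  0.497,  0.76 ]))
upright (array([-30.25, -15.31, -16.95]), array([-0.002,  0.   ,  0.778]))
```

Emit:
play_rows([
  {"dx": 0,"dy": 0,"dz": -5,"rx": 0,"ry": 0,"rz": 0,"claw": 0},
  {"dx": 0,"dy": 0,"dz": -10,"rx": 0,"ry": 0,"rz": 0,"claw": 0},
  {"dx": 0,"dy": 0,"dz": -15,"rx": 0,"ry": 0,"rz": 0,"claw": 0},
  {"dx": 0,"dy": 0,"dz": -17,"rx": 0,"ry": 0,"rz": 0,"claw": 0},
])

```text
time: 0.55
tool_pos: [0.2396, 0.5781, 0.4072]
tool_rot: [0.001, 0.195, 0.981, 0.003]
contact_force: [0.3, 0.5, 0.3]
gripper_width: 1.0
```

```bash
python3 - <<'E'
from h import *
pr()
t=np.radians(30);Rt=Rtool(xb,t)
print('upright',delta([.46,.32,.4],Rtool(xb,0)))
E
```

```text
t 0.55 J [ 1.059  0.006  1.373  0.     1.755 -0.119] p [0.2396 0.5781 0.4072] F [0.3 0.5 0.3] M [-0.03 -0.01 -0.06] g 1.0
[[-0.924, 0.383, 0.003], [0.383, 0.924, 0.006], [-0.001, 0.007, -1.0]]
upright (array([-30.24, -15.41,   0.63]), array([ 0.007, -0.002,  0.778]))
```

Emit:
play_rows([
  {"dx": -30,"dy": -15,"dz": 0,"rx": 0,"ry": 0,"rz": 0.78,"claw": 0},
  {"dx": -30,"dy": -15,"dz": 0,"rx": 0,"ry": 0,"rz": 0.78,"claw": 0},
  {"dx": -30,"dy": -15,"dz": 0,"rx": 0,"ry": 0,"rz": 0.78,"claw": 0},
  {"dx": -30,"dy": -15,"dz": 0,"rx": 0,"ry": 0,"rz": 0.78,"claw": 0},
  {"dx": -30,"dy": -15,"dz": 0,"rx": 0,"ry": 0,"rz": 0.78,"claw": 0},
])

```text
time: 1.05
tool_pos: [0.4042, 0.3871, 0.4045]
tool_rot: [-0.0, 0.543, 0.84, 0.003]
contact_force: [0.4, 0.3, -0.3]
gripper_width: 1.0
```

```bash
python3 - <<'E'
from h import *
pr()
t=np.radians(30);Rt=Rtool(xb,t)
p=potlo+[0,0,-.02]-Rt[:,2]*.19
print(p,delta(p,Rt))
E
```

```text
t 1.05 J [ 0.629 -0.15   1.526  0.003  1.76   0.208] p [0.4042 0.3871 0.4045] F [ 0.4  0.3 -0.3] M [0.01 0.04 0.05] g 1.0
[[-0.41, 0.912, 0.003], [0.912, 0.41, 0.006], [0.004, 0.005, -1.0]]
[0.4964631  0.23148583 0.31454483] (array([-18.02,   1.99,   8.93]), array([-0.001,  0.519,  0.023]))
```

Emit:
play_rows([
  {"dx": -18,"dy": 2,"dz": 4,"rx": 0,"ry": 0.52,"rz": 0.023,"claw": 0},
  {"dx": -18,"dy": 2,"dz": 9,"rx": 0,"ry": 0.52,"rz": 0.023,"claw": 0},
  {"dx": -18,"dy": 2,"dz": 9,"rx": 0,"ry": 0.52,"rz": 0.023,"claw": 0},
  {"dx": -18,"dy": 2,"dz": 9,"rx": 0,"ry": 0.52,"rz": 0.023,"claw": 0},
  {"dx": -18,"dy": 2,"dz": 9,"rx": 0,"ry": 0.52,"rz": 0.023,"claw": 0},
])

```text
time: 1.55
tool_pos: [0.4972, 0.2259, 0.3072]
tool_rot: [-0.219, 0.538, 0.801, 0.14]
contact_force: [-0.4, 0.3, -0.8]
gripper_width: 1.0
```

```bash
python3 - <<'E'
from h import *
pr()
cv2.imwrite('pics/w1.png',grab_frame('wrist'))
E
```

```text
t 1.55 J [ 0.041 -0.118  1.717  0.495  1.728 -0.314] p [0.4972 0.2259 0.3072] F [-0.4  0.3 -0.8] M [-0.24 -0.09 -0.05] g 1.0
[[-0.324, 0.925, -0.2], [0.802, 0.381, 0.461], [0.502, -0.011, -0.865]]
```

```bash
python3 - <<'E'
from h import *
W=cam('wrist')
for n,uv,z in [('lo f',(281,246),.17),('lo f',(371,244),.17),('lo p',(274,118),.213),('lo p',(374,115),.213),('hi f',(492,241),.17),('hi f',(582,238),.17),('hi p',(508,113),.213),('hi p',(606,110),.213),('bt',(167,109),.215),('bt',(630,105),.215)]:
    print(n,onz(W,uv,z).round(4))
E
python3 - <<'E'
import cv2
a=cv2.imread('pics/w1.png');cv2.imwrite('pics/w1c.png',cv2.resize(a[95:285,260:460],None,fx=3,fy=3,interpolation=cv2.INTER_CUBIC))
cv2.imwrite('pics/w1d.png',cv2.resize(a[95:285,440:640],None,fx=3,fy=3,interpolation=cv2.INTER_CUBIC))
E
```

```text
lo f [0.4461 0.2706 0.17  ]
lo f [0.5047 0.2963 0.17  ]
lo p [0.4151 0.3404 0.213 ]
lo p [0.4749 0.3672 0.213 ]
hi f [0.5832 0.3311 0.17  ]
hi f [0.6414 0.3574 0.17  ]
hi p [0.5554 0.4016 0.213 ]
hi p [0.6138 0.4278 0.213 ]
bt [0.348  0.3188 0.215 ]
bt [0.6264 0.4356 0.215 ]
```

```bash
cat >> h.py <<'E'
xb=np.array([-.4067,.9135,0]);xb/=np.linalg.norm(xb)
potlo=np.array([.459,.320,.170]);pothi=np.array([.597,.381,.170]) # rim centres
Rp=Rtool(xb,np.radians(30))
def grasp_tcp(c,zg,back=0): return np.array([c[0],c[1],zg])+Rp[:,2]*(manip.hold_point_z-back)
E
python3 - <<'E'
from h import *
print(grasp_tcp(potlo,.145), delta(grasp_tcp(potlo,.145,.08),Rp), delta(grasp_tcp(potlo,.145,0),Rp))
E
```

```text
[0.45519714 0.32854171 0.12880532] (array([ 0.38,  0.19, 13.08]), array([ 0.006, -0.002, -0.026])) (array([ 0.37,  0.14, 21.08]), array([ 0.006, -0.002, -0.026]))
```

Emit:
play_rows([
  {"dx": 0.2,"dy": 0.1,"dz": 4,"rx": 0.006,"ry": -0.002,"rz": -0.026,"claw": 0},
  {"dx": 0.4,"dy": 0.2,"dz": 8,"rx": 0.006,"ry": -0.002,"rz": -0.026,"claw": 0},
  {"dx": 0.4,"dy": 0.2,"dz": 11,"rx": 0.006,"ry": -0.002,"rz": -0.026,"claw": 0},
  {"dx": 0.4,"dy": 0.2,"dz": 13,"rx": 0.006,"ry": -0.002,"rz": -0.026,"claw": 0},
  {"dx": 0.4,"dy": 0.2,"dz": 13,"rx": 0.006,"ry": -0.002,"rz": -0.026,"claw": 0},
])

```text
time: 2.1
tool_pos: [0.4689, 0.2938, 0.1969]
tool_rot: [-0.219, 0.525, 0.811, 0.139]
contact_force: [0.1, -0.4, 0.1]
gripper_width: 0.997
```

```bash
python3 - <<'E'
from h import *
pr()
print(delta(grasp_tcp(potlo,.145,0),Rp))
im=grab_frame('wrist')
W=cam('wrist')
# project expected rim corners
yb=np.array([-xb[1],xb[0],0])
for sx in(-.04,.04):
  for sy in(-.033,.033):
    p=proj(W,potlo+xb*sx+yb*sy);print(p.round()); cv2.circle(im,tuple(int(i) for i in p),3,(0,255,0),1)
cv2.imwrite('pics/w2.png',im)
E
```

```text
t 2.1 J [ 0.171 -0.063  1.851  0.506  1.51  -0.323] p [0.4689 0.2938 0.1969] F [ 0.1 -0.4  0.1] M [-0.26 -0.09  0.03] g 0.997
[[-0.354, 0.912, -0.209], [0.79, 0.411, 0.455], [0.501, -0.005, -0.865]]
(array([-0.19,  0.21,  7.76]), array([-0.006, -0.001,  0.002]))
[401. 349.]
[246. 349.]
[395. 173.]
[253. 172.]
```

Emit:
play_rows([
  {"dx": -0.2,"dy": 0.27,"dz": 2.5,"rx": -0.006,"ry": 0,"rz": 0,"claw": 0},
  {"dx": -0.2,"dy": 0.27,"dz": 5,"rx": -0.006,"ry": 0,"rz": 0,"claw": 0},
  {"dx": -0.2,"dy": 0.27,"dz": 7,"rx": -0.006,"ry": 0,"rz": 0,"claw": 0},
  {"dx": -0.2,"dy": 0.27,"dz": 7.8,"rx": -0.006,"ry": 0,"rz": 0,"claw": 0},
  {"dx": -0.2,"dy": 0.27,"dz": 7.8,"rx": -0.006,"ry": 0,"rz": 0,"claw": 0},
])

```text
time: 2.65
tool_pos: [0.4576, 0.329, 0.1312]
tool_rot: [-0.216, 0.525, 0.811, 0.143]
contact_force: [0.7, -0.2, -0.4]
gripper_width: 0.998
```

```bash
python3 - <<'E'
from h import *
pr()
print(delta(grasp_tcp(potlo,.145,0),Rp))
im=grab_frame('wrist')
cv2.imwrite('pics/w3.png',im)
E
```

```text
t 2.65 J [ 0.238  0.005  1.901  0.527  1.366 -0.328] p [0.4576 0.329  0.1312] F [ 0.7 -0.2 -0.4] M [-0.23 -0.13 -0.02] g 0.998
[[-0.356, 0.913, -0.201], [0.79, 0.408, 0.458], [0.5, 0.005, -0.866]]
(array([-0.07, -0.23,  0.23]), array([ 0.003, -0.   ,  0.004]))
```

Emit:
play_rows([
  {"dx": 0,"dy": -0.23,"dz": 0.2,"rx": 0,"ry": 0,"rz": 0,"claw": 0},
  {"dx": 0,"dy": -0.23,"dz": 0.2,"rx": 0,"ry": 0,"rz": 0,"claw": 0},
])

```text
time: 2.9
tool_pos: [0.4566, 0.3287, 0.1316]
tool_rot: [-0.215, 0.525, 0.811, 0.144]
contact_force: [0.5, -0.2, 0.5]
gripper_width: 0.997
```

```bash
python3 - <<'E'
from h import *
pr()
print(delta(grasp_tcp(potlo,.145,0),Rp))
im=grab_frame('wrist')
cv2.imwrite('pics/w4.png',im)
E
```

```text
t 2.9 J [ 0.238 -0.     1.906  0.528  1.364 -0.329] p [0.4566 0.3287 0.1316] F [ 0.5 -0.2  0.5] M [-0.2  -0.11 -0.03] g 0.997
[[-0.357, 0.913, -0.197], [0.789, 0.407, 0.459], [0.5, 0.008, -0.866]]
(array([-0.1 , -0.14,  0.26]), array([0.007, 0.   , 0.005]))
```

Emit:
play_rows([
  {"dx": 0,"dy": -0.1,"dz": 0.3,"rx": 0.007,"ry": 0,"rz": 0.005,"claw": 0},
  {"dx": 0,"dy": -0.1,"dz": 0.3,"rx": 0.007,"ry": 0,"rz": 0.005,"claw": 0.15},
  {"dx": 0,"dy": -0.1,"dz": 0.3,"rx": 0.007,"ry": 0,"rz": 0.005,"claw": 0.25},
])

```text
time: 3.25
tool_pos: [0.4549, 0.3293, 0.1289]
tool_rot: [-0.217, 0.526, 0.81, 0.14]
contact_force: [-2.2, -2.2, 1.9]
gripper_width: 0.764
```

```bash
python3 - <<'E'
from h import *
pr()
print(delta(grasp_tcp(potlo,.145,0),Rp))
E
```

```text
t 3.25 J [ 0.24   0.005  1.905  0.526  1.366 -0.323] p [0.4549 0.3293 0.1289] F [-2.2 -2.2  1.9] M [-0.41  0.14  0.25] g 0.764
[[-0.352, 0.913, -0.205], [0.792, 0.407, 0.456], [0.499, -0.002, -0.866]]
(array([-0.08, -0.  , -0.03]), array([-0.002,  0.001, -0.   ]))
```

Emit:
play_rows([
  {"dx": 0,"dy": 0,"dz": 0,"rx": 0,"ry": 0,"rz": 0,"claw": 1},
  {"dx": 0,"dy": 0,"dz": 0,"rx": 0,"ry": 0,"rz": 0,"claw": 1},
  {"dx": 0,"dy": 0,"dz": 0,"rx": 0,"ry": 0,"rz": 0,"claw": 1},
])

```text
time: 3.55
tool_pos: [0.4549, 0.3293, 0.1289]
tool_rot: [-0.217, 0.526, 0.81, 0.14]
contact_force: [-1.3, -1.2, 0.2]
gripper_width: 0.763
```

```bash
python3 - <<'E'
from h import *
pr()
print(delta(grasp_tcp(potlo,.145,0),Rp))
st=monitor.state();print('up 1cm in tool',q2R(st['tool_rot']).T@[0,0,1], 'out -xb 1cm', q2R(st['tool_rot']).T@-xb)
E
```

```text
t 3.55 J [ 0.24   0.005  1.905  0.525  1.366 -0.323] p [0.4549 0.3293 0.1289] F [-1.3 -1.2  0.2] M [-0.27 -0.01  0.09] g 0.763
[[-0.352, 0.913, -0.205], [0.792, 0.407, 0.456], [0.499, -0.002, -0.866]]
(array([-0.07,  0.  , -0.03]), array([-0.002,  0.001, -0.   ]))
up 1cm in tool [ 0.49937389 -0.00160409 -0.8663851 ] out -xb 1cm [-8.66386541e-01 -6.03147298e-04 -4.99373605e-01]
```

Emit:
play_rows([
  {"dx": 0.2,"dy": 0,"dz": -0.35,"rx": 0,"ry": 0,"rz": 0,"claw": 1},
  {"dx": 0.4,"dy": 0,"dz": -0.7,"rx": 0,"ry": 0,"rz": 0,"claw": 1},
  {"dx": 0.6,"dy": 0,"dz": -1.05,"rx": 0,"ry": 0,"rz": 0,"claw": 1},
  {"dx": 0.82,"dy": 0,"dz": -1.43,"rx": 0,"ry": 0,"rz": 0,"claw": 1},
  {"dx": 0.82,"dy": 0,"dz": -1.43,"rx": 0,"ry": 0,"rz": 0,"claw": 1},
])

```text
time: 4.05
tool_pos: [0.4552, 0.3293, 0.1459]
tool_rot: [-0.217, 0.526, 0.81, 0.14]
contact_force: [-0.3, 0.4, -7.5]
gripper_width: 0.763
```

```bash
python3 - <<'E'
from h import *
pr()
print(delta(grasp_tcp(potlo,.145+.0165,0),Rp))
im=grab_frame('wrist')
cv2.imwrite('pics/w5.png',im)
E
```

```text
t 4.05 J [ 0.24  -0.016  1.895  0.522  1.392 -0.308] p [0.4552 0.3293 0.1459] F [-0.3  0.4 -7.5] M [-0.79 -0.35  0.02] g 0.763
[[-0.353, 0.913, -0.204], [0.792, 0.407, 0.456], [0.499, -0.001, -0.867]]
(array([-0.09, -0.03,  0.02]), array([-0.001,  0.001,  0.   ]))
```

Emit:
play_rows([
  {"dx": -0.26,"dy": 0,"dz": -0.15,"rx": 0,"ry": 0,"rz": 0,"claw": 1},
  {"dx": -0.52,"dy": 0,"dz": -0.3,"rx": 0,"ry": 0,"rz": 0,"claw": 1},
  {"dx": -0.69,"dy": 0,"dz": -0.4,"rx": 0,"ry": 0,"rz": 0,"claw": 1},
])

```text
time: 4.4
tool_pos: [0.4584, 0.3216, 0.1455]
tool_rot: [-0.217, 0.526, 0.81, 0.14]
contact_force: [0.1, 1.2, -8.0]
gripper_width: 0.767
```

```bash
python3 - <<'E'
from h import *
pr()
E
```

```text
t 4.4 J [ 0.225 -0.014  1.894  0.52   1.399 -0.32 ] p [0.4584 0.3216 0.1455] F [ 0.1  1.2 -8. ] M [-0.83 -0.34 -0.02] g 0.767
[[-0.352, 0.913, -0.204], [0.792, 0.407, 0.455], [0.499, -0.001, -0.867]]
```

Emit:
play_rows([
  {"dx": -0.87,"dy": 0,"dz": -0.5,"rx": 0,"ry": 0,"rz": 0,"claw": 1},
  {"dx": -1.73,"dy": 0,"dz": -1.0,"rx": 0,"ry": 0,"rz": 0,"claw": 1},
  {"dx": -3.0,"dy": 0,"dz": -1.73,"rx": 0,"ry": 0,"rz": 0,"claw": 1},
  {"dx": -4.3,"dy": 0,"dz": -2.5,"rx": 0,"ry": 0,"rz": 0,"claw": 1},
  {"dx": -5.2,"dy": 0,"dz": -3.0,"rx": 0,"ry": 0,"rz": 0,"claw": 1},
])

```text
time: 4.9
tool_pos: [0.4839, 0.2651, 0.1457]
tool_rot: [-0.216, 0.527, 0.81, 0.14]
contact_force: [-0.4, 1.5, -8.8]
gripper_width: 0.763
```

```bash
cat >>h.py <<'E'
# pot in hand: pot centre (rim) relative to TCP frozen: rim centre = tcp - Rp z*.0187 + (0,0,.025), in the upright yaw frame of pot
def pot_tcp(c_xy, yaw_dir, under_z, gz=.095):
    """TCP pose so that a pot held at gz above its underside stands at c_xy with its +x along yaw_dir, underside at under_z"""
    Rt=Rtool(yaw_dir,np.radians(30)); return np.array([c_xy[0],c_xy[1],under_z+gz])+Rt[:,2]*manip.hold_point_z, Rt
E
python3 - <<'E'
from h import *
pr()
print(delta(grasp_tcp(potlo,.145+.0165,0),Rp))
d=np.array([-.2,.98])
for xy,z in [((.55,.08),.06),((.40,.08),.06)]: print(xy,pot_tcp(xy,d,z)[0],delta(*pot_tcp(xy,d,z)))
im=grab_frame('wrist')
cv2.imwrite('pics/w6.png',im)
E
```

```text
t 4.9 J [ 0.116  0.002  1.877  0.5    1.449 -0.411] p [0.4839 0.2651 0.1457] F [-0.4  1.5 -8.8] M [-0.73 -0.39  0.03] g 0.763
[[-0.351, 0.914, -0.203], [0.792, 0.406, 0.455], [0.498, -0.001, -0.867]]
(array([ 6.02, -0.05,  3.5 ]), array([-0.   ,  0.002, -0.001]))
(0.55, 0.08) [0.54813037 0.08916117 0.13880532] (array([-16.54,  -1.27,  -8.72]), array([-0.109,  0.002,  0.187]))
(0.4, 0.08) [0.39813037 0.08916117 0.13880532] (array([-11.27, -14.98,  -5.68]), array([-0.109,  0.002,  0.187]))
```

Emit:
play_rows([
  {"dx": -3,"dy": -3.5,"dz": -1.5,"rx": -0.03,"ry": 0,"rz": 0.05,"claw": 1},
  {"dx": -6.5,"dy": -8,"dz": -3.2,"rx": -0.06,"ry": 0,"rz": 0.1,"claw": 1},
  {"dx": -9.5,"dy": -12.5,"dz": -4.7,"rx": -0.09,"ry": 0,"rz": 0.15,"claw": 1},
  {"dx": -11.3,"dy": -15,"dz": -5.7,"rx": -0.109,"ry": 0,"rz": 0.187,"claw": 1},
  {"dx": -11.3,"dy": -15,"dz": -5.7,"rx": -0.109,"ry": 0,"rz": 0.187,"claw": 1},
])

```text
time: 5.45
tool_pos: [0.3969, 0.0836, 0.1379]
tool_rot: [-0.198, 0.615, 0.746, 0.163]
contact_force: [1.1, 0.9, -8.7]
gripper_width: 0.765
```

```bash
python3 - <<'E'
from h import *
pr()
d=np.array([-.2,.98])
for xy,z in [((.40,.08),.012),((.40,.08),.004)]: print(xy,pot_tcp(xy,d,z)[0],delta(*pot_tcp(xy,d,z)))
im=grab_frame('scene')
cv2.imwrite('pics/s7.png',im)
E
```

```text
t 5.45 J [-0.297 -0.334  2.184  0.452  1.556 -0.558] p [0.3969 0.0836 0.1379] F [ 1.1  0.9 -8.7] M [-0.64 -0.24 -0.06] g 0.765
[[-0.166, 0.982, -0.095], [0.853, 0.191, 0.486], [0.495, -0.001, -0.869]]
(0.4, 0.08) [0.39813037 0.08916117 0.09080532] (array([-1.87,  0.23,  4.35]), array([ 0.004,  0.006, -0.008]))
(0.4, 0.08) [0.39813037 0.08916117 0.08280532] (array([-2.27,  0.23,  5.05]), array([ 0.004,  0.006, -0.008]))
```

Emit:
play_rows([
  {"dx": -0.6,"dy": 0.1,"dz": 1.5,"rx": 0.004,"ry": 0.006,"rz": -0.008,"claw": 1},
  {"dx": -1.2,"dy": 0.2,"dz": 3,"rx": 0.004,"ry": 0.006,"rz": -0.008,"claw": 1},
  {"dx": -1.8,"dy": 0.2,"dz": 4.2,"rx": 0.004,"ry": 0.006,"rz": -0.008,"claw": 1},
  {"dx": -1.9,"dy": 0.2,"dz": 4.4,"rx": 0.004,"ry": 0.006,"rz": -0.008,"claw": 1},
])

```text
time: 5.9
tool_pos: [0.3976, 0.0925, 0.0886]
tool_rot: [-0.203, 0.609, 0.749, 0.164]
contact_force: [-1.3, 0.6, -8.5]
gripper_width: 0.765
```

```bash
python3 - <<'E'
from h import *
pr()
d=np.array([-.2,.98])
for xy,z in [((.40,.08),.012),((.40,.08),.004)]: print(xy,pot_tcp(xy,d,z)[0],delta(*pot_tcp(xy,d,z)))
E
```

```text
t 5.9 J [-0.28  -0.247  2.21   0.464  1.459 -0.603] p [0.3976 0.0925 0.0886] F [-1.3  0.6 -8.5] M [-0.88 -0.08  0.06] g 0.765
[[-0.175, 0.979, -0.104], [0.846, 0.204, 0.493], [0.504, -0.002, -0.864]]
(0.4, 0.08) [0.39813037 0.08916117 0.09080532] (array([-0.18, -0.02, -0.36]), array([-0.004, -0.005,  0.002]))
(0.4, 0.08) [0.39813037 0.08916117 0.08280532] (array([-0.58, -0.02,  0.33]), array([-0.004, -0.005,  0.002]))
```

Emit:
play_rows([
  {"dx": -0.1,"dy": 0,"dz": 0.17,"rx": -0.004,"ry": -0.004,"rz": 0,"claw": 1},
  {"dx": -0.2,"dy": 0,"dz": 0.35,"rx": -0.004,"ry": -0.004,"rz": 0,"claw": 1},
  {"dx": -0.3,"dy": 0,"dz": 0.52,"rx": -0.004,"ry": -0.004,"rz": 0,"claw": 1},
  {"dx": -0.3,"dy": 0,"dz": 0.52,"rx": -0.004,"ry": -0.004,"rz": 0,"claw": 1},
])

```text
time: 6.3
tool_pos: [0.3977, 0.093, 0.0847]
tool_rot: [-0.202, 0.609, 0.749, 0.165]
contact_force: [-6.6, 1.3, 3.2]
gripper_width: 0.766
```

```bash
python3 - <<'E'
from h import *
pr()
E
```

```text
t 6.3 J [-0.278 -0.243  2.214  0.465  1.449 -0.607] p [0.3977 0.093  0.0847] F [-6.6  1.3  3.2] M [-0.05  1.25  0.24] g 0.766
[[-0.176, 0.979, -0.102], [0.846, 0.203, 0.492], [0.503, 0.001, -0.864]]
```

Emit:
play_rows([
  {"dx": 0,"dy": 0,"dz": 0,"rx": 0,"ry": 0,"rz": 0,"claw": 0.15},
  {"dx": 0,"dy": 0,"dz": 0,"rx": 0,"ry": 0,"rz": 0,"claw": 0},
  {"dx": 0,"dy": 0,"dz": 0,"rx": 0,"ry": 0,"rz": 0,"claw": 0},
])

```text
time: 6.6
tool_pos: [0.3991, 0.0928, 0.086]
tool_rot: [-0.2, 0.609, 0.749, 0.165]
contact_force: [-0.1, 0.0, -0.4]
gripper_width: 0.999
```

```bash
python3 - <<'E'
from h import *
pr()
cv2.imwrite('pics/w8.png',grab_frame('wrist'))
E
```

```text
t 6.6 J [-0.278 -0.244  2.212  0.466  1.448 -0.607] p [0.3991 0.0928 0.086 ] F [-0.1  0.  -0.4] M [-0.2  -0.04 -0.01] g 0.999
[[-0.178, 0.979, -0.099], [0.846, 0.203, 0.492], [0.502, 0.004, -0.865]]
```

Pot 1 stands on the mat, and the jaws are clear on both sides of its walls. I'll retreat along the tool axis.

Emit:
play_rows([
  {"dx": 0,"dy": -0.1,"dz": -3,"rx": 0,"ry": 0,"rz": 0,"claw": 0},
  {"dx": 0,"dy": -0.1,"dz": -7,"rx": 0,"ry": 0,"rz": 0,"claw": 0},
  {"dx": 0,"dy": -0.1,"dz": -12,"rx": 0,"ry": 0,"rz": 0,"claw": 0},
  {"dx": 0,"dy": -0.1,"dz": -16,"rx": 0,"ry": 0,"rz": 0,"claw": 0},
  {"dx": 0,"dy": 0,"dz": -17,"rx": 0,"ry": 0,"rz": 0,"claw": 0},
])

```text
time: 7.15
tool_pos: [0.4183, 0.0069, 0.2377]
tool_rot: [-0.196, 0.61, 0.75, 0.167]
contact_force: [0.5, 0.5, -0.5]
gripper_width: 1.0
```

```bash
python3 - <<'E'
from h import *
pr()
print(delta(grasp_tcp(pothi,.145,.19),Rp),delta(grasp_tcp(pothi,.145,.08),Rp))
cv2.imwrite('pics/w9.png',grab_frame('wrist'));cv2.imwrite('pics/t9.png',grab_frame('top'))
E
```

```text
t 7.15 J [-0.446 -0.334  2.012  0.423  1.77  -0.631] p [0.4183 0.0069 0.2377] F [ 0.5  0.5 -0.5] M [-0.2   0.01 -0.04] g 1.0
[[-0.18, 0.98, -0.091], [0.848, 0.201, 0.49], [0.498, 0.011, -0.867]]
(array([24.04, 26.93,  7.71]), array([ 0.117,  0.003, -0.182])) (array([23.96, 25.65, 18.63]), array([ 0.117,  0.003, -0.182]))
```

Emit:
play_rows([
  {"dx": 5,"dy": 5.5,"dz": 0,"rx": 0.05,"ry": 0,"rz": -0.08,"claw": 0},
  {"dx": 9,"dy": 10,"dz": 2,"rx": 0.08,"ry": 0,"rz": -0.13,"claw": 0},
  {"dx": 13,"dy": 14,"dz": 3,"rx": 0.117,"ry": 0,"rz": -0.18,"claw": 0},
  {"dx": 16,"dy": 18,"dz": 4,"rx": 0.117,"ry": 0,"rz": -0.18,"claw": 0},
  {"dx": 20,"dy": 22,"dz": 5.5,"rx": 0.117,"ry": 0,"rz": -0.18,"claw": 0},
])

```text
time: 7.75
tool_pos: [0.5611, 0.2077, 0.2784]
tool_rot: [-0.22, 0.527, 0.809, 0.138]
contact_force: [0.6, -1.6, 0.3]
gripper_width: 1.003
```

```bash
python3 - <<'E'
from h import *
pr()
print(delta(grasp_tcp(pothi,.145,.19),Rp),delta(grasp_tcp(pothi,.145,.09),Rp))
E
```

```text
t 7.75 J [ 0.01   0.048  1.602  0.48   1.708 -0.392] p [0.5611 0.2077 0.2784] F [ 0.6 -1.6  0.3] M [-0.29 -0.14  0.01] g 1.003
[[-0.348, 0.914, -0.211], [0.792, 0.407, 0.455], [0.502, -0.009, -0.865]]
(array([ 5.82, 10.32,  1.54]), array([-0.007, -0.002, -0.004])) (array([ 5.8 , 10.39, 11.54]), array([-0.007, -0.002, -0.004]))
```

Emit:
play_rows([
  {"dx": 2.5,"dy": 4,"dz": 1,"rx": -0.007,"ry": 0,"rz": 0,"claw": 0},
  {"dx": 5,"dy": 8,"dz": 3,"rx": -0.007,"ry": 0,"rz": 0,"claw": 0},
  {"dx": 5.8,"dy": 10.4,"dz": 6,"rx": -0.007,"ry": 0,"rz": 0,"claw": 0},
  {"dx": 5.8,"dy": 10.4,"dz": 9,"rx": -0.007,"ry": 0,"rz": 0,"claw": 0},
  {"dx": 5.8,"dy": 10.4,"dz": 11,"rx": -0.007,"ry": 0,"rz": 0,"claw": 0},
])

```text
time: 8.25
tool_pos: [0.6098, 0.3481, 0.2057]
tool_rot: [-0.221, 0.527, 0.809, 0.138]
contact_force: [-0.5, -0.2, 0.3]
gripper_width: 1.0
```

```bash
python3 - <<'E'
from h import *
pr()
print(delta(grasp_tcp(pothi,.145,.0),Rp))
im=grab_frame('wrist')
W=cam('wrist')
yb=np.array([-xb[1],xb[0],0])
for sx in(-.04,.04):
  for sy in(-.033,.033):
    p=proj(W,pothi+xb*sx+yb*sy);print(p.round()); cv2.circle(im,tuple(int(i) for i in p),3,(0,255,0),1)
cv2.imwrite('pics/w10.png',im)
E
```

```text
t 8.25 J [ 0.213  0.277  1.469  0.513  1.529 -0.26 ] p [0.6098 0.3481 0.2057] F [-0.5 -0.2  0.3] M [-0.22 -0.12  0.03] g 1.0
[[-0.347, 0.914, -0.212], [0.792, 0.406, 0.456], [0.503, -0.01, -0.864]]
(array([-0.  ,  0.24,  8.89]), array([-0.008, -0.003, -0.006]))
[408. 337.]
[256. 337.]
[400. 165.]
[262. 166.]
```

Emit:
play_rows([
  {"dx": 0,"dy": -0.1,"dz": 2,"rx": -0.008,"ry": -0.003,"rz": -0.006,"claw": 0},
  {"dx": 0,"dy": -0.1,"dz": 4,"rx": -0.008,"ry": -0.003,"rz": -0.006,"claw": 0},
  {"dx": 0,"dy": -0.1,"dz": 5,"rx": -0.008,"ry": -0.003,"rz": -0.006,"claw": 0},
  {"dx": 0,"dy": -0.1,"dz": 5,"rx": -0.008,"ry": -0.003,"rz": -0.006,"claw": 0},
])

```text
time: 8.7
tool_pos: [0.5939, 0.3709, 0.1565]
tool_rot: [-0.221, 0.526, 0.81, 0.137]
contact_force: [0.6, -0.2, -0.5]
gripper_width: 0.998
```

```bash
python3 - <<'E'
from h import *
pr()
print(delta(grasp_tcp(pothi,.145,.0),Rp))
im=grab_frame('wrist')
cv2.imwrite('pics/w11.png',im)
E
```

```text
t 8.7 J [ 0.251  0.304  1.523  0.52   1.442 -0.27 ] p [0.5939 0.3709 0.1565] F [ 0.6 -0.2 -0.5] M [-0.19 -0.07  0.04] g 0.998
[[-0.349, 0.913, -0.213], [0.791, 0.409, 0.455], [0.502, -0.01, -0.865]]
(array([0.11, 0.72, 3.26]), array([-0.009, -0.002, -0.003]))
```

Emit:
play_rows([
  {"dx": 0.1,"dy": 0.55,"dz": 0.5,"rx": -0.012,"ry": -0.002,"rz": -0.003,"claw": 0},
  {"dx": 0.1,"dy": 0.55,"dz": 1,"rx": -0.012,"ry": -0.002,"rz": -0.003,"claw": 0},
  {"dx": 0.1,"dy": 0.55,"dz": 1,"rx": -0.012,"ry": -0.002,"rz": -0.003,"claw": 0},
])

```text
time: 9.05
tool_pos: [0.5977, 0.3783, 0.15]
tool_rot: [-0.216, 0.526, 0.81, 0.143]
contact_force: [-0.1, -0.8, -0.9]
gripper_width: 1.002
```

```bash
python3 - <<'E'
from h import *
pr()
print(delta(grasp_tcp(pothi,.145,.0),Rp))
im=grab_frame('wrist')
cv2.imwrite('pics/w12.png',im)
E
```

```text
t 9.05 J [ 0.259  0.314  1.521  0.524  1.416 -0.271] p [0.5977 0.3783 0.15  ] F [-0.1 -0.8 -0.9] M [-0.23 -0.07 -0.  ] g 1.002
[[-0.353, 0.914, -0.199], [0.791, 0.405, 0.459], [0.5, 0.005, -0.866]]
(array([-0.01,  0.03,  2.44]), array([0.005, 0.   , 0.001]))
```

Emit:
play_rows([
  {"dx": 0,"dy": 0,"dz": 1,"rx": 0.003,"ry": 0,"rz": 0,"claw": 0},
  {"dx": 0,"dy": 0,"dz": 2,"rx": 0.003,"ry": 0,"rz": 0,"claw": 0},
  {"dx": 0,"dy": 0,"dz": 2.4,"rx": 0.003,"ry": 0,"rz": 0,"claw": 0},
  {"dx": 0,"dy": 0,"dz": 2.4,"rx": 0.003,"ry": 0,"rz": 0,"claw": 0},
])

```text
time: 9.5
tool_pos: [0.5919, 0.3894, 0.1277]
tool_rot: [-0.217, 0.526, 0.81, 0.141]
contact_force: [0.4, -0.8, -0.7]
gripper_width: 1.003
```

```bash
python3 - <<'E'
from h import *
pr()
print(delta(grasp_tcp(pothi,.145,.0),Rp))
im=grab_frame('wrist')
cv2.imwrite('pics/w13.png',im)
E
```

```text
t 9.5 J [ 0.277  0.337  1.532  0.528  1.383 -0.272] p [0.5919 0.3894 0.1277] F [ 0.4 -0.8 -0.7] M [-0.19 -0.05  0.02] g 1.003
[[-0.353, 0.913, -0.204], [0.791, 0.407, 0.457], [0.5, -0.0, -0.866]]
(array([ 0.02,  0.12, -0.11]), array([-0., -0.,  0.]))
```

Emit:
play_rows([
  {"dx": 0,"dy": 0,"dz": 0,"rx": 0,"ry": 0,"rz": 0,"claw": 0.15},
  {"dx": 0,"dy": 0,"dz": 0,"rx": 0,"ry": 0,"rz": 0,"claw": 0.25},
  {"dx": 0,"dy": 0,"dz": 0,"rx": 0,"ry": 0,"rz": 0,"claw": 0.25},
])

```text
time: 9.85
tool_pos: [0.5924, 0.3891, 0.1289]
tool_rot: [-0.217, 0.526, 0.81, 0.141]
contact_force: [-1.7, -1.3, 1.4]
gripper_width: 0.766
```

```bash
python3 - <<'E'
from h import *
pr()
E
```

```text
t 9.85 J [ 0.277  0.336  1.531  0.528  1.384 -0.272] p [0.5924 0.3891 0.1289] F [-1.7 -1.3  1.4] M [-0.46  0.22  0.08] g 0.766
[[-0.353, 0.913, -0.203], [0.791, 0.407, 0.457], [0.5, 0.001, -0.866]]
```

Emit:
play_rows([
  {"dx": 0,"dy": 0,"dz": 0,"rx": 0,"ry": 0,"rz": 0,"claw": 1},
  {"dx": 0,"dy": 0,"dz": 0,"rx": 0,"ry": 0,"rz": 0,"claw": 1},
])

```text
time: 10.05
tool_pos: [0.5924, 0.3891, 0.1289]
tool_rot: [-0.217, 0.526, 0.81, 0.141]
contact_force: [-0.5, -0.9, 0.7]
gripper_width: 0.766
```

Emit:
play_rows([
  {"dx": 0.2,"dy": 0,"dz": -0.35,"rx": 0,"ry": 0,"rz": 0,"claw": 1},
  {"dx": 0.4,"dy": 0,"dz": -0.7,"rx": 0,"ry": 0,"rz": 0,"claw": 1},
  {"dx": 0.6,"dy": 0,"dz": -1.05,"rx": 0,"ry": 0,"rz": 0,"claw": 1},
  {"dx": 0.82,"dy": 0,"dz": -1.43,"rx": 0,"ry": 0,"rz": 0,"claw": 1},
  {"dx": 0.82,"dy": 0,"dz": -1.43,"rx": 0,"ry": 0,"rz": 0,"claw": 1},
])

```text
time: 10.55
tool_pos: [0.5928, 0.3891, 0.1461]
tool_rot: [-0.216, 0.526, 0.81, 0.142]
contact_force: [-0.1, 0.6, -7.4]
gripper_width: 0.764
```

```bash
python3 - <<'E'
from h import *
pr()
im=grab_frame('wrist')
cv2.imwrite('pics/w14.png',im)
E
```

```text
t 10.55 J [ 0.277  0.318  1.522  0.525  1.406 -0.259] p [0.5928 0.3891 0.1461] F [-0.1  0.6 -7.4] M [-0.71 -0.32 -0.05] g 0.764
[[-0.353, 0.913, -0.202], [0.791, 0.407, 0.457], [0.5, 0.002, -0.866]]
```

Emit:
play_rows([
  {"dx": -0.26,"dy": 0,"dz": -0.13,"rx": 0,"ry": 0,"rz": 0,"claw": 1},
  {"dx": -0.52,"dy": 0,"dz": -0.28,"rx": 0,"ry": 0,"rz": 0,"claw": 1},
  {"dx": -0.69,"dy": 0,"dz": -0.38,"rx": 0,"ry": 0,"rz": 0,"claw": 1},
])

```text
time: 10.9
tool_pos: [0.596, 0.3815, 0.1454]
tool_rot: [-0.216, 0.526, 0.81, 0.141]
contact_force: [0.2, 0.8, -7.8]
gripper_width: 0.769
```

Emit:
play_rows([
  {"dx": -0.87,"dy": 0,"dz": -0.5,"rx": 0,"ry": 0,"rz": 0,"claw": 1},
  {"dx": -1.73,"dy": 0,"dz": -1.0,"rx": 0,"ry": 0,"rz": 0,"claw": 1},
  {"dx": -3.0,"dy": 0,"dz": -1.73,"rx": 0,"ry": 0,"rz": 0,"claw": 1},
  {"dx": -4.3,"dy": 0,"dz": -2.5,"rx": 0,"ry": 0,"rz": 0,"claw": 1},
  {"dx": -5.2,"dy": 0,"dz": -3.0,"rx": 0,"ry": 0,"rz": 0,"claw": 1},
])

```text
time: 11.4
tool_pos: [0.6216, 0.3246, 0.1455]
tool_rot: [-0.216, 0.527, 0.81, 0.142]
contact_force: [-0.9, 0.5, -7.7]
gripper_width: 0.764
```

```bash
python3 - <<'E'
from h import *
pr()
d=np.array([-.2,.98])
for xy,z in [((.55,.08),.06),((.55,.08),.012)]: print(xy,pot_tcp(xy,d,z)[0],delta(*pot_tcp(xy,d,z)))
T=cam('top')
# pot 1 on mat from t9 (rim corners)
im=cv2.imread('pics/t9.png');cv2.imwrite('pics/t9c.png',cv2.resize(im[225:365,250:390],None,fx=4,fy=4,interpolation=cv2.INTER_CUBIC))
E
```

```text
t 11.4 J [ 0.178  0.332  1.506  0.51   1.454 -0.34 ] p [0.6216 0.3246 0.1455] F [-0.9  0.5 -7.7] M [-0.77 -0.4   0.04] g 0.764
[[-0.352, 0.914, -0.201], [0.792, 0.405, 0.457], [0.499, 0.002, -0.867]]
(0.55, 0.08) [0.54813037 0.08916117 0.13880532] (array([-16.4 , -16.26,  -8.7 ]), array([-0.106,  0.001,  0.188]))
(0.55, 0.08) [0.54813037 0.08916117 0.09080532] (array([-18.79, -16.27,  -4.54]), array([-0.106,  0.001,  0.188]))
```

Emit:
play_rows([
  {"dx": -3,"dy": -3,"dz": -1.6,"rx": -0.02,"ry": 0,"rz": 0.04,"claw": 1},
  {"dx": -6.5,"dy": -6.5,"dz": -3.4,"rx": -0.04,"ry": 0,"rz": 0.08,"claw": 1},
  {"dx": -10,"dy": -10,"dz": -5.3,"rx": -0.065,"ry": 0,"rz": 0.12,"claw": 1},
  {"dx": -13.4,"dy": -13.3,"dz": -7.1,"rx": -0.09,"ry": 0,"rz": 0.15,"claw": 1},
  {"dx": -16.4,"dy": -16.3,"dz": -8.7,"rx": -0.106,"ry": 0,"rz": 0.188,"claw": 1},
])

```text
time: 11.9
tool_pos: [0.5478, 0.0883, 0.1393]
tool_rot: [-0.199, 0.612, 0.748, 0.164]
contact_force: [1.2, -0.8, -7.7]
gripper_width: 0.762
```

```bash
python3 - <<'E'
from h import *
pr()
d=np.array([-.2,.98])
for xy,z in [((.55,.08),.012)]: print(xy,pot_tcp(xy,d,z)[0],delta(*pot_tcp(xy,d,z)))
T=cam('top'); f=lambda u,v: onz(T,(250+(u+.5)/4-.5,225+(v+.5)/4-.5),.124)
a,b=f(232,330),f(252,438);print(a,b,np.linalg.norm(a-b)); m=(a+b)/2; e=(a-b)/np.linalg.norm(a-b); n=np.array([-e[1],e[0],0]);print('pot1 c',m+.04*n,n)
E
```

```text
t 11.9 J [-0.213  0.054  1.835  0.477  1.487 -0.51 ] p [0.5478 0.0883 0.1393] F [ 1.2 -0.8 -7.7] M [-0.89 -0.22 -0.02] g 0.762
[[-0.172, 0.98, -0.097], [0.85, 0.198, 0.489], [0.498, 0.002, -0.867]]
(0.55, 0.08) [0.54813037 0.08916117 0.09080532] (array([-2.34,  0.04,  4.24]), array([ 0.002,  0.002, -0.001]))
[0.43940052 0.04896595 0.124     ] [0.37618079 0.03723221 0.124     ] 0.06429941423331387
pot1 c [0.40049121 0.08242741 0.124     ] [-0.18248598  0.98320846  0.        ]
```

Emit:
play_rows([
  {"dx": -0.8,"dy": 0,"dz": 1.5,"rx": 0,"ry": 0,"rz": 0,"claw": 1},
  {"dx": -1.6,"dy": 0,"dz": 3,"rx": 0,"ry": 0,"rz": 0,"claw": 1},
  {"dx": -2.2,"dy": 0,"dz": 4,"rx": 0,"ry": 0,"rz": 0,"claw": 1},
  {"dx": -2.3,"dy": 0,"dz": 4.2,"rx": 0,"ry": 0,"rz": 0,"claw": 1},
])

```text
time: 12.3
tool_pos: [0.5462, 0.0903, 0.0888]
tool_rot: [-0.201, 0.611, 0.748, 0.163]
contact_force: [-0.5, 0.3, -8.5]
gripper_width: 0.767
```

```bash
python3 - <<'E'
from h import *
pr()
d=np.array([-.2,.98])
for xy,z in [((.55,.08),.004)]: print(xy,pot_tcp(xy,d,z)[0],delta(*pot_tcp(xy,d,z)))
E
```

```text
t 12.3 J [-0.21   0.118  1.862  0.482  1.41  -0.549] p [0.5462 0.0903 0.0888] F [-0.5  0.3 -8.5] M [-0.79 -0.09  0.03] g 0.767
[[-0.171, 0.98, -0.102], [0.849, 0.199, 0.489], [0.5, -0.003, -0.866]]
(0.55, 0.08) [0.54813037 0.08916117 0.08280532] (array([-0.44,  0.17,  0.44]), array([-0.002,  0.   , -0.002]))
```

Emit:
play_rows([
  {"dx": -0.1,"dy": 0,"dz": 0.17,"rx": -0.002,"ry": 0,"rz": 0,"claw": 1},
  {"dx": -0.2,"dy": 0,"dz": 0.35,"rx": -0.002,"ry": 0,"rz": 0,"claw": 1},
  {"dx": -0.3,"dy": 0,"dz": 0.52,"rx": -0.002,"ry": 0,"rz": 0,"claw": 1},
  {"dx": -0.3,"dy": 0,"dz": 0.52,"rx": -0.002,"ry": 0,"rz": 0,"claw": 1},
])

```text
time: 12.7
tool_pos: [0.5464, 0.0909, 0.0843]
tool_rot: [-0.201, 0.611, 0.748, 0.164]
contact_force: [-3.7, -0.5, -0.8]
gripper_width: 0.762
```

```bash
python3 - <<'E'
from h import *
pr()
E
```

```text
t 12.7 J [-0.21   0.125  1.864  0.485  1.402 -0.554] p [0.5464 0.0909 0.0843] F [-3.7 -0.5 -0.8] M [-0.03  0.61  0.39] g 0.762
[[-0.173, 0.98, -0.101], [0.848, 0.2, 0.491], [0.501, -0.001, -0.865]]
```

Contact: the mat now carries the weight. I'll release and retreat.

Emit:
play_rows([
  {"dx": 0,"dy": 0,"dz": 0,"rx": 0,"ry": 0,"rz": 0,"claw": 0.15},
  {"dx": 0,"dy": 0,"dz": 0,"rx": 0,"ry": 0,"rz": 0,"claw": 0},
  {"dx": 0,"dy": 0,"dz": 0,"rx": 0,"ry": 0,"rz": 0,"claw": 0},
])

```text
time: 13.0
tool_pos: [0.5477, 0.0908, 0.0856]
tool_rot: [-0.2, 0.611, 0.748, 0.165]
contact_force: [0.4, 1.0, 0.2]
gripper_width: 1.0
```

Emit:
play_rows([
  {"dx": 0,"dy": 0,"dz": -3,"rx": 0,"ry": 0,"rz": 0,"claw": 0},
  {"dx": 0,"dy": 0,"dz": -7,"rx": 0,"ry": 0,"rz": 0,"claw": 0},
  {"dx": 0,"dy": 0,"dz": -12,"rx": 0,"ry": 0,"rz": 0,"claw": 0},
  {"dx": 0,"dy": 0,"dz": -16,"rx": 0,"ry": 0,"rz": 0,"claw": 0},
  {"dx": 0,"dy": 0,"dz": -20,"rx": 0,"ry": 0,"rz": 0,"claw": 0},
])

```text
time: 13.5
tool_pos: [0.5677, -0.0083, 0.2612]
tool_rot: [-0.199, 0.611, 0.748, 0.165]
contact_force: [-0.6, -0.8, 0.4]
gripper_width: 0.999
```

```bash
python3 - <<'E'
from h import *
pr()
cv2.imwrite('pics/w15.png',grab_frame('wrist'));cv2.imwrite('pics/t15.png',grab_frame('top'));cv2.imwrite('pics/s15.png',grab_frame('scene'))
E
```

```text
t 13.5 J [-0.361  0.027  1.652  0.446  1.739 -0.549] p [ 0.5677 -0.0083  0.2612] F [-0.6 -0.8  0.4] M [-0.24 -0.04 -0.04] g 0.999
[[-0.175, 0.98, -0.095], [0.848, 0.199, 0.491], [0.5, 0.005, -0.866]]
```

```bash
cat > kin.py <<'E'
from h import *
from scipy.optimize import least_squares
def fk(q,p):
    Ry=lambda a:R.from_euler('y',a).as_matrix();Rz=lambda a:R.from_euler('z',a).as_matrix()
    a1,d1,e2,L2,e3,L3,d6,o,s4,s6=p
    M=Rz(q[0]);x=M@[a1,0,d1];M=M@Ry(q[1]);x=x+M@[e2,0,L2];M=M@Ry(q[2]);x=x+M@[e3,0,L3]
    M=M@Rz(s4*q[3])@Ry(q[4]);x=x+M@[0,0,d6];M=M@Rz(s6*q[5]+o);return x,M
lo=np.array([-3.01,-1.01,.06,-1.02,.09,-3.14]);hi=np.array([3.01,2.22,2.58,4.17,2.62,3.14])
E
cat > fit.py <<'E'
from kin import *
L=[json.loads(l) for l in open('log.txt')]
best=None
for s4 in(1,-1):
  for s6 in (1,-1):
    for o in (1.57,-1.57):
      def f(v):
        r=[]
        p=list(v)+[s4,s6]
        for q,x,qt in L:
            X,M=fk(q,p); r+=list((X-x)*10)+list((M-q2R(qt)).ravel()*.5)
        return r
      s=least_squares(f,[.0,.3,0,.4,0,.35,.25,o])
      if best is None or s.cost<best[0]: best=(s.cost,list(s.x)+[s4,s6])
print(len(L),best[0],np.round(best[1],4)); json.dump(best[1],open('kin.json','w'))
e=[np.linalg.norm(fk(q,best[1])[0]-x) for q,x,_ in L];print(np.round(np.array(e)*1000,1))
E
python3 fit.py
```

```text
29 1.0101847991900996 [-1.4200e-02  3.7920e-01  1.2000e-03  3.9360e-01  6.2000e-02  6.3770e-01
  4.3280e-01  1.5708e+00  1.0000e+00  1.0000e+00]
[77.2 75.  75.2 12.6  4.7 11.  11.7 10.6 10.6 10.5  9.3  1.7  7.9  6.9
  6.8  6.6 22.  17.9  7.8  3.5  2.9  2.7  2.7  3.2  6.4  9.3 10.7 10.6
 25.4]
```

```bash
python3 - <<'E'
import cv2
t=cv2.imread('pics/top0.png');cv2.imwrite('pics/t_tools.png',cv2.resize(t[210:345,330:515],None,fx=4.3,fy=4.3,interpolation=cv2.INTER_CUBIC))
E
sed -i 's/a1,d1,e2,L2,e3,L3,d6,o,s4,s6=p/a1,d1,e2,L2,e3,L3,d6,e6,o,s4,s6=p/; s/M@\[0,0,d6\]/M@[e6,0,d6]/' kin.py; sed -i 's/.25,o\]/.25,0,o]/' fit.py; python3 fit.py
```

```text
29 1.0062001113508874 [-0.0326  0.3839  0.0052  0.3924  0.0611  0.6302  0.4351 -0.0222  1.5708
  1.      1.    ]
[76.8 75.  75.2 12.   5.2 11.3 12.  10.9 10.9 11.   9.7  1.9  7.1  7.1
  7.1  6.8 20.7 17.3  7.8  3.3  2.7  2.2  2.3  3.   6.5  9.6 11.6 11.5
 24.9]
```

```bash
sed -i 's/d6,e6,o,s4/d6,e6,y2,y3,o,s4/; s/\[e2,0,L2\]/[e2,y2,L2]/;s/\[e6,0,d6\]/[e6,y3,d6]/' kin.py; sed -i 's/.25,0,o\]/.25,0,0,0,o]/' fit.py; python3 fit.py
```

```text
29 5.037402430047595e-29 [ 0.      0.238  -0.      0.4264  0.0957  0.6099  0.2795  0.      0.0742
 -0.      1.5708  1.      1.    ]
[0. 0. 0. 0. 0. 0. 0. 0. 0. 0. 0. 0. 0. 0. 0. 0. 0. 0. 0. 0. 0. 0. 0. 0.
 0. 0. 0. 0. 0.]
```

```bash
cat >> h.py <<'E'
def rows(p,Rt): 
    d=delta(p,Rt); print('  shift',d[0],'turn',d[1],' dist cm',round(float(np.linalg.norm(d[0])),1),'ang',round(float(np.linalg.norm(d[1])),2))
E
python3 - <<'E'
from h import *
T=cam('top');f=lambda u,v: onz(T,(330+(u+.5)/4.3-.5,210+(v+.5)/4.3-.5),.012)
D={'dA':((40,73),(405,88)),'dB':((402,269),(730,180)),'aA':((82,338),(380,240)),'aB':((85,523),(388,420)),'aC':((430,403),(747,422))}
for k,(a,b) in D.items():
    A,B=f(*a),f(*b); e=(A-B)/np.linalg.norm(A-B); L=np.linalg.norm(A-B); h={'dA':.0475,'dB':.0425}.get(k,.0375)
    print(k,'tip',A[:2].round(4),'butt',B[:2].round(4),'L',round(L,4),'grip',(B+h*e)[:2].round(4),'dir',np.degrees(np.arctan2(e[1],e[0])).round(1))
E
```

```text
dA tip [ 0.6409 -0.03  ] butt [ 0.6311 -0.2522] L 0.2225 grip [ 0.6332 -0.2048] dir 87.5
dB tip [ 0.5211 -0.2486] butt [ 0.5745 -0.4485] L 0.2069 grip [ 0.5635 -0.4074] dir 105.0
aA tip [ 0.48   -0.0545] butt [ 0.5387 -0.2355] L 0.1903 grip [ 0.5271 -0.1999] dir 108.0
aB tip [ 0.3692 -0.0556] butt [ 0.4303 -0.2387] L 0.1929 grip [ 0.4184 -0.2031] dir 108.4
aC tip [ 0.4404 -0.2641] butt [ 0.4286 -0.4548] L 0.1911 grip [ 0.4309 -0.4174] dir 86.4
```

```bash
cat >> kin.py <<'E'
P=json.load(open('kin.json'))
def ik(p,Rt,q0):
    best=None
    f=lambda q:np.r_[(fk(q,P)[0]-p)*10,(fk(q,P)[1]-Rt).ravel()]
    rng=np.random.default_rng(0)
    for k in range(12):
        s=least_squares(f,np.clip(np.array(q0)+(rng.normal(0,.5,6) if k else 0),lo+.01,hi-.01),bounds=(lo,hi))
        if s.cost<1e-8: return s.x,s.cost
        if best is None or s.cost<best.cost: best=s
    return best.x,best.cost
D={'dA':((.6332,-.2048),87.5,.1725),'dB':((.5635,-.4074),105.,.1625),'aA':((.5271,-.1999),108.,.1525),'aB':((.4184,-.2031),108.4,.1525),'aC':((.4309,-.4174),86.4,.1525)}
dpot=np.array([-.2,.98,0]);dpot/=np.linalg.norm(dpot)
E
python3 - <<'E'
from kin import *
print('INSERT')
for c in [(.55,.082),(.40,.082)]:
  for th in (80,90):
    for z in (.18,.30):
      for az in (0,-20,20):
        d=R.from_euler('z',az,degrees=True).apply(dpot)
        Rt=Rtool(d,np.radians(th)); q,cst=ik(np.array([c[0],c[1],z])+Rt[:,2]*.009,Rt,[-.4,.2,1.6,1.4,1.5,-.5])
        print(c,th,z,az,q.round(2),cst.round(5))
print('GRASP')
for k,(g,a,L) in D.items():
    e=np.array([np.cos(np.radians(a)),np.sin(np.radians(a))])
    for s in (-1,1):
        Rt=Rtool(s*e,0); q,cst=ik(np.array([g[0],g[1],.004]),Rt,[-.4,.2,1.6,0,1.5,2 if s<0 else -.5])
        print(k,s,q.round(2),cst.round(5))
E
```

```text
INSERT
(0.55, 0.082) 80 0.18 0 [-0.41  0.38  1.75  1.07  1.96 -0.72] 0.0
(0.55, 0.082) 80 0.18 -20 [-0.48  0.22  1.96  1.23  1.73 -0.67] 0.0
(0.55, 0.082) 80 0.18 20 [-0.31  0.53  1.55  0.89  2.18 -0.81] 0.0
(0.55, 0.082) 80 0.3 0 [-0.41  0.21  1.73  1.15  2.05 -0.53] 0.0
(0.55, 0.082) 80 0.3 -20 [-0.48  0.02  1.94  1.28  1.8  -0.45] 0.0
(0.55, 0.082) 80 0.3 20 [-0.31  0.37  1.53  1.    2.28 -0.63] 0.0
(0.55, 0.082) 90 0.18 0 [-0.41  0.47  1.74  1.18  2.05 -0.73] 0.0
(0.55, 0.082) 90 0.18 -20 [-0.49  0.31  1.95  1.35  1.83 -0.72] 0.0
(0.55, 0.082) 90 0.18 20 [-0.32  0.6   1.54  1.    2.27 -0.78] 0.0
(0.55, 0.082) 90 0.3 0 [-0.41  0.28  1.74  1.28  2.12 -0.53] 0.0
(0.55, 0.082) 90 0.3 -20 [-0.49  0.09  1.95  1.41  1.87 -0.5 ] 0.0
(0.55, 0.082) 90 0.3 20 [-0.32  0.43  1.54  1.14  2.35 -0.58] 0.0
(0.4, 0.082) 80 0.18 0 [-0.53  0.1   2.09  0.95  2.02 -0.84] 0.0
(0.4, 0.082) 80 0.18 -20 [-0.65 -0.1   2.29  1.12  1.86 -0.74] 0.0
(0.4, 0.082) 80 0.18 20 [-0.4   0.25  1.92  0.77  2.17 -0.95] 0.0
(0.4, 0.082) 80 0.3 0 [-0.53 -0.12  2.07  1.07  2.15 -0.6 ] 0.0
(0.4, 0.082) 80 0.3 -20 [-0.65 -0
[... 271 characters left out ...]
1  0.85  2.25 -0.95] 0.0
(0.4, 0.082) 90 0.3 0 [-0.54 -0.03  2.08  1.18  2.21 -0.61] 0.0
(0.4, 0.082) 90 0.3 -20 [-0.66 -0.26  2.28  1.33  2.03 -0.5 ] 0.0
(0.4, 0.082) 90 0.3 20 [-0.4   0.13  1.91  1.01  2.38 -0.72] 0.0
GRASP
dA -1 [-0.42  0.37  1.65  0.    1.12  2.76] 0.0
dA 1 [-0.42  0.37  1.65 -0.    1.12 -0.38] 0.0
dB -1 [-0.73  0.43  1.57 -0.    1.14  2.15] 0.0
dB 1 [-0.73  0.43  1.57 -0.    1.14 -0.99] 0.0
aA -1 [-0.49  0.16  1.91 -0.    1.07  2.33] 0.0
aA 1 [-0.49  0.16  1.91 -0.    1.07 -0.81] 0.0
aB -1 [-0.61 -0.06  2.14 -0.    1.06  2.21] 0.0
aB 1 [-0.61 -0.06  2.14 -0.    1.06 -0.93] 0.0
aC -1 [-0.89  0.24  1.82 -0.    1.09  2.31] 0.0
aC 1 [-0.89  0.24  1.82 -0.    1.09 -0.83] 0.0
```

```bash
cat >> h.py <<'E'
def RA(az,tilt=0):
    a=np.radians(az); return Rtool(np.array([np.cos(a),np.sin(a)]),np.radians(tilt))
E
python3 - <<'E'
from h import *
rows([.62,-.12,.25],RA(60,0)); rows([.63,-.2,.25],RA(30,0))
E
```

```text
shift [-10.96   2.76  -4.79] turn [-0.179 -0.501  0.708]  dist cm 12.3 ang 0.89
  shift [-17.93   2.16  -8.79] turn [-0.316 -0.457  1.219]  dist cm 20.1 ang 1.34
```

Emit:
play_rows([
  {"dx": -4,"dy": 1,"dz": -2,"rx": -0.179,"ry": -0.5,"rz": 0.71,"claw": 0.4},
  {"dx": -8,"dy": 2,"dz": -4,"rx": -0.179,"ry": -0.5,"rz": 0.71,"claw": 0.4},
  {"dx": -11,"dy": 2.8,"dz": -4.8,"rx": -0.179,"ry": -0.5,"rz": 0.71,"claw": 0.4},
  {"dx": -11,"dy": 2.8,"dz": -4.8,"rx": -0.179,"ry": -0.5,"rz": 0.71,"claw": 0.4},
  {"dx": -11,"dy": 2.8,"dz": -4.8,"rx": -0.179,"ry": -0.5,"rz": 0.71,"claw": 0.4},
])

```text
time: 14.15
tool_pos: [0.62, -0.1208, 0.2479]
tool_rot: [-0.032, 0.838, 0.543, 0.025]
contact_force: [-0.1, 0.9, -0.5]
gripper_width: 0.602
```

```bash
python3 - <<'E'
from h import *
pr()
rows([.625,-.2,.22],RA(10,0)); rows([.63,-.2,.2],RA(-30,0))
E
```

```text
t 14.15 J [-0.345  0.066  1.573  0.079  1.524  0.071] p [ 0.62   -0.1208  0.2479] F [-0.1  0.9 -0.5] M [-0.    0.07 -0.02] g 0.602
[[0.408, 0.913, 0.007], [0.91, -0.407, 0.081], [0.077, -0.027, -0.997]]
  shift [-7.21  3.76  2.14] turn [-0.062 -0.058  0.975]  dist cm 8.4 ang 0.98
  shift [-7.16  4.27  4.14] turn [-0.085 -0.036  1.673]  dist cm 9.3 ang 1.68
```

Emit:
play_rows([
  {"dx": -3,"dy": 1.5,"dz": 0,"rx": -0.07,"ry": -0.05,"rz": 1.67,"claw": 0.4},
  {"dx": -6,"dy": 3,"dz": 2,"rx": -0.07,"ry": -0.05,"rz": 1.67,"claw": 0.4},
  {"dx": -7.2,"dy": 4,"dz": 4,"rx": -0.07,"ry": -0.05,"rz": 1.67,"claw": 0.4},
  {"dx": -7.2,"dy": 4.3,"dz": 4,"rx": -0.07,"ry": -0.05,"rz": 1.67,"claw": 0.4},
  {"dx": -7.2,"dy": 4.3,"dz": 4,"rx": -0.07,"ry": -0.05,"rz": 1.67,"claw": 0.4},
])

```text
time: 14.65
tool_pos: [0.629, -0.2, 0.1978]
tool_rot: [-0.022, 0.98, 0.199, 0.01]
contact_force: [-0.3, -0.3, 1.1]
gripper_width: 0.599
```

```bash
python3 - <<'E'
from h import *
pr()
rows([.633,-.205,.2],RA(-92.5,0))
E
```

```text
t 14.65 J [-0.441  0.159  1.556  0.048  1.438  0.723] p [ 0.629  -0.2     0.1978] F [-0.3 -0.3  1.1] M [-0.04  0.01  0.02] g 0.599
[[0.921, 0.39, 0.01], [0.389, -0.92, 0.047], [0.028, -0.04, -0.999]]
  shift [ 0.18  0.61 -0.24] turn [-0.053  0.022  2.014]  dist cm 0.7 ang 2.01
```

Emit:
play_rows([
  {"dx": 0.2,"dy": 0.6,"dz": 0,"rx": -0.05,"ry": 0.02,"rz": 2.01,"claw": 0.4},
  {"dx": 0.2,"dy": 0.6,"dz": 0,"rx": -0.05,"ry": 0.02,"rz": 2.01,"claw": 0.4},
  {"dx": 0.2,"dy": 0.6,"dz": 0,"rx": -0.05,"ry": 0.02,"rz": 2.01,"claw": 0.4},
  {"dx": 0.2,"dy": 0.6,"dz": 0,"rx": -0.05,"ry": 0.02,"rz": 2.01,"claw": 0.4},
  {"dx": 0.2,"dy": 0.6,"dz": 0,"rx": -0.05,"ry": 0.02,"rz": 2.01,"claw": 0.4},
])

```text
time: 15.15
tool_pos: [0.6325, -0.2037, 0.1956]
tool_rot: [-0.015, 0.985, -0.173, 0.006]
contact_force: [-0.6, -0.1, -1.0]
gripper_width: 0.601
```

```bash
python3 - <<'E'
from h import *
pr()
rows([.633,-.205,.2],RA(-92.5,0))
E
```

```text
t 15.15 J [-0.438  0.162  1.556  0.034  1.42   1.477] p [ 0.6325 -0.2037  0.1956] F [-0.6 -0.1 -1. ] M [-0.04  0.03  0.03] g 0.601
[[0.94, -0.341, 0.018], [-0.342, -0.939, 0.028], [0.007, -0.033, -0.999]]
  shift [ 0.09  0.09 -0.44] turn [-0.033  0.014  1.266]  dist cm 0.5 ang 1.27
```

Emit:
play_rows([
  {"dx": 0,"dy": 0,"dz": 0,"rx": -0.033,"ry": 0.014,"rz": 1.27,"claw": 0.4},
  {"dx": 0,"dy": 0,"dz": 0,"rx": -0.033,"ry": 0.014,"rz": 1.27,"claw": 0.4},
  {"dx": 0,"dy": 0,"dz": 0,"rx": -0.033,"ry": 0.014,"rz": 1.27,"claw": 0.4},
  {"dx": 0,"dy": 0,"dz": 0,"rx": -0.033,"ry": 0.014,"rz": 1.27,"claw": 0.4},
  {"dx": 0,"dy": 0,"dz": 0,"rx": -0.033,"ry": 0.014,"rz": 1.27,"claw": 0.4},
])

```text
time: 15.65
tool_pos: [0.6319, -0.2026, 0.1937]
tool_rot: [-0.006, 0.853, -0.522, 0.002]
contact_force: [0.0, -0.8, -1.0]
gripper_width: 0.599
```

```bash
python3 - <<'E'
from h import *
pr()
rows([.633,-.205,.1],RA(-92.5,0))
E
```

```text
t 15.65 J [-0.428  0.162  1.559  0.013  1.416  2.239] p [ 0.6319 -0.2026  0.1937] F [ 0.  -0.8 -1. ] M [ 0.    0.06 -0.03] g 0.599
[[0.455, -0.89, 0.01], [-0.89, -0.455, 0.009], [-0.004, -0.013, -1.0]]
  shift [0.3  0.13 9.37] turn [-0.012  0.007  0.516]  dist cm 9.4 ang 0.52
```

Emit:
play_rows([
  {"dx": 0,"dy": 0,"dz": 2,"rx": -0.012,"ry": 0.007,"rz": 0.516,"claw": 0.4},
  {"dx": 0.2,"dy": 0.1,"dz": 5,"rx": -0.012,"ry": 0.007,"rz": 0.516,"claw": 0.4},
  {"dx": 0.3,"dy": 0.1,"dz": 7,"rx": -0.012,"ry": 0.007,"rz": 0.516,"claw": 0.4},
  {"dx": 0.3,"dy": 0.1,"dz": 7,"rx": -0.012,"ry": 0.007,"rz": 0.516,"claw": 0.4},
])

```text
time: 16.05
tool_pos: [0.6297, -0.2029, 0.117]
tool_rot: [-0.002, -0.69, 0.724, 0.005]
contact_force: [-0.6, 0.7, -0.2]
gripper_width: 0.602
```

```bash
python3 - <<'E'
from h import *
pr()
rows([.633,-.205,.1],RA(-92.5,0))
cv2.imwrite('pics/w20.png',grab_frame('wrist'))
E
```

```text
t 16.05 J [-0.424  0.234  1.61   0.     1.309  2.764] p [ 0.6297 -0.2029  0.117 ] F [-0.6  0.7 -0.2] M [ 0.04 -0.   -0.05] g 0.602
[[-0.047, -0.999, -0.009], [-0.999, 0.047, 0.004], [-0.004, 0.01, -1.0]]
  shift [ 0.2  -0.36  1.7 ] turn [ 0.01   0.004 -0.003]  dist cm 1.7 ang 0.01
```

```bash
cat >> h.py <<'E'
def line2(W,butt,front,z=.018):
    a=onz(W,butt,z);b=onz(W,front,z);e=(b-a)[:2];L=np.linalg.norm(e);e/=L
    print('butt',a[:2].round(4),'front',b[:2].round(4),'len',round(L,4),'mid',((a+b)/2)[:2].round(4),'az tip',np.degrees(np.arctan2(e[1],e[0])).round(1)); return (a+b)/2,e
E
python3 - <<'E'
from h import *
line2(cam('wrist'),(313,161),(313,319))
E
```

```text
butt [ 0.6331 -0.2505] front [ 0.6384 -0.1534] len 0.0972 mid [ 0.6358 -0.202 ] az tip 86.9
```

```bash
python3 - <<'E'
from h import *
rows([.6355,-.203,.03],RA(-93,0))
E
```

```text
shift [-0.03 -0.54  8.89] turn [0.007 0.003 0.005]  dist cm 8.9 ang 0.01
```

Emit:
play_rows([
  {"dx": 0,"dy": -0.3,"dz": 3,"rx": 0.007,"ry": 0.003,"rz": 0.005,"claw": 0.4},
  {"dx": 0,"dy": -0.5,"dz": 6,"rx": 0.007,"ry": 0.003,"rz": 0.005,"claw": 0.4},
  {"dx": 0,"dy": -0.5,"dz": 8,"rx": 0.007,"ry": 0.003,"rz": 0.005,"claw": 0.4},
  {"dx": 0,"dy": -0.5,"dz": 8.9,"rx": 0.007,"ry": 0.003,"rz": 0.005,"claw": 0.4},
  {"dx": 0,"dy": -0.5,"dz": 8.9,"rx": 0.007,"ry": 0.003,"rz": 0.005,"claw": 0.4},
])

```text
time: 16.6
tool_pos: [0.6338, -0.2023, 0.0278]
tool_rot: [-0.001, -0.689, 0.725, 0.002]
contact_force: [-0.0, -0.1, -0.0]
gripper_width: 0.599
```

```bash
python3 - <<'E'
from h import *
pr()
rows([.6355,-.203,.005],RA(-93,0))
cv2.imwrite('pics/w21.png',grab_frame('wrist'))
E
```

```text
t 16.6 J [-0.421  0.34   1.645  0.     1.161  2.772] p [ 0.6338 -0.2023  0.0278] F [-0.  -0.1 -0. ] M [ 0.02 -0.03  0.02] g 0.599
[[-0.052, -0.999, -0.003], [-0.999, 0.052, 0.002], [-0.001, 0.003, -1.0]]
  shift [ 0.07 -0.18  2.28] turn [0.003 0.001 0.001]  dist cm 2.3 ang 0.0
```

Emit:
play_rows([
  {"dx": 0,"dy": 0,"dz": 1.2,"rx": 0,"ry": 0,"rz": 0,"claw": 0.4},
  {"dx": 0,"dy": 0,"dz": 2.2,"rx": 0,"ry": 0,"rz": 0,"claw": 0.4},
  {"dx": 0,"dy": 0,"dz": 2.2,"rx": 0,"ry": 0,"rz": 0,"claw": 0.6},
  {"dx": 0,"dy": 0,"dz": 2.2,"rx": 0,"ry": 0,"rz": 0,"claw": 1},
  {"dx": 0,"dy": 0,"dz": 2.2,"rx": 0,"ry": 0,"rz": 0,"claw": 1},
])

```text
time: 17.15
tool_pos: [0.6353, -0.2031, 0.0082]
tool_rot: [0.0, -0.689, 0.725, -0.0]
contact_force: [0.1, -0.1, 0.8]
gripper_width: 0.276
```

```bash
python3 - <<'E'
from h import *
pr()
E
```

```text
t 17.15 J [-0.421  0.367  1.647  0.     1.127  2.772] p [ 0.6353 -0.2031  0.0082] F [ 0.1 -0.1  0.8] M [-0.01 -0.02 -0.01] g 0.276
[[-0.052, -0.999, 0.0], [-0.999, 0.052, -0.0], [0.0, -0.0, -1.0]]
```

Emit:
play_rows([
  {"dx": 0,"dy": 0,"dz": 0,"rx": 0,"ry": 0,"rz": 0,"claw": 0.5},
  {"dx": 0,"dy": 0,"dz": 0.3,"rx": 0,"ry": 0,"rz": 0,"claw": 0.5},
  {"dx": 0,"dy": 0,"dz": 0.6,"rx": 0,"ry": 0,"rz": 0,"claw": 0.5},
  {"dx": 0,"dy": 0,"dz": 0.6,"rx": 0,"ry": 0,"rz": 0,"claw": 0.5},
])

```text
time: 17.55
tool_pos: [0.6349, -0.2029, 0.0014]
tool_rot: [-0.0, -0.689, 0.725, 0.0]
contact_force: [0.0, -0.2, 0.0]
gripper_width: 0.501
```

```bash
python3 - <<'E'
from h import *
pr()
E
```

```text
t 17.55 J [-0.421  0.376  1.649  0.     1.117  2.772] p [ 0.6349 -0.2029  0.0014] F [ 0.  -0.2  0. ] M [ 0.03 -0.04 -0.01] g 0.501
[[-0.052, -0.999, -0.001], [-0.999, 0.052, 0.0], [-0.0, 0.001, -1.0]]
```

Emit:
play_rows([
  {"dx": 0,"dy": 0,"dz": 0,"rx": 0,"ry": 0,"rz": 0,"claw": 0.7},
  {"dx": 0,"dy": 0,"dz": 0,"rx": 0,"ry": 0,"rz": 0,"claw": 1},
  {"dx": 0,"dy": 0,"dz": 0,"rx": 0,"ry": 0,"rz": 0,"claw": 1},
])

```text
time: 17.85
tool_pos: [0.6349, -0.2029, 0.0014]
tool_rot: [-0.0, -0.689, 0.725, 0.0]
contact_force: [-0.2, 0.1, -0.6]
gripper_width: 0.279
```

Emit:
play_rows([
  {"dx": 0,"dy": 0,"dz": -2,"rx": 0,"ry": 0,"rz": 0,"claw": 1},
  {"dx": 0,"dy": 0,"dz": -5,"rx": 0,"ry": 0,"rz": 0,"claw": 1},
  {"dx": 0,"dy": 0,"dz": -10,"rx": 0,"ry": 0,"rz": 0,"claw": 1},
  {"dx": 0,"dy": 0,"dz": -15,"rx": 0,"ry": 0,"rz": 0,"claw": 1},
  {"dx": 0,"dy": 0,"dz": -20,"rx": 0,"ry": 0,"rz": 0,"claw": 1},
])

```text
time: 18.35
tool_pos: [0.6345, -0.2028, 0.2028]
tool_rot: [-0.0, -0.689, 0.725, 0.001]
contact_force: [0.3, -1.0, 0.2]
gripper_width: 0.282
```

```bash
python3 - <<'E'
from h import *
pr()
cv2.imwrite('pics/w22.png',grab_frame('wrist'))
E
```

```text
t 18.35 J [-0.421  0.167  1.538  0.     1.439  2.773] p [ 0.6345 -0.2028  0.2028] F [ 0.3 -1.   0.2] M [-0.03 -0.08  0.04] g 0.282
[[-0.052, -0.999, -0.001], [-0.999, 0.052, 0.001], [-0.001, 0.001, -1.0]]
```

Emit:
play_rows([
  {"dx": -1,"dy": 0.5,"dz": -2,"rx": 0,"ry": 0,"rz": -0.15,"claw": 1},
  {"dx": -2,"dy": 1,"dz": -4,"rx": 0,"ry": 0,"rz": -0.3,"claw": 1},
  {"dx": -3,"dy": 1.5,"dz": -6,"rx": 0,"ry": 0,"rz": -0.45,"claw": 1},
  {"dx": -4,"dy": 2,"dz": -7,"rx": 0,"ry": 0,"rz": -0.6,"claw": 1},
  {"dx": -5,"dy": 2.5,"dz": -7,"rx": 0,"ry": 0,"rz": -0.75,"claw": 1},
])

```text
time: 18.9
tool_pos: [0.6162, -0.1529, 0.2866]
tool_rot: [-0.0, 0.907, -0.42, 0.01]
contact_force: [0.2, 0.4, -0.3]
gripper_width: 0.284
```

Emit:
play_rows([
  {"dx": 0,"dy": 0,"dz": 0,"rx": 0,"ry": 0,"rz": -0.15,"claw": 1},
  {"dx": 0,"dy": 0,"dz": 0,"rx": 0,"ry": 0,"rz": -0.3,"claw": 1},
  {"dx": 0,"dy": 0,"dz": 0,"rx": 0,"ry": 0,"rz": -0.45,"claw": 1},
  {"dx": 0,"dy": 0,"dz": 0,"rx": 0,"ry": 0,"rz": -0.6,"claw": 1},
  {"dx": 0,"dy": 0,"dz": 0,"rx": 0,"ry": 0,"rz": -0.75,"claw": 1},
])

```text
time: 19.4
tool_pos: [0.6161, -0.1528, 0.2859]
tool_rot: [0.003, 0.998, -0.059, 0.009]
contact_force: [0.9, 0.1, -0.2]
gripper_width: 0.282
```

```bash
cat >> kin.py <<'E'
cA=np.array([.549,.082]);cB=np.array([.4005,.0825])
yp=np.array([-dpot[1],dpot[0],0])
def ins(c,px,py,tilt,z,L,off=.011):
    """TCP pose with handle centre above pot c: tool axis passes pot-frame (px,py) at grip; z=handle centre height"""
    Rt=RA(101.5,tilt); g=np.array([c[0],c[1],0])+dpot*px+yp*py; g[2]=z
    p=g+Rt[:,2]*off; tip=g-Rt[:,0]*L
    rel=tip[:2]-c; print('ins: grip',g.round(3),'tip',tip.round(3),'tip pot xy',(rel@dpot[:2]).round(3),(rel@yp[:2]).round(3)); return p,Rt
E
python3 - <<'E'
from kin import *
pr()
p,Rt=ins(cA,.010,0,80,.36,.1725); q,c=ik(p,Rt,[-.4,.2,1.6,1.2,1.9,-.6]);print(q,c)
rows(p,Rt)
E
```

```text
t 19.4 J [-3.600e-01  3.700e-02  1.539e+00 -1.000e-03  1.547e+00  1.328e+00] p [ 0.6161 -0.1528  0.2859] F [ 0.9  0.1 -0.2] M [ 0.02 -0.02 -0.04] g 0.282
[[0.993, -0.117, 0.017], [-0.117, -0.993, -0.007], [0.018, 0.005, -1.0]]
ins: grip [0.547 0.092 0.36 ] tip [0.553 0.062 0.19 ] tip pot xy -0.02 0.0
[-0.39152867  0.13066134  1.70876319  1.20462211  2.07594524 -0.41750163] 7.240570574421768e-27
  shift [ -9.93 -24.47  -7.52] turn [ 1.303  0.925 -1.52 ]  dist cm 27.5 ang 2.21
```

Emit:
play_rows([
  {"dx": 0,"dy": 0,"dz": -1,"rx": 0,"ry": 0.02,"rz": -0.15,"claw": 1},
  {"dx": 0,"dy": 0,"dz": -2,"rx": 0,"ry": 0.05,"rz": -0.3,"claw": 1},
  {"dx": 0,"dy": 0,"dz": -3,"rx": 0.03,"ry": 0.1,"rz": -0.45,"claw": 1},
  {"dx": 0,"dy": 0,"dz": -4,"rx": 0.05,"ry": 0.12,"rz": -0.6,"claw": 1},
  {"dx": 0,"dy": 0,"dz": -5,"rx": 0.08,"ry": 0.15,"rz": -0.75,"claw": 1},
])

```text
time: 19.9
tool_pos: [0.615, -0.152, 0.3359]
tool_rot: [-0.027, 0.95, 0.301, 0.08]
contact_force: [-0.6, -0.2, -0.1]
gripper_width: 0.282
```

```bash
python3 - <<'E'
from kin import *
pr()
p,Rt=ins(cA,.010,0,80,.36,.1725)
rows(p,Rt); rows([.6,-.06,.36],RA(90,40))
E
```

```text
t 19.9 J [-0.425 -0.036  1.537  0.147  1.557  0.536] p [ 0.615  -0.152   0.3359] F [-0.6 -0.2 -0.1] M [-0.03  0.11  0.  ] g 0.282
[[0.806, 0.576, 0.136], [0.568, -0.817, 0.099], [0.168, -0.003, -0.986]]
ins: grip [0.547 0.092 0.36 ] tip [0.553 0.062 0.19 ] tip pot xy -0.02 0.0
  shift [  9.17 -24.84  -0.63] turn [ 0.863  1.079 -0.871]  dist cm 26.5 ang 1.63
  shift [ 4.42 -8.39 -1.67] turn [ 0.404  0.486 -0.879]  dist cm 9.6 ang 1.08
```

Emit:
play_rows([
  {"dx": 0.5,"dy": -1,"dz": -1,"rx": 0.08,"ry": 0.1,"rz": -0.08,"claw": 1},
  {"dx": 1,"dy": -3,"dz": -2,"rx": 0.16,"ry": 0.2,"rz": -0.16,"claw": 1},
  {"dx": 2,"dy": -5,"dz": -2,"rx": 0.24,"ry": 0.3,"rz": -0.24,"claw": 1},
  {"dx": 3,"dy": -8,"dz": -2,"rx": 0.32,"ry": 0.4,"rz": -0.32,"claw": 1},
  {"dx": 4,"dy": -11,"dz": -2,"rx": 0.4,"ry": 0.5,"rz": -0.4,"claw": 1},
])

```text
time: 20.4
tool_pos: [0.5808, -0.0411, 0.363]
tool_rot: [-0.266, 0.801, 0.473, 0.252]
contact_force: [0.3, -0.1, -1.3]
gripper_width: 0.277
```

```bash
python3 - <<'E'
from kin import *
pr()
p,Rt=ins(cA,.010,0,80,.36,.1725)
rows(p,Rt)
E
```

```text
t 20.4 J [-0.527 -0.071  1.643  0.728  1.775  0.054] p [ 0.5808 -0.0411  0.363 ] F [ 0.3 -0.1 -1.3] M [-0.41  0.11 -0.02] g 0.277
[[0.424, 0.893, 0.152], [0.624, -0.41, 0.666], [0.656, -0.188, -0.731]]
ins: grip [0.547 0.092 0.36 ] tip [0.553 0.062 0.19 ] tip pot xy -0.02 0.0
  shift [ 7.1  -9.    9.36] turn [ 0.469  0.581 -0.472]  dist cm 14.8 ang 0.88
```

Emit:
play_rows([
  {"dx": 1,"dy": -1.5,"dz": 1.5,"rx": 0.08,"ry": 0.1,"rz": -0.08,"claw": 1},
  {"dx": 2.5,"dy": -3,"dz": 3,"rx": 0.16,"ry": 0.2,"rz": -0.16,"claw": 1},
  {"dx": 4,"dy": -5,"dz": 5,"rx": 0.25,"ry": 0.3,"rz": -0.25,"claw": 1},
  {"dx": 5.5,"dy": -7,"dz": 7,"rx": 0.33,"ry": 0.41,"rz": -0.33,"claw": 1},
  {"dx": 7.1,"dy": -9,"dz": 9.4,"rx": 0.41,"ry": 0.51,"rz": -0.41,"claw": 1},
])

```text
time: 20.9
tool_pos: [0.5447, 0.103, 0.3577]
tool_rot: [-0.468, 0.541, 0.581, 0.389]
contact_force: [0.4, 0.5, -1.3]
gripper_width: 0.285
```

```bash
python3 - <<'E'
from kin import *
pr()
p,Rt=ins(cA,.010,0,80,.36,.1725)
rows(p,Rt)
E
```

```text
t 20.9 J [-0.401  0.061  1.742  1.159  1.998 -0.337] p [0.5447 0.103  0.3577] F [ 0.4  0.5 -1.3] M [-0.58 -0.07 -0.01] g 0.285
[[0.023, 0.992, -0.123], [0.263, 0.113, 0.958], [0.964, -0.055, -0.259]]
ins: grip [0.547 0.092 0.36 ] tip [0.553 0.062 0.19 ] tip pot xy -0.02 0.0
  shift [ 0.03  0.01 -0.07] turn [ 0.074  0.085 -0.073]  dist cm 0.1 ang 0.13
```

Emit:
play_rows([
  {"dx": 0,"dy": 0,"dz": 0,"rx": 0.074,"ry": 0.085,"rz": -0.073,"claw": 1},
  {"dx": 0,"dy": 0,"dz": 0,"rx": 0.074,"ry": 0.085,"rz": -0.073,"claw": 1},
])

```text
time: 21.1
tool_pos: [0.5445, 0.1038, 0.3537]
tool_rot: [-0.501, 0.485, 0.591, 0.405]
contact_force: [-0.5, -0.5, -0.5]
gripper_width: 0.276
```

```bash
python3 - <<'E'
from kin import *
pr()
p,Rt=ins(cA,.010,0,80,.205,.1725)
rows(p,Rt)
cv2.imwrite('pics/w23.png',grab_frame('wrist'));cv2.imwrite('pics/s23.png',grab_frame('scene'));cv2.imwrite('pics/t23.png',grab_frame('top'))
E
```

```text
t 21.1 J [-0.389  0.136  1.712  1.203  2.075 -0.419] p [0.5445 0.1038 0.3537] F [-0.5 -0.5 -0.5] M [-0.56 -0.09 -0.02] g 0.276
[[-0.028, 0.98, -0.199], [0.168, 0.201, 0.965], [0.985, -0.007, -0.17]]
ins: grip [0.547 0.092 0.205] tip [0.553 0.062 0.035] tip pot xy -0.02 0.0
  shift [-14.86   0.11   2.42] turn [-0.003 -0.003 -0.007]  dist cm 15.1 ang 0.01
```

```bash
python3 - <<'E'
from kin import *
L=[json.loads(l) for l in open('log.txt')]
for l in L:
    if abs(l[1][0]-.5677)<5e-5 and abs(l[1][2]-.2612)<5e-5: st={'tool_pos':np.array(l[1]),'tool_rot':np.array(l[2])};print('ok')
W=cam('wrist',st)
for n,a,b in [('A',(274,262),(366,261)),('B',(76,214),(162,213))]:
    A,B=onz(W,a,.124),onz(W,b,.124);e=(B-A)/np.linalg.norm(B-A);nn=np.array([-e[1],e[0],0]);print(n,np.linalg.norm(A-B),((A+B)/2+.04*nn).round(4),nn.round(3))
# tip in scene23
S=cam('scene');p=monitor.state();Rt=q2R(p['tool_rot']);tip=p['tool_pos']-Rt[:,2]*.011-Rt[:,0]*.1725;print('tip',tip,proj(S,tip))
im=cv2.imread('pics/s23.png');u=proj(S,tip);cv2.circle(im,tuple(int(i) for i in u),2,(0,255,0),1)
for z in(.124,):
  for sx in(-.04,.036):
    for sy in (-.033,.033):
      q=proj(S,np.array([cA[0],cA[1],z])+dpot*sx+yp*sy);cv2.circle(im,tuple(int(round(i)) for i in q),1,(0,0,255),-1)
cv2.imwrite('pics/s23c.png',cv2.resize(im[110:290,270:400],None,fx=4,fy=3.3,interpolation=cv2.INTER_CUBIC))
E
```

```text
ok
A 0.06438010840283864 [0.5492 0.077  0.124 ] [-0.21   0.978  0.   ]
B 0.0614678096635289 [0.4009 0.0826 0.124 ] [-0.211  0.977  0.   ]
tip [0.5531336  0.06239766 0.1901779 ] [331.58616386 204.08113954]
```

Emit:
play_rows([
  {"dx": -3,"dy": 0,"dz": 0.5,"rx": 0,"ry": 0,"rz": 0,"claw": 1},
  {"dx": -6,"dy": 0,"dz": 1,"rx": 0,"ry": 0,"rz": 0,"claw": 1},
  {"dx": -9,"dy": 0,"dz": 1.5,"rx": 0,"ry": 0,"rz": 0,"claw": 1},
  {"dx": -12,"dy": 0.1,"dz": 2,"rx": 0,"ry": 0,"rz": 0,"claw": 1},
  {"dx": -14.8,"dy": 0.1,"dz": 2.4,"rx": 0,"ry": 0,"rz": 0,"claw": 1},
])

```text
time: 21.75
tool_pos: [0.5471, 0.0997, 0.2085]
tool_rot: [-0.495, 0.486, 0.594, 0.407]
contact_force: [-0.2, -0.2, -0.4]
gripper_width: 0.28
```

```bash
python3 - <<'E'
from kin import *
pr()
p,Rt=ins(cA,.010,0,80,.195,.1725)
rows(p,Rt)
cv2.imwrite('pics/s24.png',cv2.resize(grab_frame('scene')[90:290,240:420],None,fx=3.3,fy=3,interpolation=cv2.INTER_CUBIC))
E
```

```text
t 21.75 J [-0.395  0.325  1.76   1.09   1.971 -0.672] p [0.5471 0.0997 0.2085] F [-0.2 -0.2 -0.4] M [-0.51 -0.15 -0.02] g 0.28
[[-0.038, 0.981, -0.193], [0.175, 0.196, 0.965], [0.984, 0.002, -0.179]]
ins: grip [0.547 0.092 0.195] tip [0.553 0.062 0.025] tip pot xy -0.02 0.0
  shift [-1.46 -0.17  0.58] turn [0.003 0.006 0.002]  dist cm 1.6 ang 0.01
```

Emit:
play_rows([
  {"dx": -0.7,"dy": -0.1,"dz": 0.2,"rx": 0,"ry": 0,"rz": 0,"claw": 1},
  {"dx": -1.3,"dy": -0.1,"dz": 0.4,"rx": 0,"ry": 0,"rz": 0,"claw": 1},
  {"dx": -1.3,"dy": -0.1,"dz": 0.4,"rx": 0,"ry": 0,"rz": 0,"claw": 0.6},
  {"dx": -1.3,"dy": -0.1,"dz": 0.4,"rx": 0,"ry": 0,"rz": 0,"claw": 0.45},
  {"dx": -1.3,"dy": -0.1,"dz": 0.4,"rx": 0,"ry": 0,"rz": 0,"claw": 0.45},
])

```text
time: 22.3
tool_pos: [0.5445, 0.1014, 0.1914]
tool_rot: [-0.496, 0.488, 0.593, 0.405]
contact_force: [-0.3, -0.6, -0.5]
gripper_width: 0.55
```

```bash
python3 - <<'E'
from kin import *
pr()
cv2.imwrite('pics/w25.png',grab_frame('wrist'))
cv2.imwrite('pics/s25.png',cv2.resize(grab_frame('scene')[90:290,240:420],None,fx=3.3,fy=3,interpolation=cv2.INTER_CUBIC))
E
```

```text
t 22.3 J [-0.394  0.347  1.768  1.08   1.957 -0.694] p [0.5445 0.1014 0.1914] F [-0.3 -0.6 -0.5] M [-0.49 -0.05 -0.02] g 0.55
[[-0.032, 0.981, -0.193], [0.175, 0.196, 0.965], [0.984, -0.003, -0.178]]
```

Emit:
play_rows([
  {"dx": 0,"dy": 0,"dz": -3,"rx": 0,"ry": 0,"rz": 0,"claw": 0.45},
  {"dx": 0,"dy": 0,"dz": -7,"rx": 0,"ry": 0,"rz": 0,"claw": 0.45},
  {"dx": 2,"dy": 0,"dz": -11,"rx": 0,"ry": -0.1,"rz": 0,"claw": 0.45},
  {"dx": 3,"dy": 0,"dz": -15,"rx": 0,"ry": -0.25,"rz": 0.0,"claw": 0.45},
  {"dx": 3,"dy": 0,"dz": -17,"rx": 0,"ry": -0.4,"rz": 0.0,"claw": 0.45},
])

```text
time: 22.9
tool_pos: [0.5779, -0.061, 0.2536]
tool_rot: [-0.365, 0.56, 0.681, 0.3]
contact_force: [-0.4, 0.1, -0.1]
gripper_width: 0.551
```

```bash
python3 - <<'E'
from kin import *
pr()
rows([.56,-.14,.27],RA(60,0));rows([.53,-.2,.23],RA(10,0))
cv2.imwrite('pics/w26.png',grab_frame('wrist'))
E
```

```text
t 22.9 J [-0.543  0.271  1.544  0.741  1.992 -0.665] p [ 0.5779 -0.061   0.2536] F [-0.4  0.1 -0.1] M [-0.36 -0.03 -0.  ] g 0.551
[[-0.107, 0.981, -0.161], [0.544, 0.193, 0.817], [0.832, -0.0, -0.554]]
  shift [-2.74 -3.28 -7.08] turn [-0.352 -0.939  0.658]  dist cm 8.3 ang 1.2
  shift [-9.01 -7.38 -9.27] turn [-0.776 -0.761  1.449]  dist cm 14.9 ang 1.81
```

Emit:
play_rows([
  {"dx": -1,"dy": -1,"dz": -2,"rx": -0.776,"ry": -0.761,"rz": 1.45,"claw": 0.4},
  {"dx": -3,"dy": -2,"dz": -4,"rx": -0.776,"ry": -0.761,"rz": 1.45,"claw": 0.4},
  {"dx": -5,"dy": -4,"dz": -6,"rx": -0.776,"ry": -0.761,"rz": 1.45,"claw": 0.4},
  {"dx": -6,"dy": -5,"dz": -8,"rx": -0.776,"ry": -0.761,"rz": 1.45,"claw": 0.4},
  {"dx": -8,"dy": -6,"dz": -9,"rx": -0.776,"ry": -0.761,"rz": 1.45,"claw": 0.4},
])

```text
time: 23.45
tool_pos: [0.5441, -0.1918, 0.2439]
tool_rot: [-0.234, 0.824, 0.477, 0.196]
contact_force: [1.4, -0.3, 0.1]
gripper_width: 0.599
```

```bash
python3 - <<'E'
from kin import *
pr()
rows([.527,-.2,.23],RA(-30,0))
E
```

```text
t 23.45 J [-0.717  0.079  1.652  0.529  1.739 -0.193] p [ 0.5441 -0.1918  0.2439] F [ 1.4 -0.3  0.1] M [-0.21  0.08 -0.04] g 0.599
[[0.469, 0.878, 0.1], [0.694, -0.436, 0.573], [0.546, -0.199, -0.814]]
  shift [-2.13 -0.87  0.49] turn [-0.623 -0.29   1.517]  dist cm 2.4 ang 1.67
```

Emit:
play_rows([
  {"dx": -1,"dy": -0.5,"dz": 0,"rx": -0.623,"ry": -0.29,"rz": 1.517,"claw": 0.4},
  {"dx": -2,"dy": -0.9,"dz": 0,"rx": -0.623,"ry": -0.29,"rz": 1.517,"claw": 0.4},
  {"dx": -2.1,"dy": -0.9,"dz": 0.5,"rx": -0.623,"ry": -0.29,"rz": 1.517,"claw": 0.4},
  {"dx": -2.1,"dy": -0.9,"dz": 0.5,"rx": -0.623,"ry": -0.29,"rz": 1.517,"claw": 0.4},
  {"dx": -2.1,"dy": -0.9,"dz": 0.5,"rx": -0.623,"ry": -0.29,"rz": 1.517,"claw": 0.4},
])

```text
time: 23.95
tool_pos: [0.5263, -0.1988, 0.2295]
tool_rot: [-0.142, 0.971, 0.156, 0.116]
contact_force: [0.2, 0.3, 0.1]
gripper_width: 0.596
```

```bash
python3 - <<'E'
from kin import *
pr()
rows([.527,-.2,.18],RA(-72,0))
E
```

```text
t 23.95 J [-0.675 -0.101  1.799  0.366  1.505  0.542] p [ 0.5263 -0.1988  0.2295] F [0.2 0.3 0.1] M [-0.17  0.05 -0.02] g 0.596
[[0.924, 0.336, 0.182], [0.27, -0.911, 0.311], [0.27, -0.239, -0.933]]
  shift [-1.31  1.32  4.59] turn [-0.409 -0.024  1.556]  dist cm 5.0 ang 1.61
```

Emit:
play_rows([
  {"dx": -1.3,"dy": 1.3,"dz": 4,"rx": -0.41,"ry": -0.02,"rz": 1.556,"claw": 0.4},
  {"dx": -1.3,"dy": 1.3,"dz": 4,"rx": -0.41,"ry": -0.02,"rz": 1.556,"claw": 0.4},
  {"dx": -1.3,"dy": 1.3,"dz": 4,"rx": -0.41,"ry": -0.02,"rz": 1.556,"claw": 0.4},
  {"dx": -1.3,"dy": 1.3,"dz": 4,"rx": -0.41,"ry": -0.02,"rz": 1.556,"claw": 0.4},
  {"dx": -1.3,"dy": 1.3,"dz": 4,"rx": -0.41,"ry": -0.02,"rz": 1.556,"claw": 0.4},
])

```text
time: 24.45
tool_pos: [0.5255, -0.2006, 0.1849]
tool_rot: [-0.082, 0.972, -0.209, 0.068]
contact_force: [-0.7, -0.6, -0.6]
gripper_width: 0.603
```

```bash
python3 - <<'E'
from kin import *
pr()
rows([.527,-.2,.13],RA(-72,0))
E
```

```text
t 24.45 J [-0.6   -0.126  1.876  0.21   1.332  1.351] p [ 0.5255 -0.2006  0.1849] F [-0.7 -0.6 -0.6] M [-0.05  0.13 -0.03] g 0.603
[[0.903, -0.395, 0.167], [-0.417, -0.899, 0.132], [0.098, -0.189, -0.977]]
  shift [-0.43  0.93  5.4 ] turn [-0.22  -0.013  0.83 ]  dist cm 5.5 ang 0.86
```

Emit:
play_rows([
  {"dx": 0,"dy": 0.5,"dz": 2,"rx": -0.22,"ry": -0.013,"rz": 0.83,"claw": 0.4},
  {"dx": -0.4,"dy": 0.9,"dz": 4,"rx": -0.22,"ry": -0.013,"rz": 0.83,"claw": 0.4},
  {"dx": -0.4,"dy": 0.9,"dz": 5.4,"rx": -0.22,"ry": -0.013,"rz": 0.83,"claw": 0.4},
  {"dx": -0.4,"dy": 0.9,"dz": 5.4,"rx": -0.22,"ry": -0.013,"rz": 0.83,"claw": 0.4},
  {"dx": -0.4,"dy": 0.9,"dz": 5.4,"rx": -0.22,"ry": -0.013,"rz": 0.83,"claw": 0.4},
])

```text
time: 24.95
tool_pos: [0.5264, -0.1984, 0.1285]
tool_rot: [-0.011, 0.839, -0.544, 0.007]
contact_force: [-0.0, 0.2, -0.1]
gripper_width: 0.598
```

```bash
python3 - <<'E'
from kin import *
pr()
rows([.527,-.2,.13],RA(-72,0))
cv2.imwrite('pics/w27.png',grab_frame('wrist'))
E
```

```text
t 24.95 J [-0.503 -0.022  1.865  0.022  1.282  2.213] p [ 0.5264 -0.1984  0.1285] F [-0.   0.2 -0.1] M [-0.01  0.05 -0.04] g 0.598
[[0.407, -0.913, 0.025], [-0.913, -0.407, 0.011], [0.0, -0.027, -1.0]]
  shift [ 0.17  0.01 -0.15] turn [-0.027  0.001  0.105]  dist cm 0.2 ang 0.11
```

```bash
python3 - <<'E'
from kin import *
m,e=line2(cam('wrist'),(325,174),(315,293))
az=np.degrees(np.arctan2(e[1],e[0]))
rows([m[0],m[1],.003],RA(az-180,0))
E
```

```text
butt [ 0.5442 -0.2334] front [ 0.5194 -0.1618] len 0.0758 mid [ 0.5318 -0.1976] az tip 109.1
  shift [ 0.09 -0.09 12.62] turn [-0.027  0.     0.082]  dist cm 12.6 ang 0.09
```

Emit:
play_rows([
  {"dx": 0.1,"dy": -0.1,"dz": 4,"rx": -0.027,"ry": 0,"rz": 0.082,"claw": 0.4},
  {"dx": 0.1,"dy": -0.1,"dz": 8,"rx": -0.027,"ry": 0,"rz": 0.082,"claw": 0.4},
  {"dx": 0.1,"dy": -0.1,"dz": 10,"rx": -0.027,"ry": 0,"rz": 0.082,"claw": 0.4},
  {"dx": 0.1,"dy": -0.1,"dz": 10,"rx": -0.027,"ry": 0,"rz": 0.082,"claw": 0.4},
])

```text
time: 25.4
tool_pos: [0.5279, -0.1956, 0.0247]
tool_rot: [-0.0, 0.815, -0.579, -0.005]
contact_force: [-0.3, 0.2, -0.6]
gripper_width: 0.6
```

```bash
python3 - <<'E'
from kin import *
pr()
rows([.5318,-.1976,.002],RA(109.1-180,0))
cv2.imwrite('pics/w28.png',grab_frame('wrist'))
E
```

```text
t 25.4 J [-4.880e-01  1.330e-01  1.898e+00  2.000e-03  1.120e+00  2.317e+00] p [ 0.5279 -0.1956  0.0247] F [-0.3  0.2 -0.6] M [0.   0.06 0.  ] g 0.6
[[0.33, -0.944, -0.007], [-0.944, -0.33, 0.006], [-0.008, 0.005, -1.0]]
  shift [ 0.33 -0.31  2.27] turn [0.005 0.008 0.003]  dist cm 2.3 ang 0.01
```

Emit:
play_rows([
  {"dx": 0.2,"dy": -0.1,"dz": 1.2,"rx": 0.005,"ry": 0.008,"rz": 0.003,"claw": 0.4},
  {"dx": 0.3,"dy": -0.1,"dz": 2.3,"rx": 0.005,"ry": 0.008,"rz": 0.003,"claw": 0.4},
  {"dx": 0.3,"dy": -0.1,"dz": 2.3,"rx": 0.005,"ry": 0.008,"rz": 0.003,"claw": 0.45},
  {"dx": 0.3,"dy": -0.1,"dz": 2.3,"rx": 0.005,"ry": 0.008,"rz": 0.003,"claw": 0.5},
])

```text
time: 25.85
tool_pos: [0.5319, -0.1993, 0.0051]
tool_rot: [-0.0, 0.814, -0.58, 0.003]
contact_force: [0.4, 0.8, 0.8]
gripper_width: 0.502
```

```bash
python3 - <<'E'
from kin import *
pr()
rows([.5318,-.1976,.002],RA(109.1-180,0))
E
```

```text
t 25.85 J [-0.489  0.166  1.9   -0.     1.07   2.32 ] p [ 0.5319 -0.1993  0.0051] F [0.4 0.8 0.8] M [-0.08 -0.    0.03] g 0.502
[[0.327, -0.945, 0.005], [-0.945, -0.327, -0.003], [0.004, -0.003, -1.0]]
  shift [-0.16 -0.05  0.31] turn [-0.003 -0.004 -0.001]  dist cm 0.4 ang 0.01
```

Emit:
play_rows([
  {"dx": 0,"dy": 0,"dz": 0.3,"rx": 0,"ry": -0.003,"rz": 0,"claw": 0.5},
  {"dx": 0,"dy": 0,"dz": 0.3,"rx": 0,"ry": -0.003,"rz": 0,"claw": 0.7},
  {"dx": 0,"dy": 0,"dz": 0.3,"rx": 0,"ry": -0.003,"rz": 0,"claw": 1},
  {"dx": 0,"dy": 0,"dz": 0.3,"rx": 0,"ry": -0.003,"rz": 0,"claw": 1},
])

```text
time: 26.25
tool_pos: [0.5325, -0.1996, 0.0028]
tool_rot: [-0.001, 0.814, -0.58, 0.002]
contact_force: [0.5, 0.2, 2.3]
gripper_width: 0.252
```

Emit:
play_rows([
  {"dx": 0,"dy": 0,"dz": -2,"rx": 0,"ry": 0,"rz": 0,"claw": 1},
  {"dx": 0,"dy": 0,"dz": -6,"rx": 0,"ry": 0,"rz": 0,"claw": 1},
  {"dx": 0,"dy": 0,"dz": -11,"rx": 0,"ry": 0,"rz": 0,"claw": 1},
  {"dx": 0,"dy": 0,"dz": -16,"rx": 0,"ry": 0,"rz": 0,"claw": 1},
  {"dx": 0,"dy": 0,"dz": -21,"rx": 0,"ry": 0,"rz": 0,"claw": 1},
])

```text
time: 26.75
tool_pos: [0.5309, -0.1991, 0.2144]
tool_rot: [-0.001, 0.814, -0.58, 0.002]
contact_force: [1.6, 0.3, 0.2]
gripper_width: 0.256
```

```bash
python3 - <<'E'
from kin import *
pr()
cv2.imwrite('pics/w29.png',grab_frame('wrist'))
E
```

```text
t 26.75 J [-4.910e-01 -7.700e-02  1.770e+00  2.000e-03  1.445e+00  2.318e+00] p [ 0.5309 -0.1991  0.2144] F [1.6 0.3 0.2] M [-0.03 -0.02 -0.01] g 0.256
[[0.327, -0.945, 0.004], [-0.945, -0.327, -0.0], [0.002, -0.004, -1.0]]
```

Emit:
play_rows([
  {"dx": 0,"dy": 0,"dz": -1,"rx": 0,"ry": 0,"rz": -0.15,"claw": 1},
  {"dx": 0,"dy": 0,"dz": -3,"rx": 0,"ry": 0,"rz": -0.3,"claw": 1},
  {"dx": 0,"dy": 0,"dz": -5,"rx": 0,"ry": 0,"rz": -0.45,"claw": 1},
  {"dx": 0,"dy": 0,"dz": -7,"rx": 0,"ry": 0,"rz": -0.6,"claw": 1},
  {"dx": 0,"dy": 0,"dz": -9,"rx": 0,"ry": 0,"rz": -0.75,"claw": 1},
])

```text
time: 27.3
tool_pos: [0.5333, -0.2005, 0.3157]
tool_rot: [0.002, 0.971, -0.239, 0.01]
contact_force: [0.3, -0.0, -1.2]
gripper_width: 0.261
```

Emit:
play_rows([
  {"dx": 0,"dy": 0,"dz": 0,"rx": 0,"ry": 0,"rz": -0.15,"claw": 1},
  {"dx": 0,"dy": 0,"dz": 0,"rx": 0,"ry": 0,"rz": -0.3,"claw": 1},
  {"dx": 0,"dy": 0,"dz": 0,"rx": 0,"ry": 0,"rz": -0.45,"claw": 1},
  {"dx": 0,"dy": 0,"dz": 0,"rx": 0,"ry": 0,"rz": -0.6,"claw": 1},
  {"dx": 0,"dy": 0,"dz": 0,"rx": 0,"ry": 0,"rz": -0.75,"claw": 1},
])

```text
time: 27.8
tool_pos: [0.5331, -0.2003, 0.315]
tool_rot: [0.005, 0.991, 0.133, 0.008]
contact_force: [0.4, 0.0, 0.7]
gripper_width: 0.252
```

```bash
python3 - <<'E'
from kin import *
pr()
p,Rt=ins(cB,.010,0,80,.33,.1525)
rows(p,Rt); rows([.5,-.1,.33],RA(80,30))
E
```

```text
t 27.8 J [-0.491 -0.128  1.651  0.002  1.6    0.812] p [ 0.5331 -0.2003  0.315 ] F [0.4 0.  0.7] M [-0.01  0.01  0.04] g 0.252
[[0.964, 0.264, 0.017], [0.264, -0.964, -0.007], [0.015, 0.011, -1.0]]
ins: grip [0.399 0.092 0.33 ] tip [0.404 0.066 0.18 ] tip pot xy -0.016 0.0
  shift [ -5.16 -32.84  -1.77] turn [ 1.052  1.104 -1.219]  dist cm 33.3 ang 1.95
  shift [ -0.52 -10.53  -1.63] turn [ 0.313  0.46  -1.097]  dist cm 10.7 ang 1.23
```

Emit:
play_rows([
  {"dx": 0,"dy": -1,"dz": -1,"rx": 0.08,"ry": 0.085,"rz": -0.094,"claw": 1},
  {"dx": 0,"dy": -3,"dz": -2,"rx": 0.16,"ry": 0.17,"rz": -0.19,"claw": 1},
  {"dx": -0.5,"dy": -5,"dz": -3,"rx": 0.24,"ry": 0.25,"rz": -0.28,"claw": 1},
  {"dx": -1,"dy": -8,"dz": -3,"rx": 0.32,"ry": 0.34,"rz": -0.37,"claw": 1},
  {"dx": -1.5,"dy": -11,"dz": -3,"rx": 0.4,"ry": 0.42,"rz": -0.47,"claw": 1},
])

```text
time: 28.3
tool_pos: [0.4886, -0.0975, 0.344]
tool_rot: [-0.215, 0.891, 0.355, 0.185]
contact_force: [0.7, -0.5, -0.7]
gripper_width: 0.253
```

```bash
python3 - <<'E'
from kin import *
pr()
p,Rt=ins(cB,.010,0,80,.34,.1525)
rows(p,Rt)
E
```

```text
t 28.3 J [-0.652 -0.28   1.808  0.557  1.78   0.232] p [ 0.4886 -0.0975  0.344 ] F [ 0.7 -0.5 -0.7] M [-0.22  0.12  0.02] g 0.253
[[0.679, 0.712, 0.177], [0.553, -0.655, 0.515], [0.483, -0.252, -0.839]]
ins: grip [0.399 0.092 0.34 ] tip [0.404 0.066 0.19 ] tip pot xy -0.016 0.0
  shift [  4.53 -19.55   9.18] turn [ 0.647  0.683 -0.747]  dist cm 22.1 ang 1.2
```

Emit:
play_rows([
  {"dx": 0.5,"dy": -2,"dz": 0.5,"rx": 0.08,"ry": 0.085,"rz": -0.094,"claw": 1},
  {"dx": 1,"dy": -4,"dz": 1.5,"rx": 0.16,"ry": 0.17,"rz": -0.19,"claw": 1},
  {"dx": 2,"dy": -7,"dz": 3,"rx": 0.24,"ry": 0.25,"rz": -0.28,"claw": 1},
  {"dx": 3,"dy": -10,"dz": 4.5,"rx": 0.32,"ry": 0.34,"rz": -0.37,"claw": 1},
  {"dx": 3.5,"dy": -13,"dz": 6,"rx": 0.4,"ry": 0.42,"rz": -0.47,"claw": 1},
])

```text
time: 28.8
tool_pos: [0.4298, 0.0387, 0.343]
tool_rot: [-0.405, 0.667, 0.528, 0.336]
contact_force: [0.1, -0.5, -1.1]
gripper_width: 0.256
```

```bash
python3 - <<'E'
from kin import *
pr()
p,Rt=ins(cB,.010,0,80,.34,.1525)
rows(p,Rt)
E
```

```text
t 28.8 J [-0.62  -0.293  2.002  0.967  2.023 -0.217] p [0.4298 0.0387 0.343 ] F [ 0.1 -0.5 -1.1] M [-0.48 -0.04  0.04] g 0.256
[[0.217, 0.976, 0.021], [0.431, -0.115, 0.895], [0.876, -0.185, -0.445]]
ins: grip [0.399 0.092 0.34 ] tip [0.404 0.066 0.19 ] tip pot xy -0.016 0.0
  shift [ 1.61 -3.91  5.9 ] turn [ 0.243  0.263 -0.277]  dist cm 7.3 ang 0.45
```

Emit:
play_rows([
  {"dx": 0.5,"dy": -1.3,"dz": 2,"rx": 0.08,"ry": 0.09,"rz": -0.09,"claw": 1},
  {"dx": 1,"dy": -2.6,"dz": 4,"rx": 0.16,"ry": 0.175,"rz": -0.18,"claw": 1},
  {"dx": 1.6,"dy": -3.9,"dz": 5.9,"rx": 0.243,"ry": 0.263,"rz": -0.277,"claw": 1},
  {"dx": 1.6,"dy": -3.9,"dz": 5.9,"rx": 0.243,"ry": 0.263,"rz": -0.277,"claw": 1},
])

```text
time: 29.2
tool_pos: [0.3952, 0.1045, 0.3353]
tool_rot: [-0.501, 0.484, 0.592, 0.406]
contact_force: [-0.4, 0.2, -0.9]
gripper_width: 0.253
```

```bash
cat >> kin.py <<'E'
def tipcheck(c,L,fn,off=.011,win=(60,290,230,420)):
    S=cam('scene');p=monitor.state();Rt=q2R(p['tool_rot']);tip=p['tool_pos']-Rt[:,2]*off-Rt[:,0]*L
    im=grab_frame('scene');u=proj(S,tip)
    im=cv2.resize(im,None,fx=3,fy=3,interpolation=cv2.INTER_CUBIC)
    cv2.circle(im,tuple(int(i*3+1) for i in u),5,(0,255,0),1)
    for sx in(-.04,.036):
      for sy in (-.033,.033):
        q=proj(S,np.array([c[0],c[1],.124])+dpot*sx+yp*sy);cv2.circle(im,tuple(int(round(i*3+1)) for i in q),3,(0,0,255),-1)
    a,b,cc,d=win; cv2.imwrite(fn,im[3*a:3*b,3*cc:3*d][:600])
E
python3 - <<'E'
from kin import *
pr()
tipcheck(cB,.1525,'pics/s30.png',win=(90,280,230,400))
p,Rt=ins(cB,.010,0,80,.178,.1525)
rows(p,Rt)
E
```

```text
t 29.2 J [-0.506 -0.185  2.061  1.128  2.168 -0.502] p [0.3952 0.1045 0.3353] F [-0.4  0.2 -0.9] M [-0.55 -0.19  0.04] g 0.253
[[-0.03, 0.979, -0.2], [0.167, 0.202, 0.965], [0.986, -0.005, -0.169]]
ins: grip [0.399 0.092 0.178] tip [0.404 0.066 0.028] tip pot xy -0.016 0.0
  shift [-15.81   0.08   2.68] turn [-0.002 -0.002 -0.004]  dist cm 16.0 ang 0.0
```

Emit:
play_rows([
  {"dx": -3,"dy": 0,"dz": 0.5,"rx": 0,"ry": 0,"rz": 0,"claw": 1},
  {"dx": -6,"dy": 0,"dz": 1,"rx": 0,"ry": 0,"rz": 0,"claw": 1},
  {"dx": -9,"dy": 0,"dz": 1.5,"rx": 0,"ry": 0,"rz": 0,"claw": 1},
  {"dx": -12,"dy": 0.1,"dz": 2,"rx": 0,"ry": 0,"rz": 0,"claw": 1},
  {"dx": -15,"dy": 0.1,"dz": 2.5,"rx": 0,"ry": 0,"rz": 0,"claw": 1},
])

```text
time: 29.75
tool_pos: [0.3978, 0.1014, 0.1838]
tool_rot: [-0.497, 0.486, 0.593, 0.406]
contact_force: [0.3, -0.7, -0.4]
gripper_width: 0.255
```

```bash
python3 - <<'E'
from kin import *
pr()
p,Rt=ins(cB,.010,0,80,.175,.1525)
rows(p,Rt)
E
```

```text
t 29.75 J [-0.51   0.08   2.106  0.968  2.007 -0.816] p [0.3978 0.1014 0.1838] F [ 0.3 -0.7 -0.4] M [-0.56 -0.11 -0.03] g 0.255
[[-0.032, 0.98, -0.196], [0.173, 0.198, 0.965], [0.984, -0.002, -0.176]]
ins: grip [0.399 0.092 0.175] tip [0.404 0.066 0.025] tip pot xy -0.016 0.0
  shift [-1.02 -0.11  0.37] turn [ 0.001  0.002 -0.003]  dist cm 1.1 ang 0.0
```

Emit:
play_rows([
  {"dx": -0.5,"dy": -0.1,"dz": 0.2,"rx": 0,"ry": 0,"rz": 0,"claw": 1},
  {"dx": -0.9,"dy": -0.1,"dz": 0.3,"rx": 0,"ry": 0,"rz": 0,"claw": 1},
  {"dx": -0.9,"dy": -0.1,"dz": 0.3,"rx": 0,"ry": 0,"rz": 0,"claw": 0.6},
  {"dx": -0.9,"dy": -0.1,"dz": 0.3,"rx": 0,"ry": 0,"rz": 0,"claw": 0.45},
  {"dx": -0.9,"dy": -0.1,"dz": 0.3,"rx": 0,"ry": 0,"rz": 0,"claw": 0.45},
])

```text
time: 30.25
tool_pos: [0.3972, 0.1021, 0.1755]
tool_rot: [-0.496, 0.486, 0.594, 0.406]
contact_force: [-0.6, -0.2, 0.1]
gripper_width: 0.551
```

```bash
python3 - <<'E'
from kin import *
pr()
cv2.imwrite('pics/w31.png',grab_frame('wrist'))
E
```

```text
t 30.25 J [-0.51   0.094  2.108  0.961  1.996 -0.833] p [0.3972 0.1021 0.1755] F [-0.6 -0.2  0.1] M [-0.48 -0.09  0.02] g 0.551
[[-0.035, 0.98, -0.195], [0.174, 0.198, 0.965], [0.984, -0.0, -0.178]]
```

Emit:
play_rows([
  {"dx": 0,"dy": 0,"dz": -3,"rx": 0,"ry": 0,"rz": 0,"claw": 0.45},
  {"dx": 0,"dy": 0,"dz": -7,"rx": 0,"ry": 0,"rz": 0,"claw": 0.45},
  {"dx": 2,"dy": 0,"dz": -11,"rx": 0,"ry": -0.1,"rz": 0,"claw": 0.45},
  {"dx": 4,"dy": 0,"dz": -15,"rx": 0,"ry": -0.25,"rz": 0.0,"claw": 0.45},
  {"dx": 5,"dy": 0,"dz": -17,"rx": 0,"ry": -0.4,"rz": 0.0,"claw": 0.45},
])

```text
time: 30.8
tool_pos: [0.4299, -0.0562, 0.2575]
tool_rot: [-0.364, 0.559, 0.682, 0.3]
contact_force: [0.3, 0.5, -0.9]
gripper_width: 0.549
```

```bash
python3 - <<'E'
from kin import *
pr()
rows([.425,-.2,.23],RA(10,0))
cv2.imwrite('pics/w32.png',grab_frame('wrist'))
E
```

```text
t 30.8 J [-0.674 -0.035  1.87   0.654  2.059 -0.791] p [ 0.4299 -0.0562  0.2575] F [ 0.3  0.5 -0.9] M [-0.42 -0.09 -0.06] g 0.549
[[-0.11, 0.981, -0.161], [0.543, 0.195, 0.817], [0.832, 0.002, -0.554]]
  shift [-10.04  -3.3  -10.14] turn [-0.776 -0.762  1.452]  dist cm 14.6 ang 1.81
```

Emit:
play_rows([
  {"dx": -1,"dy": -0.5,"dz": -2,"rx": -0.776,"ry": -0.761,"rz": 1.45,"claw": 0.4},
  {"dx": -3,"dy": -1,"dz": -4,"rx": -0.776,"ry": -0.761,"rz": 1.45,"claw": 0.4},
  {"dx": -5,"dy": -2,"dz": -6,"rx": -0.776,"ry": -0.761,"rz": 1.45,"claw": 0.4},
  {"dx": -7,"dy": -3,"dz": -8,"rx": -0.776,"ry": -0.761,"rz": 1.45,"claw": 0.4},
  {"dx": -9,"dy": -3,"dz": -10,"rx": -0.776,"ry": -0.761,"rz": 1.45,"claw": 0.4},
])

```text
time: 31.35
tool_pos: [0.4284, -0.1952, 0.2451]
tool_rot: [-0.234, 0.824, 0.478, 0.196]
contact_force: [0.4, -0.3, -0.8]
gripper_width: 0.6
```

```bash
python3 - <<'E'
from kin import *
pr()
rows([.42,-.2,.23],RA(-30,0))
E
```

```text
t 31.35 J [-0.865 -0.136  1.861  0.48   1.815 -0.322] p [ 0.4284 -0.1952  0.2451] F [ 0.4 -0.3 -0.8] M [-0.29  0.05  0.05] g 0.6
[[0.467, 0.879, 0.1], [0.695, -0.434, 0.573], [0.547, -0.198, -0.813]]
  shift [-1.55 -0.23  0.87] turn [-0.623 -0.291  1.519]  dist cm 1.8 ang 1.67
```

Emit:
play_rows([
  {"dx": -1,"dy": -0.2,"dz": 0.5,"rx": -0.623,"ry": -0.29,"rz": 1.519,"claw": 0.4},
  {"dx": -1.5,"dy": -0.2,"dz": 0.8,"rx": -0.623,"ry": -0.29,"rz": 1.519,"claw": 0.4},
  {"dx": -1.5,"dy": -0.2,"dz": 0.8,"rx": -0.623,"ry": -0.29,"rz": 1.519,"claw": 0.4},
  {"dx": -1.5,"dy": -0.2,"dz": 0.8,"rx": -0.623,"ry": -0.29,"rz": 1.519,"claw": 0.4},
  {"dx": -1.5,"dy": -0.2,"dz": 0.8,"rx": -0.623,"ry": -0.29,"rz": 1.519,"claw": 0.4},
])

```text
time: 31.85
tool_pos: [0.4201, -0.1999, 0.2309]
tool_rot: [-0.141, 0.97, 0.158, 0.118]
contact_force: [0.3, -0.4, -0.1]
gripper_width: 0.602
```

```bash
python3 - <<'E'
from kin import *
pr()
rows([.419,-.2,.18],RA(-72,0))
E
```

```text
t 31.85 J [-0.821 -0.33   1.99   0.354  1.588  0.415] p [ 0.4201 -0.1999  0.2309] F [ 0.3 -0.4 -0.1] M [-0.19  0.09  0.01] g 0.602
[[0.922, 0.339, 0.185], [0.272, -0.911, 0.31], [0.273, -0.236, -0.932]]
  shift [-1.5   1.17  4.72] turn [-0.41  -0.029  1.559]  dist cm 5.1 ang 1.61
```

Emit:
play_rows([
  {"dx": -1.4,"dy": 1.2,"dz": 4,"rx": -0.41,"ry": -0.03,"rz": 1.56,"claw": 0.4},
  {"dx": -1.4,"dy": 1.2,"dz": 4,"rx": -0.41,"ry": -0.03,"rz": 1.56,"claw": 0.4},
  {"dx": -1.4,"dy": 1.2,"dz": 4,"rx": -0.41,"ry": -0.03,"rz": 1.56,"claw": 0.4},
  {"dx": -1.4,"dy": 1.2,"dz": 4,"rx": -0.41,"ry": -0.03,"rz": 1.56,"claw": 0.4},
  {"dx": -1.4,"dy": 1.2,"dz": 4,"rx": -0.41,"ry": -0.03,"rz": 1.56,"claw": 0.4},
])

```text
time: 32.35
tool_pos: [0.4185, -0.2017, 0.187]
tool_rot: [-0.082, 0.972, -0.207, 0.068]
contact_force: [0.1, -0.4, -0.5]
gripper_width: 0.599
```

```bash
python3 - <<'E'
from kin import *
pr()
rows([.419,-.2,.13],RA(-72,0))
E
```

```text
t 32.35 J [-0.739 -0.377  2.078  0.214  1.408  1.22 ] p [ 0.4185 -0.2017  0.187 ] F [ 0.1 -0.4 -0.5] M [-0.09  0.1  -0.01] g 0.599
[[0.905, -0.392, 0.167], [-0.414, -0.901, 0.131], [0.099, -0.188, -0.977]]
  shift [-0.58  0.9   5.6 ] turn [-0.22  -0.015  0.834]  dist cm 5.7 ang 0.86
```

Emit:
play_rows([
  {"dx": 0,"dy": 0.5,"dz": 2,"rx": -0.22,"ry": -0.015,"rz": 0.834,"claw": 0.4},
  {"dx": -0.5,"dy": 0.9,"dz": 4,"rx": -0.22,"ry": -0.015,"rz": 0.834,"claw": 0.4},
  {"dx": -0.6,"dy": 0.9,"dz": 5.6,"rx": -0.22,"ry": -0.015,"rz": 0.834,"claw": 0.4},
  {"dx": -0.6,"dy": 0.9,"dz": 5.6,"rx": -0.22,"ry": -0.015,"rz": 0.834,"claw": 0.4},
  {"dx": -0.6,"dy": 0.9,"dz": 5.6,"rx": -0.22,"ry": -0.015,"rz": 0.834,"claw": 0.4},
])

```text
time: 32.85
tool_pos: [0.4182, -0.1989, 0.1292]
tool_rot: [-0.011, 0.84, -0.543, 0.008]
contact_force: [0.5, -0.4, 0.7]
gripper_width: 0.595
```

```bash
python3 - <<'E'
from kin import *
pr()
cv2.imwrite('pics/w33.png',grab_frame('wrist'))
E
```

```text
t 32.85 J [-0.619 -0.279  2.092  0.024  1.313  2.094] p [ 0.4182 -0.1989  0.1292] F [ 0.5 -0.4  0.7] M [-0.03 -0.   -0.03] g 0.595
[[0.41, -0.912, 0.026], [-0.912, -0.41, 0.01], [0.001, -0.028, -1.0]]
```

```bash
python3 - <<'E'
from kin import *
m,e=line2(cam('wrist'),(331,173),(320,292))
az=np.degrees(np.arctan2(e[1],e[0]))
rows([m[0],m[1],.002],RA(az-180,0))
E
```

```text
butt [ 0.4332 -0.2359] front [ 0.4084 -0.1642] len 0.0758 mid [ 0.4208 -0.2001] az tip 109.1
  shift [ 0.14  0.24 12.78] turn [-0.028 -0.001  0.087]  dist cm 12.8 ang 0.09
```

Emit:
play_rows([
  {"dx": 0.1,"dy": 0.2,"dz": 4,"rx": -0.028,"ry": 0,"rz": 0.087,"claw": 0.4},
  {"dx": 0.1,"dy": 0.2,"dz": 8,"rx": -0.028,"ry": 0,"rz": 0.087,"claw": 0.4},
  {"dx": 0.1,"dy": 0.2,"dz": 10,"rx": -0.028,"ry": 0,"rz": 0.087,"claw": 0.4},
  {"dx": 0.1,"dy": 0.2,"dz": 10,"rx": -0.028,"ry": 0,"rz": 0.087,"claw": 0.4},
])

```text
time: 33.3
tool_pos: [0.4176, -0.1976, 0.0264]
tool_rot: [-0.0, 0.815, -0.579, -0.003]
contact_force: [-0.4, 0.4, -1.4]
gripper_width: 0.601
```

```bash
python3 - <<'E'
from kin import *
pr()
rows([.4208,-.2001,.002],RA(109.1-180,0))
cv2.imwrite('pics/w34.png',grab_frame('wrist'))
E
```

```text
t 33.3 J [-0.603 -0.109  2.139  0.     1.119  2.204] p [ 0.4176 -0.1976  0.0264] F [-0.4  0.4 -1.4] M [0.02 0.02 0.02] g 0.601
[[0.328, -0.945, -0.006], [-0.945, -0.328, 0.004], [-0.006, 0.004, -1.0]]
  shift [ 0.35 -0.23  2.44] turn [0.004 0.006 0.001]  dist cm 2.5 ang 0.01
```

Emit:
play_rows([
  {"dx": 0.2,"dy": -0.1,"dz": 1.2,"rx": 0.004,"ry": 0.006,"rz": 0,"claw": 0.4},
  {"dx": 0.2,"dy": -0.1,"dz": 2.4,"rx": 0.004,"ry": 0.006,"rz": 0,"claw": 0.45},
  {"dx": 0.2,"dy": -0.1,"dz": 2.4,"rx": 0.004,"ry": 0.006,"rz": 0,"claw": 0.5},
  {"dx": 0.2,"dy": -0.1,"dz": 2.4,"rx": 0.004,"ry": 0.006,"rz": 0,"claw": 0.5},
])

```text
time: 33.75
tool_pos: [0.4211, -0.2006, 0.0054]
tool_rot: [0.0, 0.815, -0.58, 0.003]
contact_force: [0.8, 0.3, -0.2]
gripper_width: 0.501
```

```bash
python3 - <<'E'
from kin import *
pr()
E
```

```text
t 33.75 J [-0.604 -0.067  2.143 -0.     1.061  2.203] p [ 0.4211 -0.2006  0.0054] F [ 0.8  0.3 -0.2] M [0.02 0.02 0.03] g 0.501
[[0.328, -0.945, 0.004], [-0.945, -0.328, -0.003], [0.004, -0.003, -1.0]]
```

Emit:
play_rows([
  {"dx": 0,"dy": 0,"dz": 0.3,"rx": 0,"ry": -0.003,"rz": 0,"claw": 0.5},
  {"dx": 0,"dy": 0,"dz": 0.3,"rx": 0,"ry": -0.003,"rz": 0,"claw": 0.7},
  {"dx": 0,"dy": 0,"dz": 0.3,"rx": 0,"ry": -0.003,"rz": 0,"claw": 1},
  {"dx": 0,"dy": 0,"dz": 0.3,"rx": 0,"ry": -0.003,"rz": 0,"claw": 1},
])

```text
time: 34.15
tool_pos: [0.4216, -0.201, 0.003]
tool_rot: [-0.001, 0.815, -0.58, 0.002]
contact_force: [0.2, -0.0, 1.8]
gripper_width: 0.258
```

Emit:
play_rows([
  {"dx": 0,"dy": 0,"dz": -2,"rx": 0,"ry": 0,"rz": 0,"claw": 1},
  {"dx": 0,"dy": 0,"dz": -6,"rx": 0,"ry": 0,"rz": 0,"claw": 1},
  {"dx": 0,"dy": 0,"dz": -11,"rx": 0,"ry": 0,"rz": 0,"claw": 1},
  {"dx": 0,"dy": 0,"dz": -16,"rx": 0,"ry": 0,"rz": 0,"claw": 1},
  {"dx": 0,"dy": 0,"dz": -21,"rx": 0,"ry": 0,"rz": 0,"claw": 1},
])

```text
time: 34.65
tool_pos: [0.4201, -0.2003, 0.2146]
tool_rot: [-0.001, 0.815, -0.58, 0.002]
contact_force: [0.9, -1.3, -1.0]
gripper_width: 0.258
```

Emit:
play_rows([
  {"dx": 0,"dy": 0,"dz": -1,"rx": 0,"ry": 0,"rz": -0.15,"claw": 1},
  {"dx": 0,"dy": 0,"dz": -3,"rx": 0,"ry": 0,"rz": -0.3,"claw": 1},
  {"dx": 0,"dy": 0,"dz": -5,"rx": 0,"ry": 0,"rz": -0.45,"claw": 1},
  {"dx": 0,"dy": 0,"dz": -7,"rx": 0,"ry": 0,"rz": -0.6,"claw": 1},
  {"dx": 0,"dy": 0,"dz": -9,"rx": 0,"ry": 0,"rz": -0.75,"claw": 1},
])

```text
time: 35.15
tool_pos: [0.4195, -0.2001, 0.305]
tool_rot: [-0.0, 0.971, -0.238, 0.002]
contact_force: [-0.2, 0.6, -0.7]
gripper_width: 0.255
```

```bash
python3 - <<'E'
from kin import *
pr()
cv2.imwrite('pics/w35.png',grab_frame('wrist'))
E
```

```text
t 35.15 J [-0.606 -0.378  1.874  0.002  1.643  1.445] p [ 0.4195 -0.2001  0.305 ] F [-0.2  0.6 -0.7] M [-0.01 -0.01  0.05] g 0.255
[[0.887, -0.462, 0.004], [-0.462, -0.887, -0.001], [0.003, -0.001, -1.0]]
```

```bash
python3 - <<'E'
from kin import *
p,Rt=ins(cB,-.010,0,85,.34,.1525)
q,c=ik(p,Rt,[-.5,-.1,2.0,1.2,2.1,-.5]);print(q,c)
rows(p,Rt)
E
```

```text
ins: grip [0.402 0.073 0.34 ] tip [0.405 0.06  0.188] tip pot xy -0.023 0.0
[-0.54470946 -0.12422441  2.04258126  1.16778136  2.22133209 -0.51926665] 4.45532982246092e-31
  shift [-14.82 -24.33  -3.12] turn [ 1.61   0.763 -1.74 ]  dist cm 28.7 ang 2.49
```

Emit:
play_rows([
  {"dx": 1,"dy": 0,"dz": 0,"rx": 0,"ry": 0,"rz": -0.15,"claw": 1},
  {"dx": 2,"dy": -0.5,"dz": -1,"rx": 0,"ry": 0,"rz": -0.3,"claw": 1},
  {"dx": 3,"dy": -1,"dz": -2,"rx": 0,"ry": 0,"rz": -0.45,"claw": 1},
  {"dx": 3,"dy": -2,"dz": -2,"rx": 0,"ry": 0,"rz": -0.6,"claw": 1},
  {"dx": 3,"dy": -3,"dz": -2,"rx": 0,"ry": 0,"rz": -0.75,"claw": 1},
])

```text
time: 35.7
tool_pos: [0.4612, -0.1877, 0.3288]
tool_rot: [0.002, 0.991, 0.133, 0.004]
contact_force: [-0.2, -0.0, -1.7]
gripper_width: 0.258
```

```bash
python3 - <<'E'
from kin import *
pr()
p,Rt=ins(cB,-.010,0,85,.345,.1525)
rows(p,Rt)
E
```

```text
t 35.7 J [-5.370e-01 -3.010e-01  1.776e+00  1.000e-03  1.658e+00  7.680e-01] p [ 0.4612 -0.1877  0.3288] F [-0.2 -0.  -1.7] M [0.05 0.   0.03] g 0.258
[[0.965, 0.263, 0.008], [0.263, -0.965, -0.004], [0.007, 0.006, -1.0]]
ins: grip [0.402 0.073 0.345] tip [0.405 0.06  0.193] tip pot xy -0.023 0.0
  shift [  1.28 -27.75  -1.67] turn [ 1.106  1.172 -1.191]  dist cm 27.8 ang 2.0
```

Emit:
play_rows([
  {"dx": 0,"dy": -1,"dz": -1,"rx": 0.083,"ry": 0.088,"rz": -0.09,"claw": 1},
  {"dx": 0,"dy": -3,"dz": -2,"rx": 0.166,"ry": 0.176,"rz": -0.18,"claw": 1},
  {"dx": 0,"dy": -5,"dz": -2,"rx": 0.25,"ry": 0.264,"rz": -0.27,"claw": 1},
  {"dx": 0,"dy": -7,"dz": -2,"rx": 0.33,"ry": 0.352,"rz": -0.36,"claw": 1},
  {"dx": 0,"dy": -9,"dz": -2,"rx": 0.415,"ry": 0.44,"rz": -0.45,"claw": 1},
])

```text
time: 36.2
tool_pos: [0.4369, -0.1002, 0.3483]
tool_rot: [-0.226, 0.893, 0.341, 0.189]
contact_force: [0.4, -0.1, -1.0]
gripper_width: 0.249
```

```bash
python3 - <<'E'
from kin import *
pr()
p,Rt=ins(cB,-.010,0,85,.345,.1525)
rows(p,Rt)
E
```

```text
t 36.2 J [-0.736 -0.39   1.891  0.57   1.853  0.207] p [ 0.4369 -0.1002  0.3483] F [ 0.4 -0.1 -1. ] M [-0.32  0.08 -0.01] g 0.249
[[0.696, 0.695, 0.183], [0.524, -0.665, 0.533], [0.492, -0.274, -0.826]]
ins: grip [0.402 0.073 0.345] tip [0.405 0.06  0.193] tip pot xy -0.023 0.0
  shift [  6.86 -14.64   9.46] turn [ 0.692  0.732 -0.744]  dist cm 18.7 ang 1.25
```

Emit:
play_rows([
  {"dx": 0.5,"dy": -1.5,"dz": 0.5,"rx": 0.083,"ry": 0.088,"rz": -0.09,"claw": 1},
  {"dx": 1.5,"dy": -3,"dz": 1.5,"rx": 0.166,"ry": 0.176,"rz": -0.18,"claw": 1},
  {"dx": 2.5,"dy": -5,"dz": 2.5,"rx": 0.25,"ry": 0.264,"rz": -0.27,"claw": 1},
  {"dx": 3.5,"dy": -7,"dz": 3.5,"rx": 0.33,"ry": 0.352,"rz": -0.36,"claw": 1},
  {"dx": 4,"dy": -9,"dz": 4.5,"rx": 0.415,"ry": 0.44,"rz": -0.45,"claw": 1},
])

```text
time: 36.7
tool_pos: [0.4102, 0.0052, 0.3552]
tool_rot: [-0.422, 0.67, 0.501, 0.348]
contact_force: [0.2, 0.7, -1.6]
gripper_width: 0.254
```

```bash
python3 - <<'E'
from kin import *
pr()
p,Rt=ins(cB,-.010,0,85,.345,.1525)
rows(p,Rt)
E
```

```text
t 36.7 J [-0.72  -0.301  2.009  0.985  2.108 -0.209] p [0.4102 0.0052 0.3552] F [ 0.2  0.7 -1.6] M [-0.51  0.03 -0.  ] g 0.254
[[0.255, 0.966, 0.042], [0.378, -0.14, 0.915], [0.89, -0.218, -0.401]]
ins: grip [0.402 0.073 0.345] tip [0.405 0.06  0.193] tip pot xy -0.023 0.0
  shift [ 1.72 -1.8   7.57] turn [ 0.278  0.294 -0.298]  dist cm 8.0 ang 0.5
```

Emit:
play_rows([
  {"dx": 0.5,"dy": -0.6,"dz": 2.5,"rx": 0.08,"ry": 0.085,"rz": -0.085,"claw": 1},
  {"dx": 1,"dy": -1.2,"dz": 5,"rx": 0.16,"ry": 0.17,"rz": -0.17,"claw": 1},
  {"dx": 1.7,"dy": -1.8,"dz": 7.5,"rx": 0.24,"ry": 0.25,"rz": -0.26,"claw": 1},
  {"dx": 1.7,"dy": -1.8,"dz": 7.5,"rx": 0.278,"ry": 0.294,"rz": -0.298,"claw": 1},
  {"dx": 1.7,"dy": -1.8,"dz": 7.5,"rx": 0.278,"ry": 0.294,"rz": -0.298,"claw": 1},
])

```text
time: 37.2
tool_pos: [0.3999, 0.0837, 0.3421]
tool_rot: [-0.526, 0.467, 0.569, 0.426]
contact_force: [-0.6, -0.1, 0.1]
gripper_width: 0.254
```

```bash
python3 - <<'E'
from kin import *
pr()
tipcheck(cB,.1525,'pics/s36.png',win=(90,280,230,400))
p,Rt=ins(cB,-.010,0,85,.180,.1525)
rows(p,Rt)
E
```

```text
t 37.2 J [-0.544 -0.128  2.041  1.174  2.225 -0.506] p [0.3999 0.0837 0.3421] F [-0.6 -0.1  0.1] M [-0.53 -0.12 -0.04] g 0.254
[[-0.01, 0.98, -0.2], [0.084, 0.2, 0.976], [0.996, -0.007, -0.084]]
ins: grip [0.402 0.073 0.18 ] tip [0.405 0.06  0.028] tip pot xy -0.023 0.0
  shift [-16.33   0.1    1.44] turn [ 0.    -0.001 -0.005]  dist cm 16.4 ang 0.01
```

Emit:
play_rows([
  {"dx": -3,"dy": 0,"dz": 0.25,"rx": 0,"ry": 0,"rz": 0,"claw": 1},
  {"dx": -6,"dy": 0,"dz": 0.5,"rx": 0,"ry": 0,"rz": 0,"claw": 1},
  {"dx": -9,"dy": 0,"dz": 0.8,"rx": 0,"ry": 0,"rz": 0,"claw": 1},
  {"dx": -12,"dy": 0.1,"dz": 1.1,"rx": 0,"ry": 0,"rz": 0,"claw": 1},
  {"dx": -14,"dy": 0.1,"dz": 1.3,"rx": 0,"ry": 0,"rz": 0,"claw": 1},
])

```text
time: 37.75
tool_pos: [0.4003, 0.0836, 0.2011]
tool_rot: [-0.524, 0.469, 0.569, 0.426]
contact_force: [-0.5, 0.9, -0.7]
gripper_width: 0.258
```

```bash
python3 - <<'E'
from kin import *
pr()
p,Rt=ins(cB,-.010,0,85,.178,.1525)
rows(p,Rt)
cv2.imwrite('pics/w37.png',grab_frame('wrist'))
E
```

```text
t 37.75 J [-0.545  0.118  2.081  1.003  2.088 -0.809] p [0.4003 0.0836 0.2011] F [-0.5  0.9 -0.7] M [-0.56 -0.14 -0.01] g 0.258
[[-0.01, 0.98, -0.197], [0.088, 0.197, 0.977], [0.996, -0.008, -0.088]]
ins: grip [0.402 0.073 0.178] tip [0.405 0.06  0.026] tip pot xy -0.023 0.0
  shift [-2.4   0.02  0.2 ] turn [ 0.002  0.001 -0.008]  dist cm 2.4 ang 0.01
```

Emit:
play_rows([
  {"dx": -1.2,"dy": 0,"dz": 0.1,"rx": 0,"ry": 0,"rz": 0,"claw": 1},
  {"dx": -2.2,"dy": 0,"dz": 0.2,"rx": 0,"ry": 0,"rz": 0,"claw": 1},
  {"dx": -2.2,"dy": 0,"dz": 0.2,"rx": 0,"ry": 0,"rz": 0,"claw": 0.65},
  {"dx": -2.2,"dy": 0,"dz": 0.2,"rx": 0,"ry": 0,"rz": 0,"claw": 0.55},
  {"dx": -2.2,"dy": 0,"dz": 0.2,"rx": 0,"ry": 0,"rz": 0,"claw": 0.5},
])

```text
time: 38.3
tool_pos: [0.3995, 0.0839, 0.1776]
tool_rot: [-0.525, 0.47, 0.568, 0.425]
contact_force: [-1.0, -0.1, 0.5]
gripper_width: 0.499
```

```bash
python3 - <<'E'
from kin import *
pr()
cv2.imwrite('pics/w38.png',grab_frame('wrist'))
im=cv2.resize(grab_frame('scene'),None,fx=3,fy=3,interpolation=cv2.INTER_CUBIC)
cv2.imwrite('pics/s38.png',im[270:840,690:1200])
E
```

```text
t 38.3 J [-0.546  0.167  2.08   0.981  2.062 -0.852] p [0.3995 0.0839 0.1776] F [-1.  -0.1  0.5] M [-0.5  -0.03  0.01] g 0.499
[[-0.007, 0.98, -0.197], [0.088, 0.196, 0.977], [0.996, -0.01, -0.087]]
```

Emit:
play_rows([
  {"dx": 0,"dy": 0,"dz": 0,"rx": 0,"ry": 0,"rz": 0,"claw": 0.35},
  {"dx": 0,"dy": 0,"dz": -2,"rx": 0,"ry": 0,"rz": 0,"claw": 0.35},
  {"dx": 0,"dy": 0,"dz": -5,"rx": 0,"ry": 0,"rz": 0,"claw": 0.4},
  {"dx": 1,"dy": 0,"dz": -9,"rx": 0,"ry": -0.1,"rz": 0,"claw": 0.4},
  {"dx": 4,"dy": 0,"dz": -13,"rx": 0,"ry": -0.25,"rz": 0.0,"claw": 0.4},
])

```text
time: 38.9
tool_pos: [0.4235, -0.041, 0.2258]
tool_rot: [-0.452, 0.521, 0.627, 0.362]
contact_force: [1.5, -0.2, -0.8]
gripper_width: 0.596
```

```bash
python3 - <<'E'
from kin import *
pr()
rows([.44,-.33,.28],RA(20,0))
cv2.imwrite('pics/w39.png',grab_frame('wrist'))
E
```

```text
t 38.9 J [-0.693  0.107  1.9    0.769  2.129 -0.82 ] p [ 0.4235 -0.041   0.2258] F [ 1.5 -0.2 -0.8] M [-0.41 -0.16 -0.05] g 0.596
[[-0.047, 0.981, -0.19], [0.326, 0.195, 0.925], [0.944, -0.018, -0.329]]
  shift [ -4.4   -4.11 -28.83] turn [-0.879 -0.999  1.21 ]  dist cm 29.5 ang 1.8
```

Emit:
play_rows([
  {"dx": 1,"dy": 0,"dz": -4,"rx": -0.88,"ry": -1.0,"rz": 1.21,"claw": 0.4},
  {"dx": 1,"dy": -1,"dz": -8,"rx": -0.88,"ry": -1.0,"rz": 1.21,"claw": 0.4},
  {"dx": 0,"dy": -2,"dz": -12,"rx": -0.88,"ry": -1.0,"rz": 1.21,"claw": 0.4},
  {"dx": -1,"dy": -2,"dz": -16,"rx": -0.88,"ry": -1.0,"rz": 1.21,"claw": 0.4},
  {"dx": -2,"dy": -3,"dz": -20,"rx": -0.88,"ry": -1.0,"rz": 1.21,"claw": 0.4},
])

```text
time: 39.45
tool_pos: [0.4371, -0.2464, 0.2898]
tool_rot: [-0.281, 0.795, 0.483, 0.237]
contact_force: [0.3, 0.4, 0.0]
gripper_width: 0.599
```

```bash
python3 - <<'E'
from kin import *
pr()
rows([.435,-.4,.25],RA(-20,0))
E
```

```text
t 39.45 J [-0.943 -0.003  1.699  0.551  1.973 -0.383] p [ 0.4371 -0.2464  0.2898] F [0.3 0.4 0. ] M [-0.36  0.03 -0.01] g 0.599
[[0.421, 0.901, 0.105], [0.634, -0.375, 0.676], [0.648, -0.218, -0.729]]
  shift [-12.41   6.44  -7.5 ] turn [-0.709 -0.411  1.367]  dist cm 15.9 ang 1.59
```

Emit:
play_rows([
  {"dx": -2.5,"dy": 1.3,"dz": -1.5,"rx": -0.709,"ry": -0.411,"rz": 1.367,"claw": 0.4},
  {"dx": -5,"dy": 2.6,"dz": -3,"rx": -0.709,"ry": -0.411,"rz": 1.367,"claw": 0.4},
  {"dx": -7.5,"dy": 4,"dz": -4.5,"rx": -0.709,"ry": -0.411,"rz": 1.367,"claw": 0.4},
  {"dx": -10,"dy": 5.2,"dz": -6,"rx": -0.709,"ry": -0.411,"rz": 1.367,"claw": 0.4},
  {"dx": -12.4,"dy": 6.4,"dz": -7.5,"rx": -0.709,"ry": -0.411,"rz": 1.367,"claw": 0.4},
])

```text
time: 39.95
tool_pos: [0.4339, -0.402, 0.2502]
tool_rot: [-0.162, 0.959, 0.187, 0.136]
contact_force: [0.3, -0.6, 0.7]
gripper_width: 0.6
```

```bash
python3 - <<'E'
from kin import *
pr()
rows([.432,-.415,.2],RA(-70,0))
E
```

```text
t 39.95 J [-1.045  0.066  1.609  0.365  1.687  0.144] p [ 0.4339 -0.402   0.2502] F [ 0.3 -0.6  0.7] M [-0.15  0.11  0.01] g 0.6
[[0.893, 0.403, 0.2], [0.314, -0.878, 0.362], [0.321, -0.26, -0.911]]
  shift [-2.19  2.37  4.06] turn [-0.473 -0.041  1.58 ]  dist cm 5.2 ang 1.65
```

Emit:
play_rows([
  {"dx": -2,"dy": 2,"dz": 3,"rx": -0.473,"ry": -0.04,"rz": 1.58,"claw": 0.4},
  {"dx": -2,"dy": 2,"dz": 3,"rx": -0.473,"ry": -0.04,"rz": 1.58,"claw": 0.4},
  {"dx": -2,"dy": 2,"dz": 3,"rx": -0.473,"ry": -0.04,"rz": 1.58,"claw": 0.4},
  {"dx": -2,"dy": 2,"dz": 3,"rx": -0.473,"ry": -0.04,"rz": 1.58,"claw": 0.4},
  {"dx": -2,"dy": 2,"dz": 3,"rx": -0.473,"ry": -0.04,"rz": 1.58,"claw": 0.4},
])

```text
time: 40.45
tool_pos: [0.4295, -0.4157, 0.2116]
tool_rot: [-0.097, 0.976, -0.176, 0.081]
contact_force: [-0.5, 0.1, -1.0]
gripper_width: 0.601
```

```bash
python3 - <<'E'
from kin import *
pr()
rows([.432,-.415,.15],RA(-93,0))
E
```

```text
t 40.45 J [-1.011 -0.     1.715  0.252  1.465  0.884] p [ 0.4295 -0.4157  0.2116] F [-0.5  0.1 -1. ] M [-0.12  0.08 -0.01] g 0.601
[[0.925, -0.327, 0.192], [-0.359, -0.92, 0.16], [0.124, -0.217, -0.968]]
  shift [-0.56  1.19  6.02] turn [-0.269  0.031  1.26 ]  dist cm 6.2 ang 1.29
```

Emit:
play_rows([
  {"dx": -0.3,"dy": 0.7,"dz": 2,"rx": -0.269,"ry": 0.03,"rz": 1.26,"claw": 0.4},
  {"dx": -0.5,"dy": 1.2,"dz": 4,"rx": -0.269,"ry": 0.03,"rz": 1.26,"claw": 0.4},
  {"dx": -0.5,"dy": 1.2,"dz": 5,"rx": -0.269,"ry": 0.03,"rz": 1.26,"claw": 0.4},
  {"dx": -0.5,"dy": 1.2,"dz": 6,"rx": -0.269,"ry": 0.03,"rz": 1.26,"claw": 0.4},
  {"dx": -0.5,"dy": 1.2,"dz": 6,"rx": -0.269,"ry": 0.03,"rz": 1.26,"claw": 0.4},
])

```text
time: 40.95
tool_pos: [0.4315, -0.4149, 0.1486]
tool_rot: [-0.044, 0.852, -0.52, 0.034]
contact_force: [0.1, -1.1, 0.6]
gripper_width: 0.599
```

```bash
python3 - <<'E'
from kin import *
pr()
rows([.432,-.415,.13],RA(-93,0))
E
```

```text
t 40.95 J [-0.94   0.027  1.784  0.111  1.303  1.698] p [ 0.4315 -0.4149  0.1486] F [ 0.1 -1.1  0.6] M [-0.02  0.01  0.02] g 0.599
[[0.457, -0.884, 0.103], [-0.89, -0.455, 0.039], [0.013, -0.11, -0.994]]
  shift [0.01 0.17 1.85] turn [-0.111  0.016  0.527]  dist cm 1.9 ang 0.54
```

Emit:
play_rows([
  {"dx": 0,"dy": 0.2,"dz": 1,"rx": -0.111,"ry": 0.016,"rz": 0.527,"claw": 0.4},
  {"dx": 0,"dy": 0.2,"dz": 1.8,"rx": -0.111,"ry": 0.016,"rz": 0.527,"claw": 0.4},
  {"dx": 0,"dy": 0.2,"dz": 1.8,"rx": -0.111,"ry": 0.016,"rz": 0.527,"claw": 0.4},
  {"dx": 0,"dy": 0.2,"dz": 1.8,"rx": -0.111,"ry": 0.016,"rz": 0.527,"claw": 0.4},
])

```text
time: 41.35
tool_pos: [0.4313, -0.4153, 0.1303]
tool_rot: [-0.0, -0.686, 0.727, 0.001]
contact_force: [0.4, 0.0, -0.1]
gripper_width: 0.603
```

```bash
python3 - <<'E'
from kin import *
pr()
cv2.imwrite('pics/w40.png',grab_frame('wrist'))
E
```

```text
t 41.35 J [-8.900e-01  7.500e-02  1.763e+00 -1.000e-03  1.306e+00  2.309e+00] p [ 0.4313 -0.4153  0.1303] F [ 0.4  0.  -0.1] M [-0.    0.   -0.08] g 0.603
[[-0.058, -0.998, -0.002], [-0.998, 0.058, 0.001], [-0.001, 0.002, -1.0]]
```

```bash
python3 - <<'E'
from kin import *
m,e=line2(cam('wrist'),(323.5,173),(322,292))
az=np.degrees(np.arctan2(e[1],e[0]))
rows([m[0],m[1],.002],RA(az-180,0))
E
```

```text
butt [ 0.4287 -0.4543] front [ 0.4341 -0.3787] len 0.0758 mid [ 0.4314 -0.4165] az tip 85.9
  shift [1.200e-01 1.000e-02 1.286e+01] turn [0.002 0.001 0.012]  dist cm 12.9 ang 0.01
```

Emit:
play_rows([
  {"dx": 0.1,"dy": 0,"dz": 4,"rx": 0,"ry": 0,"rz": 0.012,"claw": 0.4},
  {"dx": 0.1,"dy": 0,"dz": 8,"rx": 0,"ry": 0,"rz": 0.012,"claw": 0.4},
  {"dx": 0.1,"dy": 0,"dz": 10.5,"rx": 0,"ry": 0,"rz": 0.012,"claw": 0.45},
  {"dx": 0.1,"dy": 0,"dz": 12,"rx": 0,"ry": 0,"rz": 0.012,"claw": 0.5},
  {"dx": 0.1,"dy": 0,"dz": 12.2,"rx": 0,"ry": 0,"rz": 0.012,"claw": 0.5},
])

```text
time: 41.9
tool_pos: [0.4303, -0.4155, 0.0066]
tool_rot: [-0.0, -0.682, 0.732, 0.003]
contact_force: [0.1, 0.0, 0.3]
gripper_width: 0.501
```

```bash
python3 - <<'E'
from kin import *
pr()
rows([.4314,-.4165,.002],RA(85.9-180,0))
cv2.imwrite('pics/w41.png',grab_frame('wrist'))
E
```

```text
t 41.9 J [-8.920e-01  2.330e-01  1.818e+00 -1.000e-03  1.096e+00  2.321e+00] p [ 0.4303 -0.4155  0.0066] F [0.1 0.  0.3] M [ 0.01 -0.01 -0.09] g 0.501
[[-0.071, -0.997, -0.004], [-0.997, 0.071, 0.004], [-0.004, 0.004, -1.0]]
  shift [ 0.09 -0.12  0.46] turn [0.004 0.004 0.001]  dist cm 0.5 ang 0.01
```

Emit:
play_rows([
  {"dx": 0.1,"dy": -0.1,"dz": 0.4,"rx": 0.004,"ry": 0.004,"rz": 0,"claw": 0.5},
  {"dx": 0.1,"dy": -0.1,"dz": 0.4,"rx": 0.004,"ry": 0.004,"rz": 0,"claw": 0.7},
  {"dx": 0.1,"dy": -0.1,"dz": 0.4,"rx": 0.004,"ry": 0.004,"rz": 0,"claw": 1},
  {"dx": 0.1,"dy": -0.1,"dz": 0.4,"rx": 0.004,"ry": 0.004,"rz": 0,"claw": 1},
])

```text
time: 42.35
tool_pos: [0.4328, -0.4184, 0.0056]
tool_rot: [-0.0, -0.682, 0.732, -0.003]
contact_force: [-0.3, -0.0, 4.2]
gripper_width: 0.251
```

Emit:
play_rows([
  {"dx": 0,"dy": 0,"dz": -2,"rx": 0,"ry": 0,"rz": 0,"claw": 1},
  {"dx": 0,"dy": 0,"dz": -6,"rx": 0,"ry": 0,"rz": 0,"claw": 1},
  {"dx": 0,"dy": 0,"dz": -11,"rx": 0,"ry": 0,"rz": 0,"claw": 1},
  {"dx": 0,"dy": 0,"dz": -16,"rx": 0,"ry": 0,"rz": 0,"claw": 1},
  {"dx": 0,"dy": 0,"dz": -21,"rx": 0,"ry": 0,"rz": 0,"claw": 1},
])

```text
time: 42.85
tool_pos: [0.4319, -0.417, 0.2177]
tool_rot: [-0.0, -0.682, 0.732, -0.003]
contact_force: [-0.1, -0.7, -1.4]
gripper_width: 0.251
```

Emit:
play_rows([
  {"dx": -1,"dy": 0,"dz": -2,"rx": 0,"ry": 0,"rz": -0.15,"claw": 1},
  {"dx": -3,"dy": 0,"dz": -4,"rx": 0,"ry": 0,"rz": -0.3,"claw": 1},
  {"dx": -5,"dy": -1,"dz": -6,"rx": 0,"ry": 0,"rz": -0.45,"claw": 1},
  {"dx": -8,"dy": -1,"dz": -8,"rx": 0,"ry": 0,"rz": -0.6,"claw": 1},
  {"dx": -11,"dy": -2,"dz": -10,"rx": 0,"ry": 0,"rz": -0.75,"claw": 1},
])

```text
time: 43.35
tool_pos: [0.4588, -0.3072, 0.3183]
tool_rot: [0.001, 0.903, -0.429, 0.002]
contact_force: [-0.6, -0.6, -0.1]
gripper_width: 0.256
```

```bash
python3 - <<'E'
from kin import *
pr()
cv2.imwrite('pics/w42.png',grab_frame('wrist'))
E
```

```text
t 43.35 J [-7.240e-01 -1.620e-01  1.676e+00 -1.000e-03  1.622e+00  1.733e+00] p [ 0.4588 -0.3072  0.3183] F [-0.6 -0.6 -0.1] M [0.   0.03 0.05] g 0.256
[[0.632, -0.775, 0.003], [-0.775, -0.632, -0.005], [0.006, 0.001, -1.0]]
```

Emit:
play_rows([
  {"dx": 0,"dy": 0,"dz": 0,"rx": 0,"ry": 0,"rz": -0.15,"claw": 1},
  {"dx": 0,"dy": -2,"dz": -1,"rx": 0,"ry": 0,"rz": -0.3,"claw": 1},
  {"dx": 0,"dy": -5,"dz": -2,"rx": 0,"ry": 0,"rz": -0.45,"claw": 1},
  {"dx": 0,"dy": -8,"dz": -2,"rx": 0,"ry": 0,"rz": -0.6,"claw": 1},
  {"dx": 0,"dy": -11,"dz": -2,"rx": 0,"ry": 0,"rz": -0.75,"claw": 1},
])

```text
time: 43.9
tool_pos: [0.547, -0.2332, 0.3441]
tool_rot: [0.003, 0.998, -0.068, 0.006]
contact_force: [0.3, 0.4, -1.5]
gripper_width: 0.253
```

```bash
python3 - <<'E'
from kin import *
pr()
p,Rt=ins(cA,-.010,.012,85,.36,.1525,.008)
q,c=ik(p,Rt,[-.5,-.1,2.0,1.2,2.1,-.5]);print(q.round(2),c)
rows(p,Rt)
E
```

```text
t 43.9 J [-0.528 -0.07   1.549  0.     1.649  1.179] p [ 0.547  -0.2332  0.3441] F [ 0.3  0.4 -1.5] M [ 0.   -0.03  0.04] g 0.253
[[0.991, -0.136, 0.011], [-0.136, -0.991, -0.006], [0.012, 0.005, -1.0]]
ins: grip [0.539 0.07  0.36 ] tip [0.542 0.057 0.208] tip pot xy -0.023 0.012
[-0.44  0.16  1.72  1.25  2.14 -0.43] 1.2802162338427306e-26
  shift [ -5.12 -30.66  -1.73] turn [ 1.388  0.974 -1.491]  dist cm 31.1 ang 2.26
```

Emit:
play_rows([
  {"dx": 0,"dy": -1,"dz": 0,"rx": 0.05,"ry": 0.04,"rz": -0.13,"claw": 1},
  {"dx": 0,"dy": -3,"dz": 0,"rx": 0.11,"ry": 0.08,"rz": -0.26,"claw": 1},
  {"dx": 0,"dy": -5,"dz": 0,"rx": 0.17,"ry": 0.13,"rz": -0.38,"claw": 1},
  {"dx": 0,"dy": -7,"dz": 0,"rx": 0.24,"ry": 0.18,"rz": -0.5,"claw": 1},
  {"dx": 0,"dy": -9,"dz": 0,"rx": 0.3,"ry": 0.24,"rz": -0.62,"claw": 1},
])

```text
time: 44.4
tool_pos: [0.5592, -0.1433, 0.344]
tool_rot: [-0.135, 0.952, 0.242, 0.133]
contact_force: [0.1, 0.4, -0.2]
gripper_width: 0.256
```

```bash
python3 - <<'E'
from kin import *
pr()
p,Rt=ins(cA,-.010,.012,85,.36,.1525,.008)
rows(p,Rt)
E
```

```text
t 44.4 J [-0.564 -0.146  1.653  0.382  1.643  0.534] p [ 0.5592 -0.1433  0.344 ] F [ 0.1  0.4 -0.2] M [-0.17  0.1  -0.02] g 0.256
[[0.847, 0.497, 0.188], [0.425, -0.846, 0.321], [0.319, -0.192, -0.928]]
ins: grip [0.539 0.07  0.36 ] tip [0.542 0.057 0.208] tip pot xy -0.023 0.012
  shift [  8.06 -20.06   5.26] turn [ 0.904  0.876 -0.928]  dist cm 22.2 ang 1.56
```

Emit:
play_rows([
  {"dx": 0.7,"dy": -1.5,"dz": 0,"rx": 0.087,"ry": 0.084,"rz": -0.09,"claw": 1},
  {"dx": 1.5,"dy": -3,"dz": 0.5,"rx": 0.174,"ry": 0.168,"rz": -0.18,"claw": 1},
  {"dx": 2.5,"dy": -5,"dz": 1,"rx": 0.26,"ry": 0.25,"rz": -0.27,"claw": 1},
  {"dx": 3.5,"dy": -7,"dz": 1.5,"rx": 0.35,"ry": 0.335,"rz": -0.36,"claw": 1},
  {"dx": 4.5,"dy": -10,"dz": 2,"rx": 0.435,"ry": 0.42,"rz": -0.45,"claw": 1},
])

```text
time: 44.9
tool_pos: [0.5513, -0.0332, 0.359]
tool_rot: [-0.346, 0.777, 0.433, 0.297]
contact_force: [-0.2, -0.1, -1.2]
gripper_width: 0.258
```

```bash
python3 - <<'E'
from kin import *
pr()
p,Rt=ins(cA,-.010,.012,85,.36,.1525,.008)
rows(p,Rt)
E
```

```text
t 44.9 J [-0.599 -0.091  1.736  0.89   1.846  0.052] p [ 0.5513 -0.0332  0.359 ] F [-0.2 -0.1 -1.2] M [-0.47  0.07 -0.  ] g 0.258
[[0.448, 0.879, 0.161], [0.468, -0.384, 0.796], [0.761, -0.281, -0.584]]
ins: grip [0.539 0.07  0.36 ] tip [0.542 0.057 0.208] tip pot xy -0.023 0.012
  shift [ 4.6  -5.47  8.58] turn [ 0.471  0.458 -0.482]  dist cm 11.2 ang 0.81
```

Emit:
play_rows([
  {"dx": 1,"dy": -1,"dz": 1.5,"rx": 0.086,"ry": 0.084,"rz": -0.088,"claw": 1},
  {"dx": 2,"dy": -2,"dz": 3,"rx": 0.172,"ry": 0.168,"rz": -0.176,"claw": 1},
  {"dx": 3,"dy": -3,"dz": 5,"rx": 0.26,"ry": 0.25,"rz": -0.265,"claw": 1},
  {"dx": 4,"dy": -4.5,"dz": 7,"rx": 0.345,"ry": 0.335,"rz": -0.35,"claw": 1},
  {"dx": 4.6,"dy": -5.5,"dz": 8.6,"rx": 0.43,"ry": 0.42,"rz": -0.44,"claw": 1},
])

```text
time: 45.4
tool_pos: [0.537, 0.0786, 0.3594]
tool_rot: [-0.512, 0.495, 0.563, 0.42]
contact_force: [0.3, 0.6, -0.7]
gripper_width: 0.251
```

```bash
python3 - <<'E'
from kin import *
pr()
p,Rt=ins(cA,-.010,.012,85,.36,.1525,.008)
rows(p,Rt)
E
```

```text
t 45.4 J [-0.445  0.124  1.739  1.239  2.102 -0.388] p [0.537  0.0786 0.3594] F [ 0.3  0.6 -0.7] M [-0.53 -0.09 -0.06] g 0.251
[[0.014, 0.987, -0.16], [0.127, 0.157, 0.979], [0.992, -0.034, -0.123]]
ins: grip [0.539 0.07  0.36 ] tip [0.542 0.057 0.208] tip pot xy -0.023 0.012
  shift [-0.02  0.05 -0.1 ] turn [ 0.039  0.036 -0.038]  dist cm 0.1 ang 0.07
```

Emit:
play_rows([
  {"dx": 0,"dy": 0,"dz": 0,"rx": 0.039,"ry": 0.036,"rz": -0.038,"claw": 1},
  {"dx": 0,"dy": 0,"dz": 0,"rx": 0.039,"ry": 0.036,"rz": -0.038,"claw": 1},
])

```text
time: 45.6
tool_pos: [0.537, 0.0793, 0.3574]
tool_rot: [-0.525, 0.467, 0.57, 0.426]
contact_force: [0.3, -0.1, 0.2]
gripper_width: 0.253
```

```bash
python3 - <<'E'
from kin import *
pr()
tipcheck(cA,.1525,'pics/s46.png',.008,win=(90,280,230,400))
p,Rt=ins(cA,-.010,.012,85,.18,.1525,.008)
rows(p,Rt)
E
```

```text
t 45.6 J [-0.435  0.16   1.722  1.254  2.139 -0.428] p [0.537  0.0793 0.3574] F [ 0.3 -0.1  0.2] M [-0.54 -0.04  0.01] g 0.253
[[-0.013, 0.98, -0.2], [0.084, 0.2, 0.976], [0.996, -0.004, -0.085]]
ins: grip [0.539 0.07  0.18 ] tip [0.542 0.057 0.028] tip pot xy -0.023 0.012
  shift [-17.86   0.08   1.43] turn [-0.    -0.    -0.003]  dist cm 17.9 ang 0.0
```

Emit:
play_rows([
  {"dx": -3.5,"dy": 0,"dz": 0.3,"rx": 0,"ry": 0,"rz": 0,"claw": 1},
  {"dx": -7,"dy": 0,"dz": 0.6,"rx": 0,"ry": 0,"rz": 0,"claw": 1},
  {"dx": -10,"dy": 0,"dz": 0.9,"rx": 0,"ry": 0,"rz": 0,"claw": 1},
  {"dx": -13,"dy": 0.1,"dz": 1.1,"rx": 0,"ry": 0,"rz": 0,"claw": 1},
  {"dx": -15.5,"dy": 0.1,"dz": 1.3,"rx": 0,"ry": 0,"rz": 0,"claw": 1},
])

```text
time: 46.15
tool_pos: [0.538, 0.0777, 0.2023]
tool_rot: [-0.523, 0.468, 0.57, 0.427]
contact_force: [-0.2, -1.3, -1.0]
gripper_width: 0.25
```

```bash
python3 - <<'E'
from kin import *
pr()
p,Rt=ins(cA,-.010,.012,85,.178,.1525,.008)
rows(p,Rt)
cv2.imwrite('pics/w47.png',grab_frame('wrist'))
E
```

```text
t 46.15 J [-0.437  0.375  1.761  1.116  2.04  -0.702] p [0.538  0.0777 0.2023] F [-0.2 -1.3 -1. ] M [-0.54 -0.1  -0.04] g 0.25
[[-0.015, 0.98, -0.197], [0.088, 0.197, 0.976], [0.996, -0.003, -0.089]]
ins: grip [0.539 0.07  0.178] tip [0.542 0.057 0.026] tip pot xy -0.023 0.012
  shift [-2.49 -0.03  0.22] turn [ 0.002  0.002 -0.003]  dist cm 2.5 ang 0.0
```

Emit:
play_rows([
  {"dx": -1.2,"dy": 0,"dz": 0.1,"rx": 0,"ry": 0,"rz": 0,"claw": 1},
  {"dx": -2.3,"dy": 0,"dz": 0.2,"rx": 0,"ry": 0,"rz": 0,"claw": 1},
  {"dx": -2.3,"dy": 0,"dz": 0.2,"rx": 0,"ry": 0,"rz": 0,"claw": 0.65},
  {"dx": -2.3,"dy": 0,"dz": 0.2,"rx": 0,"ry": 0,"rz": 0,"claw": 0.55},
  {"dx": -2.3,"dy": 0,"dz": 0.2,"rx": 0,"ry": 0,"rz": 0,"claw": 0.5},
])

```text
time: 46.7
tool_pos: [0.5367, 0.0781, 0.1762]
tool_rot: [-0.524, 0.47, 0.569, 0.426]
contact_force: [0.3, -0.4, -0.4]
gripper_width: 0.497
```

```bash
python3 - <<'E'
from kin import *
pr()
cv2.imwrite('pics/w48.png',grab_frame('wrist'))
E
```

```text
t 46.7 J [-0.437  0.417  1.762  1.097  2.021 -0.74 ] p [0.5367 0.0781 0.1762] F [ 0.3 -0.4 -0.4] M [-0.46 -0.09  0.  ] g 0.497
[[-0.009, 0.98, -0.197], [0.088, 0.197, 0.976], [0.996, -0.008, -0.088]]
```

Emit:
play_rows([
  {"dx": 0,"dy": 0,"dz": 0,"rx": 0,"ry": 0,"rz": 0,"claw": 0.4},
  {"dx": 0,"dy": 0,"dz": -2,"rx": 0,"ry": 0,"rz": 0,"claw": 0.4},
  {"dx": 0,"dy": 0,"dz": -5,"rx": 0,"ry": 0,"rz": 0,"claw": 0.4},
  {"dx": 1,"dy": 0,"dz": -9,"rx": 0,"ry": -0.1,"rz": 0,"claw": 0.4},
  {"dx": 4,"dy": 0,"dz": -13,"rx": 0,"ry": -0.25,"rz": 0.0,"claw": 0.4},
])

```text
time: 47.25
tool_pos: [0.5604, -0.047, 0.2232]
tool_rot: [-0.452, 0.521, 0.627, 0.361]
contact_force: [1.2, -0.3, -0.2]
gripper_width: 0.597
```

```bash
python3 - <<'E'
from kin import *
pr()
rows([.55,-.28,.28],RA(20,0))
cv2.imwrite('pics/w49.png',grab_frame('wrist'))
E
```

```text
t 47.25 J [-0.57   0.368  1.592  0.882  2.076 -0.694] p [ 0.5604 -0.047   0.2232] F [ 1.2 -0.3 -0.2] M [-0.44 -0.15 -0.03] g 0.597
[[-0.048, 0.981, -0.19], [0.327, 0.195, 0.925], [0.944, -0.018, -0.33]]
  shift [ -2.21  -5.67 -23.22] turn [-0.878 -0.998  1.211]  dist cm 24.0 ang 1.8
```

Emit:
play_rows([
  {"dx": 1,"dy": -0.5,"dz": -4,"rx": -0.88,"ry": -1.0,"rz": 1.21,"claw": 0.4},
  {"dx": 1,"dy": -1,"dz": -8,"rx": -0.88,"ry": -1.0,"rz": 1.21,"claw": 0.4},
  {"dx": 0,"dy": -2,"dz": -12,"rx": -0.88,"ry": -1.0,"rz": 1.21,"claw": 0.4},
  {"dx": -1,"dy": -3,"dz": -16,"rx": -0.88,"ry": -1.0,"rz": 1.21,"claw": 0.4},
  {"dx": -2,"dy": -4,"dz": -20,"rx": -0.88,"ry": -1.0,"rz": 1.21,"claw": 0.4},
])

```text
time: 47.8
tool_pos: [0.5637, -0.2544, 0.2894]
tool_rot: [-0.281, 0.794, 0.483, 0.238]
contact_force: [1.1, -1.3, -1.3]
gripper_width: 0.598
```

```bash
python3 - <<'E'
from kin import *
pr()
rows([.562,-.39,.25],RA(-20,0))
E
```

```text
t 47.8 J [-0.8    0.222  1.456  0.619  1.907 -0.247] p [ 0.5637 -0.2544  0.2894] F [ 1.1 -1.3 -1.3] M [-0.28  0.05 -0.  ] g 0.598
[[0.42, 0.901, 0.107], [0.634, -0.376, 0.676], [0.649, -0.217, -0.729]]
  shift [-11.22   5.79  -6.31] turn [-0.709 -0.413  1.368]  dist cm 14.1 ang 1.6
```

Emit:
play_rows([
  {"dx": -2.2,"dy": 1.1,"dz": -1.2,"rx": -0.709,"ry": -0.411,"rz": 1.367,"claw": 0.4},
  {"dx": -4.5,"dy": 2.3,"dz": -2.5,"rx": -0.709,"ry": -0.411,"rz": 1.367,"claw": 0.4},
  {"dx": -7,"dy": 3.5,"dz": -4,"rx": -0.709,"ry": -0.411,"rz": 1.367,"claw": 0.4},
  {"dx": -9,"dy": 4.6,"dz": -5,"rx": -0.709,"ry": -0.411,"rz": 1.367,"claw": 0.4},
  {"dx": -11.2,"dy": 5.8,"dz": -6.3,"rx": -0.709,"ry": -0.411,"rz": 1.367,"claw": 0.4},
])

```text
time: 48.3
tool_pos: [0.5616, -0.3917, 0.2505]
tool_rot: [-0.162, 0.959, 0.187, 0.137]
contact_force: [0.5, -0.4, 0.6]
gripper_width: 0.604
```

```bash
python3 - <<'E'
from kin import *
pr()
rows([.5635,-.405,.2],RA(-75,0))
E
```

```text
t 48.3 J [-0.879  0.242  1.414  0.398  1.642  0.304] p [ 0.5616 -0.3917  0.2505] F [ 0.5 -0.4  0.6] M [-0.14  0.1  -0.02] g 0.604
[[0.892, 0.403, 0.203], [0.314, -0.878, 0.362], [0.324, -0.259, -0.91]]
  shift [-1.88  2.55  4.16] turn [-0.482 -0.023  1.666]  dist cm 5.2 ang 1.73
```

Emit:
play_rows([
  {"dx": -1.8,"dy": 2.4,"dz": 3,"rx": -0.482,"ry": -0.023,"rz": 1.666,"claw": 0.4},
  {"dx": -1.8,"dy": 2.4,"dz": 3,"rx": -0.482,"ry": -0.023,"rz": 1.666,"claw": 0.4},
  {"dx": -1.8,"dy": 2.4,"dz": 3,"rx": -0.482,"ry": -0.023,"rz": 1.666,"claw": 0.4},
  {"dx": -1.8,"dy": 2.4,"dz": 3,"rx": -0.482,"ry": -0.023,"rz": 1.666,"claw": 0.4},
  {"dx": -1.8,"dy": 2.4,"dz": 3,"rx": -0.482,"ry": -0.023,"rz": 1.666,"claw": 0.4},
])

```text
time: 48.8
tool_pos: [0.5608, -0.4084, 0.2117]
tool_rot: [-0.101, 0.975, -0.177, 0.085]
contact_force: [0.1, 0.0, 0.1]
gripper_width: 0.599
```

```bash
python3 - <<'E'
from kin import *
pr()
rows([.5635,-.405,.14],RA(-75,0))
E
```

```text
t 48.8 J [-0.844  0.196  1.506  0.268  1.434  1.05 ] p [ 0.5608 -0.4084  0.2117] F [0.1 0.  0.1] M [-0.09  0.06  0.01] g 0.599
[[0.923, -0.328, 0.202], [-0.362, -0.917, 0.167], [0.131, -0.227, -0.965]]
  shift [-0.81  1.23  7.03] turn [-0.275 -0.013  0.944]  dist cm 7.2 ang 0.98
```

Emit:
play_rows([
  {"dx": -0.3,"dy": 0.5,"dz": 2,"rx": -0.275,"ry": -0.013,"rz": 0.944,"claw": 0.4},
  {"dx": -0.6,"dy": 1,"dz": 4,"rx": -0.275,"ry": -0.013,"rz": 0.944,"claw": 0.4},
  {"dx": -0.8,"dy": 1.2,"dz": 6,"rx": -0.275,"ry": -0.013,"rz": 0.944,"claw": 0.4},
  {"dx": -0.8,"dy": 1.2,"dz": 7,"rx": -0.275,"ry": -0.013,"rz": 0.944,"claw": 0.4},
  {"dx": -0.8,"dy": 1.2,"dz": 7,"rx": -0.275,"ry": -0.013,"rz": 0.944,"claw": 0.4},
])

```text
time: 49.3
tool_pos: [0.5624, -0.4041, 0.138]
tool_rot: [-0.026, 0.856, -0.516, 0.019]
contact_force: [0.4, 0.1, 0.4]
gripper_width: 0.599
```

```bash
python3 - <<'E'
from kin import *
pr()
rows([.5635,-.405,.13],RA(-75,0))
cv2.imwrite('pics/w50.png',grab_frame('wrist'))
E
```

```text
t 49.3 J [-0.754  0.256  1.548  0.06   1.312  1.886] p [ 0.5624 -0.4041  0.138 ] F [0.4 0.1 0.4] M [-0.01  0.01 -0.04] g 0.599
[[0.467, -0.882, 0.059], [-0.884, -0.467, 0.024], [0.006, -0.064, -0.998]]
  shift [ 0.12 -0.    0.81] turn [-0.064  0.001  0.225]  dist cm 0.8 ang 0.23
```

```bash
python3 - <<'E'
from kin import *
m,e=line2(cam('wrist'),(344,161),(318,290))
az=np.degrees(np.arctan2(e[1],e[0]))
rows([m[0],m[1],.03],RA(az-180,0))
E
```

```text
butt [ 0.5803 -0.4476] front [ 0.5552 -0.3656] len 0.0858 mid [ 0.5677 -0.4066] az tip 107.0
  shift [ 0.31  0.46 10.94] turn [-0.065 -0.002  0.187]  dist cm 11.0 ang 0.2
```

Emit:
play_rows([
  {"dx": 0.1,"dy": 0.3,"dz": 3,"rx": -0.065,"ry": 0,"rz": 0.187,"claw": 0.4},
  {"dx": 0.3,"dy": 0.4,"dz": 6,"rx": -0.065,"ry": 0,"rz": 0.187,"claw": 0.4},
  {"dx": 0.3,"dy": 0.4,"dz": 9,"rx": -0.065,"ry": 0,"rz": 0.187,"claw": 0.4},
  {"dx": 0.3,"dy": 0.4,"dz": 10.5,"rx": -0.065,"ry": 0,"rz": 0.187,"claw": 0.45},
  {"dx": 0.3,"dy": 0.4,"dz": 10.5,"rx": -0.065,"ry": 0,"rz": 0.187,"claw": 0.45},
])

```text
time: 49.85
tool_pos: [0.5663, -0.4054, 0.0316]
tool_rot: [0.0, 0.804, -0.595, -0.002]
contact_force: [0.4, 0.3, -0.8]
gripper_width: 0.547
```

```bash
python3 - <<'E'
from kin import *
pr()
rows([.5677,-.4066,.001],RA(107-180,0))
cv2.imwrite('pics/w51.png',grab_frame('wrist'))
E
```

```text
t 49.85 J [-7.280e-01  3.990e-01  1.561e+00 -1.000e-03  1.186e+00  2.117e+00] p [ 0.5663 -0.4054  0.0316] F [ 0.4  0.3 -0.8] M [-0.02  0.   -0.01] g 0.547
[[0.293, -0.956, -0.003], [-0.956, -0.293, 0.002], [-0.003, 0.003, -1.0]]
  shift [ 0.17 -0.11  3.06] turn [0.003 0.003 0.   ]  dist cm 3.1 ang 0.0
```

Emit:
play_rows([
  {"dx": 0.1,"dy": 0,"dz": 1.5,"rx": 0,"ry": 0.003,"rz": 0,"claw": 0.45},
  {"dx": 0.2,"dy": 0,"dz": 2.9,"rx": 0,"ry": 0.003,"rz": 0,"claw": 0.5},
  {"dx": 0.2,"dy": 0,"dz": 2.9,"rx": 0,"ry": 0.003,"rz": 0,"claw": 0.5},
  {"dx": 0.2,"dy": 0,"dz": 2.9,"rx": 0,"ry": 0.003,"rz": 0,"claw": 0.5},
])

```text
time: 50.3
tool_pos: [0.5676, -0.4081, 0.0044]
tool_rot: [0.001, 0.804, -0.595, 0.001]
contact_force: [0.1, -0.9, -0.6]
gripper_width: 0.498
```

```bash
python3 - <<'E'
from kin import *
pr()
E
```

```text
t 50.3 J [-0.729  0.436  1.564 -0.003  1.14   2.117] p [ 0.5676 -0.4081  0.0044] F [ 0.1 -0.9 -0.6] M [ 0.01 -0.03  0.  ] g 0.498
[[0.293, -0.956, -0.001], [-0.956, -0.293, -0.003], [0.002, 0.001, -1.0]]
```

Emit:
play_rows([
  {"dx": 0,"dy": 0,"dz": 0.2,"rx": -0.001,"ry": 0,"rz": 0,"claw": 0.5},
  {"dx": 0,"dy": 0,"dz": 0.2,"rx": 0,"ry": 0,"rz": 0,"claw": 0.7},
  {"dx": 0,"dy": 0,"dz": 0.2,"rx": 0,"ry": 0,"rz": 0,"claw": 1},
  {"dx": 0,"dy": 0,"dz": 0.2,"rx": 0,"ry": 0,"rz": 0,"claw": 1},
])

```text
time: 50.7
tool_pos: [0.568, -0.4084, 0.003]
tool_rot: [0.001, 0.804, -0.595, 0.001]
contact_force: [-0.5, 0.1, 0.4]
gripper_width: 0.24
```

Emit:
play_rows([
  {"dx": 0,"dy": 0,"dz": -2,"rx": 0,"ry": 0,"rz": 0,"claw": 1},
  {"dx": 0,"dy": 0,"dz": -6,"rx": 0,"ry": 0,"rz": 0,"claw": 1},
  {"dx": 0,"dy": 0,"dz": -11,"rx": 0,"ry": 0,"rz": 0,"claw": 1},
  {"dx": 0,"dy": 0,"dz": -16,"rx": 0,"ry": 0,"rz": 0,"claw": 1},
  {"dx": 0,"dy": 0,"dz": -21,"rx": 0,"ry": 0,"rz": 0,"claw": 1},
])

```text
time: 51.2
tool_pos: [0.5677, -0.4074, 0.2166]
tool_rot: [0.001, 0.804, -0.595, 0.002]
contact_force: [0.1, -2.1, -1.1]
gripper_width: 0.24
```

Emit:
play_rows([
  {"dx": -1,"dy": 0,"dz": -2,"rx": 0,"ry": 0,"rz": -0.15,"claw": 1},
  {"dx": -3,"dy": 0,"dz": -4,"rx": 0,"ry": 0,"rz": -0.3,"claw": 1},
  {"dx": -5,"dy": -1,"dz": -6,"rx": 0,"ry": 0,"rz": -0.45,"claw": 1},
  {"dx": -8,"dy": -2,"dz": -8,"rx": 0,"ry": 0,"rz": -0.6,"claw": 1},
  {"dx": -11,"dy": -3,"dz": -10,"rx": 0,"ry": 0,"rz": -0.75,"claw": 1},
])

```text
time: 51.7
tool_pos: [0.5636, -0.2919, 0.3184]
tool_rot: [0.002, 0.967, -0.256, 0.002]
contact_force: [-0.7, 0.8, -0.8]
gripper_width: 0.242
```

```bash
python3 - <<'E'
from kin import *
pr()
cv2.imwrite('pics/w52.png',grab_frame('wrist'))
E
```

```text
t 51.7 J [-0.594  0.036  1.487 -0.003  1.614  1.495] p [ 0.5636 -0.2919  0.3184] F [-0.7  0.8 -0.8] M [ 0.03 -0.05  0.01] g 0.242
[[0.869, -0.495, 0.002], [-0.495, -0.869, -0.005], [0.005, 0.003, -1.0]]
```

Emit:
play_rows([
  {"dx": 0,"dy": 0,"dz": -1,"rx": 0,"ry": 0,"rz": -0.15,"claw": 1},
  {"dx": 0,"dy": -2,"dz": -2,"rx": 0,"ry": 0,"rz": -0.3,"claw": 1},
  {"dx": 0,"dy": -4,"dz": -3,"rx": 0,"ry": 0,"rz": -0.45,"claw": 1},
  {"dx": 0,"dy": -6,"dz": -4,"rx": 0,"ry": 0,"rz": -0.6,"claw": 1},
  {"dx": 0,"dy": -8,"dz": -5,"rx": 0,"ry": 0,"rz": -0.75,"claw": 1},
])

```text
time: 52.25
tool_pos: [0.604, -0.2172, 0.3754]
tool_rot: [0.003, 0.993, 0.116, 0.005]
contact_force: [-0.3, 0.7, -0.2]
gripper_width: 0.244
```

```bash
python3 - <<'E'
from kin import *
pr()
p,Rt=ins(cA,-.012,-.015,85,.39,.1625,.008)
q,c=ik(p,Rt,[-.5,-.1,2.0,1.2,2.1,-.5]);print(q.round(2),c)
rows(p,Rt)
E
```

```text
t 52.25 J [-4.61e-01  4.00e-02  1.39e+00 -1.00e-03  1.70e+00  8.78e-01] p [ 0.604  -0.2172  0.3754] F [-0.3  0.7 -0.2] M [-0.01  0.03 -0.02] g 0.244
[[0.973, 0.229, 0.01], [0.23, -0.973, -0.006], [0.008, 0.008, -1.0]]
ins: grip [0.566 0.073 0.39 ] tip [0.569 0.059 0.228] tip pot xy -0.026 -0.015
[-0.41  0.18  1.64  1.3   2.14 -0.36] 5.981922484044645e-23
  shift [  3.02 -29.92  -1.6 ] turn [ 1.133  1.158 -1.216]  dist cm 30.1 ang 2.03
```

Emit:
play_rows([
  {"dx": 0,"dy": -1,"dz": -1,"rx": 0.083,"ry": 0.086,"rz": -0.09,"claw": 1},
  {"dx": 0,"dy": -3,"dz": -2,"rx": 0.166,"ry": 0.172,"rz": -0.18,"claw": 1},
  {"dx": 0.5,"dy": -5,"dz": -2,"rx": 0.25,"ry": 0.256,"rz": -0.27,"claw": 1},
  {"dx": 0.5,"dy": -7,"dz": -2,"rx": 0.335,"ry": 0.342,"rz": -0.36,"claw": 1},
  {"dx": 0.5,"dy": -10,"dz": -2,"rx": 0.42,"ry": 0.428,"rz": -0.45,"claw": 1},
])

```text
time: 52.75
tool_pos: [0.5852, -0.1186, 0.3967]
tool_rot: [-0.223, 0.898, 0.328, 0.189]
contact_force: [-0.4, -0.1, -1.6]
gripper_width: 0.245
```

```bash
python3 - <<'E'
from kin import *
pr()
p,Rt=ins(cA,-.012,-.015,85,.39,.1625,.008)
rows(p,Rt)
E
```

```text
t 52.75 J [-0.588 -0.064  1.536  0.59   1.784  0.377] p [ 0.5852 -0.1186  0.3967] F [-0.4 -0.1 -1.6] M [-0.28  0.12 -0.01] g 0.245
[[0.714, 0.673, 0.193], [0.505, -0.686, 0.524], [0.486, -0.277, -0.829]]
ins: grip [0.566 0.073 0.39 ] tip [0.569 0.059 0.228] tip pot xy -0.026 -0.015
  shift [  8.24 -14.88  10.68] turn [ 0.715  0.729 -0.764]  dist cm 20.1 ang 1.28
```

Emit:
play_rows([
  {"dx": 0.5,"dy": -1.5,"dz": 0.5,"rx": 0.083,"ry": 0.086,"rz": -0.09,"claw": 1},
  {"dx": 1.5,"dy": -3,"dz": 1.5,"rx": 0.166,"ry": 0.172,"rz": -0.18,"claw": 1},
  {"dx": 2.5,"dy": -5,"dz": 2.5,"rx": 0.25,"ry": 0.256,"rz": -0.27,"claw": 1},
  {"dx": 3.5,"dy": -7,"dz": 3.5,"rx": 0.335,"ry": 0.342,"rz": -0.36,"claw": 1},
  {"dx": 4.5,"dy": -9,"dz": 5,"rx": 0.42,"ry": 0.428,"rz": -0.45,"claw": 1},
])

```text
time: 53.25
tool_pos: [0.5659, -0.0078, 0.404]
tool_rot: [-0.417, 0.678, 0.496, 0.346]
contact_force: [0.9, -0.6, -0.7]
gripper_width: 0.242
```

```bash
python3 - <<'E'
from kin import *
pr()
p,Rt=ins(cA,-.012,-.015,85,.39,.1625,.008)
rows(p,Rt)
E
```

```text
t 53.25 J [-0.567  0.012  1.641  1.06   1.989 -0.056] p [ 0.5659 -0.0078  0.404 ] F [ 0.9 -0.6 -0.7] M [-0.53  0.02 -0.01] g 0.242
[[0.269, 0.962, 0.056], [0.383, -0.16, 0.91], [0.884, -0.223, -0.412]]
ins: grip [0.566 0.073 0.39 ] tip [0.569 0.059 0.228] tip pot xy -0.026 -0.015
  shift [ 2.07 -1.23  8.68] turn [ 0.295  0.302 -0.31 ]  dist cm 9.0 ang 0.52
```

Emit:
play_rows([
  {"dx": 0.5,"dy": -0.3,"dz": 2.5,"rx": 0.08,"ry": 0.08,"rz": -0.085,"claw": 1},
  {"dx": 1,"dy": -0.7,"dz": 5,"rx": 0.16,"ry": 0.165,"rz": -0.17,"claw": 1},
  {"dx": 2,"dy": -1.2,"dz": 8,"rx": 0.24,"ry": 0.25,"rz": -0.255,"claw": 1},
  {"dx": 2.1,"dy": -1.2,"dz": 8.7,"rx": 0.295,"ry": 0.302,"rz": -0.31,"claw": 1},
  {"dx": 2.1,"dy": -1.2,"dz": 8.7,"rx": 0.295,"ry": 0.302,"rz": -0.31,"claw": 1},
])

```text
time: 53.75
tool_pos: [0.5646, 0.0825, 0.3877]
tool_rot: [-0.525, 0.467, 0.57, 0.426]
contact_force: [0.4, -0.5, -1.0]
gripper_width: 0.245
```

```bash
python3 - <<'E'
from kin import *
pr()
tipcheck(cA,.1625,'pics/s53.png',.008,win=(90,280,230,400))
p,Rt=ins(cA,-.012,-.015,85,.19,.1625,.008)
rows(p,Rt)
E
```

```text
t 53.75 J [-0.412  0.185  1.638  1.298  2.136 -0.356] p [0.5646 0.0825 0.3877] F [ 0.4 -0.5 -1. ] M [-0.58 -0.13  0.06] g 0.245
[[-0.013, 0.979, -0.201], [0.085, 0.202, 0.976], [0.996, -0.004, -0.086]]
ins: grip [0.566 0.073 0.19 ] tip [0.569 0.059 0.028] tip pot xy -0.026 -0.015
  shift [-19.9    0.02   1.7 ] turn [-0.001  0.001 -0.003]  dist cm 20.0 ang 0.0
```

Emit:
play_rows([
  {"dx": -3.5,"dy": -0.1,"dz": 0.3,"rx": 0,"ry": 0,"rz": 0,"claw": 1},
  {"dx": -7,"dy": -0.2,"dz": 0.6,"rx": 0,"ry": 0,"rz": 0,"claw": 1},
  {"dx": -9.5,"dy": -0.2,"dz": 0.8,"rx": 0,"ry": 0,"rz": 0,"claw": 1},
  {"dx": -11.5,"dy": -0.2,"dz": 1,"rx": 0,"ry": 0,"rz": 0,"claw": 1},
  {"dx": -12.5,"dy": -0.2,"dz": 1.1,"rx": 0,"ry": 0,"rz": 0,"claw": 1},
])

```text
time: 54.3
tool_pos: [0.5624, 0.0802, 0.2632]
tool_rot: [-0.523, 0.468, 0.57, 0.426]
contact_force: [0.6, -1.1, 0.2]
gripper_width: 0.247
```

```bash
python3 - <<'E'
from kin import *
pr()
p,Rt=ins(cA,-.012,-.013,85,.19,.1625,.008)
rows(p,Rt)
cv2.imwrite('pics/w54.png',grab_frame('wrist'))
tipcheck(cA,.1625,'pics/s54.png',.008,win=(90,280,230,400))
E
```

```text
t 54.3 J [-0.417  0.326  1.699  1.181  2.07  -0.58 ] p [0.5624 0.0802 0.2632] F [ 0.6 -1.1  0.2] M [-0.58 -0.11  0.01] g 0.247
[[-0.014, 0.98, -0.198], [0.089, 0.198, 0.976], [0.996, -0.004, -0.09]]
ins: grip [0.564 0.073 0.19 ] tip [0.567 0.059 0.028] tip pot xy -0.026 -0.013
  shift [-7.36  0.05  0.71] turn [ 0.001  0.003 -0.004]  dist cm 7.4 ang 0.01
```

```bash
python3 - <<'E'
from kin import *
S=cam('scene')
def pp(u,v,z,c=cA):
    X=onz(S,(230+(u+.5)/3-.5,90+(v+.5)/3-.5),z); r=X[:2]-c; print((u,v,z),'px',(r@dpot[:2]).round(4),'py',(r@yp[:2]).round(4))
for z in (.19,.2,.21): pp(295,315,z)
pp(292,403,.13); pp(319,376,.135); pp(330,262,.23)
st=json.loads([l for l in open('log.txt')][-1])
# w49 wrist view cross-check
for l in open('log.txt'):
    l=json.loads(l)
    if abs(l[1][0]-.5604)<6e-5 and abs(l[1][1]+.047)<6e-5: W=cam('wrist',{'tool_pos':np.array(l[1]),'tool_rot':np.array(l[2])})
P,e=tri([(W,(317,212)),(S,(230+295/3,90+315/3))]);r=P[:2]-cA;print('aC top tri',P.round(4),np.round(e,4),'px',r@dpot[:2],'py',r@yp[:2])
P,e=tri([(W,(324,313)),(S,(230+292/3,90+403/3))]);r=P[:2]-cA;print('aC ferrule',P.round(4),np.round(e,4),'px',r@dpot[:2],'py',r@yp[:2])
E
```

```text
(295, 315, 0.19) px -0.0015 py 0.0181
(295, 315, 0.2) px -0.0085 py 0.0143
(295, 315, 0.21) px -0.0156 py 0.0104
(292, 403, 0.13) px -0.0311 py 0.0054
(319, 376, 0.135) px -0.0041 py -0.0022
(330, 262, 0.23) px 0.0219 py 0.0033
aC top tri [0.532  0.0772 0.1894] [0.0003 0.0003] px -0.0013438715904858995 py 0.017605441456100872
aC ferrule [0.5394 0.0628 0.1103] [0.0025 0.0025] px -0.016854489320741874 py 0.013187876010546612
```

```bash
python3 - <<'E'
from kin import *
p,Rt=ins(cA,-.020,-.015,90,.2632-.0,.1625,.008); rows(p,Rt)
p,Rt=ins(cA,-.020,-.015,90,.20,.1625,.008); q,c=ik(p,Rt,monitor.state()['joint_pos']);print(q.round(2),c);rows(p,Rt)
E
```

```text
ins: grip [0.568 0.065 0.263] tip [0.568 0.065 0.101] tip pot xy -0.02 -0.015
  shift [-0.1   0.22 -0.77] turn [ 0.001  0.089 -0.004]  dist cm 0.8 ang 0.09
ins: grip [0.568 0.065 0.2  ] tip [0.568 0.065 0.037] tip pot xy -0.02 -0.015
[-0.43  0.47  1.68  1.19  2.08 -0.69] 1.3846695514088026e-19
  shift [-6.4   0.24 -0.21] turn [ 0.001  0.089 -0.004]  dist cm 6.4 ang 0.09
```

Emit:
play_rows([
  {"dx": -0.1,"dy": 0.1,"dz": -0.4,"rx": 0,"ry": 0.045,"rz": 0,"claw": 1},
  {"dx": -0.1,"dy": 0.2,"dz": -0.8,"rx": 0,"ry": 0.089,"rz": 0,"claw": 1},
  {"dx": -2,"dy": 0.2,"dz": -0.6,"rx": 0,"ry": 0.089,"rz": 0,"claw": 1},
  {"dx": -4,"dy": 0.2,"dz": -0.4,"rx": 0,"ry": 0.089,"rz": 0,"claw": 1},
  {"dx": -6.2,"dy": 0.2,"dz": -0.2,"rx": 0,"ry": 0.089,"rz": 0,"claw": 1},
])

```text
time: 54.9
tool_pos: [0.5666, 0.0726, 0.203]
tool_rot: [0.547, -0.448, -0.547, -0.448]
contact_force: [-0.2, 0.5, -1.1]
gripper_width: 0.241
```

```bash
python3 - <<'E'
from kin import *
pr()
p,Rt=ins(cA,-.020,-.015,90,.20,.1625,.008);rows(p,Rt)
cv2.imwrite('pics/w55.png',grab_frame('wrist'))
tipcheck(cA,.1625,'pics/s55.png',.008,win=(90,280,230,400))
E
```

```text
t 54.9 J [-0.427  0.469  1.684  1.192  2.082 -0.682] p [0.5666 0.0726 0.203 ] F [-0.2  0.5 -1.1] M [-0.56 -0.11 -0.01] g 0.241
[[0.001, 0.98, -0.198], [0.001, 0.198, 0.98], [1.0, -0.001, -0.0]]
ins: grip [0.568 0.065 0.2  ] tip [0.568 0.065 0.037] tip pot xy -0.02 -0.015
  shift [-0.3  -0.04  0.07] turn [ 0.002  0.    -0.001]  dist cm 0.3 ang 0.0
```

Emit:
play_rows([
  {"dx": -0.4,"dy": 0,"dz": 0,"rx": 0,"ry": 0,"rz": 0,"claw": 1},
  {"dx": -0.8,"dy": 0,"dz": 0,"rx": 0,"ry": 0,"rz": 0,"claw": 1},
  {"dx": -1.0,"dy": 0,"dz": 0,"rx": 0,"ry": 0,"rz": 0,"claw": 1},
  {"dx": -1.0,"dy": 0,"dz": 0,"rx": 0,"ry": 0,"rz": 0,"claw": 1},
])

```text
time: 55.4
tool_pos: [0.5653, 0.0732, 0.1909]
tool_rot: [0.549, -0.449, -0.545, -0.446]
contact_force: [0.2, -0.2, -0.6]
gripper_width: 0.241
```

Emit:
play_rows([
  {"dx": 0,"dy": 0,"dz": 0,"rx": 0,"ry": 0,"rz": 0,"claw": 0.7},
  {"dx": 0,"dy": 0,"dz": 0,"rx": 0,"ry": 0,"rz": 0,"claw": 0.65},
  {"dx": 0,"dy": 0,"dz": 0,"rx": 0,"ry": 0,"rz": 0,"claw": 0.62},
  {"dx": 0,"dy": 0,"dz": 0,"rx": 0,"ry": 0,"rz": 0,"claw": 0.6},
  {"dx": 0,"dy": 0,"dz": 0,"rx": 0,"ry": 0,"rz": 0,"claw": 0.6},
])

```text
time: 55.9
tool_pos: [0.5654, 0.0732, 0.1911]
tool_rot: [0.549, -0.449, -0.545, -0.447]
contact_force: [1.1, 0.1, -0.1]
gripper_width: 0.396
```

```bash
python3 - <<'E'
from plant import grab_frame
import cv2
cv2.imwrite('pics/w56.png',grab_frame('wrist'));cv2.imwrite('pics/s56.png',grab_frame('scene'))
E
```

```text
(no output)
```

View pics/w56.png

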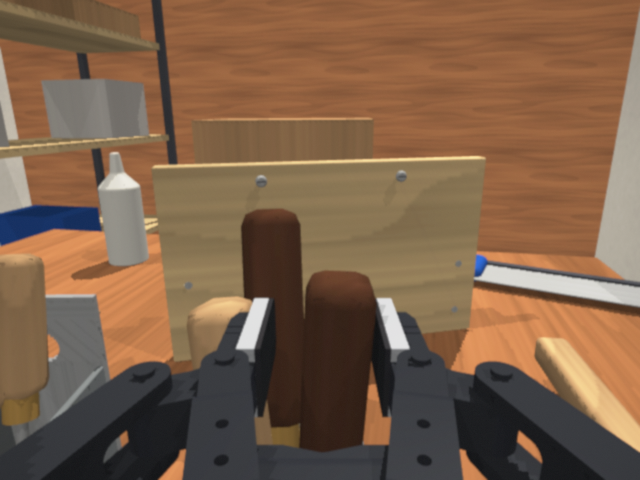

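View pics/s56.png

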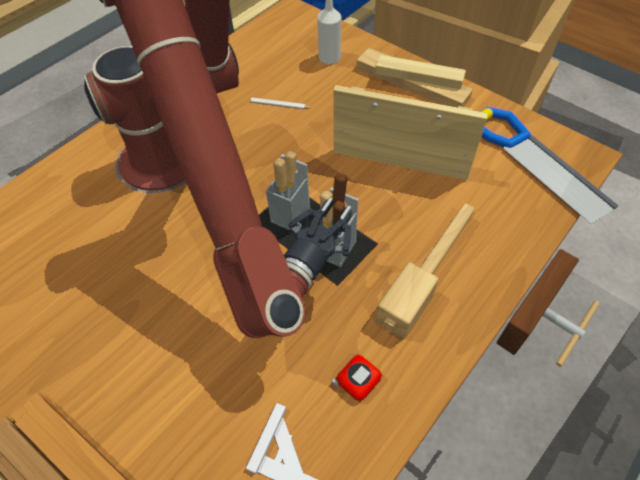

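The driver (top at 340,275 in the wrist view) has dropped in and stands between the open fingers. I'll back straight out.

Emit:
play_rows([
  {"dx": 0,"dy": 0,"dz": -1,"rx": 0,"ry": 0,"rz": 0,"claw": 0.58},
  {"dx": 0,"dy": 0,"dz": -2.5,"rx": 0,"ry": 0,"rz": 0,"claw": 0.58},
  {"dx": 0,"dy": 0,"dz": -4.5,"rx": 0,"ry": 0,"rz": 0,"claw": 0.58},
  {"dx": 0.5,"dy": 0,"dz": -7,"rx": 0,"ry": 0,"rz": 0,"claw": 0.58},
  {"dx": 2,"dy": 0,"dz": -10,"rx": 0,"ry": -0.1,"rz": 0,"claw": 0.58},
])

```text
time: 56.5
tool_pos: [0.5839, -0.0262, 0.2063]
tool_rot: [-0.524, 0.472, 0.569, 0.422]
contact_force: [0.6, 0.3, -0.1]
gripper_width: 0.422
```

Emit:
play_rows([
  {"dx": 2,"dy": 0,"dz": -3,"rx": 0,"ry": -0.1,"rz": 0,"claw": 0.58},
  {"dx": 5,"dy": 0,"dz": -6,"rx": 0,"ry": -0.2,"rz": 0,"claw": 0.58},
  {"dx": 8,"dy": 0,"dz": -9,"rx": 0,"ry": -0.3,"rz": 0,"claw": 0.58},
  {"dx": 10,"dy": 0,"dz": -11,"rx": 0,"ry": -0.4,"rz": 0,"claw": 0.58},
  {"dx": 10,"dy": 0,"dz": -11,"rx": 0,"ry": -0.4,"rz": 0,"claw": 0.58},
])

```text
time: 57.0
tool_pos: [0.6072, -0.1281, 0.3243]
tool_rot: [-0.394, 0.547, 0.665, 0.321]
contact_force: [0.1, 1.2, 1.8]
gripper_width: 0.418
```

```bash
python3 - <<'E'
from plant import grab_frame, monitor
import cv2
for n,c in zip(['w57','s57','t57'],['wrist','scene','top']): cv2.imwrite(f'pics/{n}.png',grab_frame(c))
s=monitor.state();print(s['time'],s['tool_pos'],s['contact_force'])
E
```

```text
57.15 [ 0.60503801 -0.12494252  0.31542448] [-0.07510835 -0.06046095 -1.18361886]
```

View pics/w57.png

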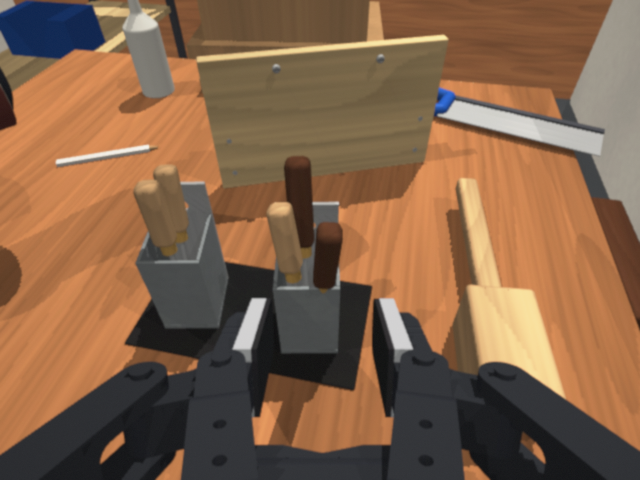

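View pics/s57.png

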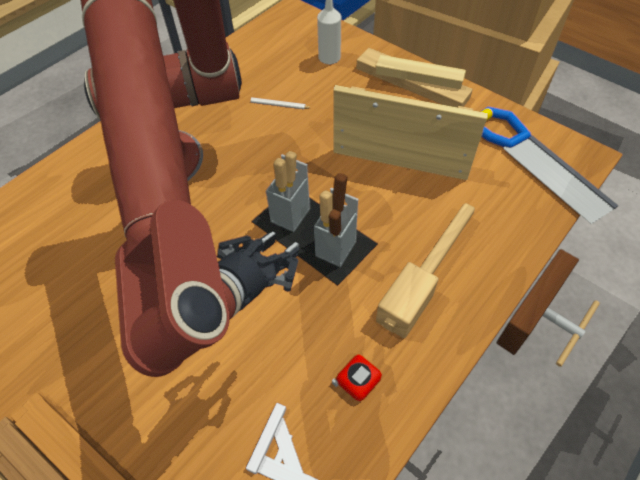

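View pics/t57.png

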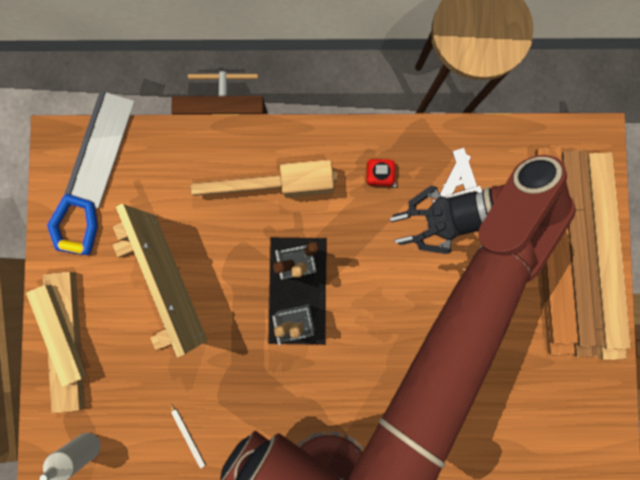

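The wrist view shows pot B at (185,265) with two awls and pot A at (308,300) with one awl and two drivers, all handle up. The top view shows both pots inside the mat outline, and the scene view shows no tools left on the bench. Before handing in, I'll check the bystanders against the first pictures and let the arm settle.

Emit:
play_rows([
  {"dx": 0,"dy": 0,"dz": -2,"rx": 0,"ry": 0,"rz": 0,"claw": 0.58},
  {"dx": 0,"dy": 0,"dz": -2,"rx": 0,"ry": 0,"rz": 0,"claw": 0.58},
  {"dx": 0,"dy": 0,"dz": -2,"rx": 0,"ry": 0,"rz": 0,"claw": 0.58},
  {"dx": 0,"dy": 0,"dz": -2,"rx": 0,"ry": 0,"rz": 0,"claw": 0.58},
  {"dx": 0,"dy": 0,"dz": -2,"rx": 0,"ry": 0,"rz": 0,"claw": 0.58},
])

```text
time: 57.65
tool_pos: [0.6084, -0.1415, 0.324]
tool_rot: [-0.402, 0.547, 0.661, 0.32]
contact_force: [-0.1, 0.5, 0.1]
gripper_width: 0.419
```

```bash
ls -tr pics | head -8; python3 - <<'E'
import cv2,glob,os,numpy as np
f=sorted(glob.glob('pics/*.png'),key=os.path.getmtime)[:8]
b=cv2.imread('pics/s57.png')
for n in f:
    a=cv2.imread(n)
    if a.shape!=b.shape: continue
    for nm,(x0,y0,x1,y1) in dict(mallet=(375,200,475,340),tape=(330,350,385,400),sq=(245,400,320,480)).items():
        for tag,bb in(('s',b),('t',cv2.imread('pics/t57.png'))):
            if tag=='t': x0,y0,x1,y1=dict(mallet=(185,150,345,205),tape=(362,155,402,192),sq=(440,145,485,185))[nm]
            print(n,nm,tag,round(float(np.abs(a[y0:y1,x0:x1].astype(int)-bb[y0:y1,x0:x1]).mean()),1))
E
```

```text
scene0.png
top0.png
wrist0.png
s_pots.png
t_pots.png
w1.png
w1c.png
w1d.png
pics/scene0.png mallet s 12.0
pics/scene0.png mallet t 36.5
pics/scene0.png tape s 4.7
pics/scene0.png tape t 41.0
pics/scene0.png sq s 10.4
pics/scene0.png sq t 68.9
pics/top0.png mallet s 30.3
pics/top0.png mallet t 11.1
pics/top0.png tape s 35.1
pics/top0.png tape t 4.9
pics/top0.png sq s 90.6
pics/top0.png sq t 11.0
pics/wrist0.png mallet s 47.8
pics/wrist0.png mallet t 36.1
pics/wrist0.png tape s 39.2
pics/wrist0.png tape t 48.6
pics/wrist0.png sq s 100.2
pics/wrist0.png sq t 48.7
pics/w1.png mallet s 64.1
pics/w1.png mallet t 50.9
pics/w1.png tape s 40.7
pics/w1.png tape t 48.0
pics/w1.png sq s 123.2
pics/w1.png sq t 89.1
```

View pics/scene0.png

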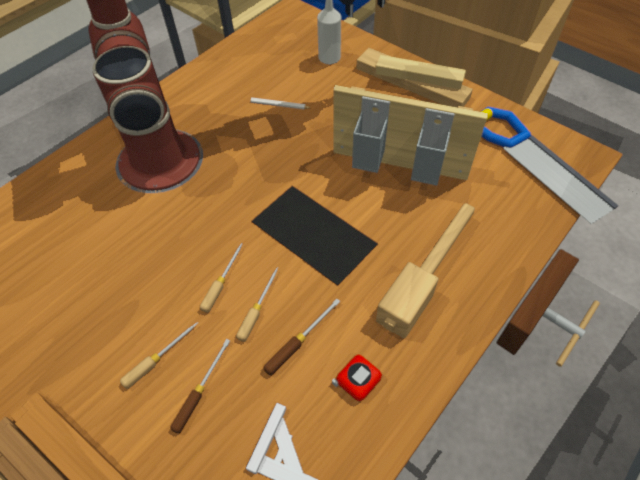

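View pics/top0.png

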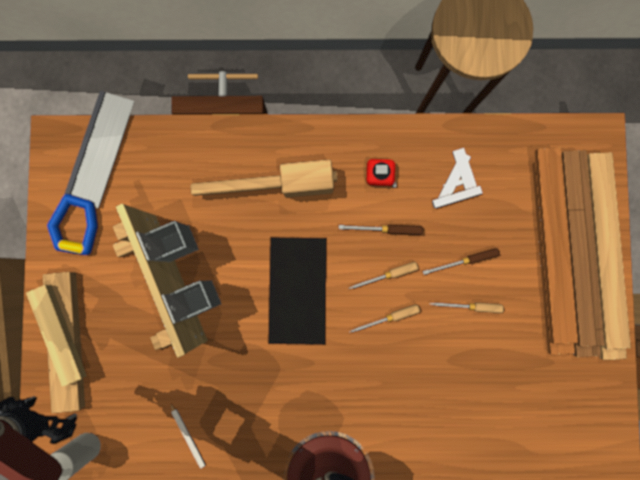

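The mallet (about 310,178 in the top view), tape (381,173) and square (460,180) are at the same pixels as at the start. The nonzero picture differences come from shadows. All five tools are off the bench, so I'm handing in.

```bash
python3 - <<'E'
from plant import ticket
print(ticket.job_done())
E
```

```text
the job is handed in; nothing more can be done
None
```

The job is handed in, at about 58 s of the 210 s allowed. Both pots were lifted 17 mm, drawn straight off their screws and stood upright on the black mat. All five tools are in them, point down and handle up: both screwdrivers and one awl in one pot, two awls in the other.

In the last wrist, scene and top pictures both pots stood inside the mat's outline and no tool was left on the bench. By eye, the mallet, tape measure and square are at the same pixels as in the first pictures. The pixel comparison with those pictures was not zero (about 5 to 12 grey levels), which I put down to the arm's shadow. The square is partly hidden by the arm in the last top view, so its place there is less certain; the scene view shows it where it was.

The gripper was clear of everything with about 0.5 N on the wrist, and no check failed.

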